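# Close up the sample bench for the night

## Robot

A 6-joint arm with a two-finger parallel gripper is mounted at the origin on the work surface. World frame = base frame: x ahead of the robot, y to its left, z up, the work surface at z = 0. Lengths are in m, angles in degrees, forces in N, time in s.
With the tool pointing down it reaches from about 0.35 to 0.875 m from the base axis. Payload 4.2 kg.
Tool frame: the origin (TCP) lies on the centre line of the jaws, within the pads' length; the fingertips stand r.tip_extent ahead of it and the grasp point (between the pads) lies 11 mm behind it (r.tip_extent is the distance from the TCP to the fingertips, in m); z points along the fingers, y is the line along which they close (so a half turn about z gives the same grasp; the last joint's range is limited). The gripper opens to 87 mm and grips with 3 to 60 N. Pads are 19 mm wide; open, the fingers measure 117 mm over their backs; the gripper's body (75 mm by 190 mm) begins 51 mm behind the grasp point.
Start: joints at [84.087, 22.042, 0.453, 0, -68.411, -14.817], TCP at [0.221, 0.585, 0.231] pointing down, gripper open.
Joint ranges: [-179.83, 179.83], [-69.29, 118.12], [-61.27, 80.66], [-181.25, 117.63], [-171.15, -9.14], [-177.46, 177.46]. Speed limits (degrees/s): [159.86, 159.86, 180, 180, 180, 180].

## Interface

Orientations are given as a 3x3 rotation matrix whose columns are the frame's x, y, z axes.
In Python, from station import r gives the robot as it stands.
- The arm moves only by the shell command python3 -m jog 'ROWS'. ROWS is text: rows parted by semicolons, each of 5 numbers parted by spaces: the opening, from 0 (shut) to 1 (fully open), then the shift along the world's x, y, z in mm, then the turn about the world's z in degrees. In form: hand dx dy dz roll; .... A call has 1 to 5 rows; each row shifts and turns the commanded pose from where the row before left it; what a row does not reach is not made up. A row lasts 1/8 s, in which the tool goes at most 62.5 mm and 10.7 degrees, less where a joint would pass 70% of its speed; a pose out of reach is approached as far as the arm can. A call is refused whole if a number of a shift passes 62.5 or a number of a turn 10.7, either way. A call with a gripper value outside its range is refused whole. The fingers move at their own pace and stop on an object; the grip force is fixed at half the most. Time passes only in rows, so rows that do not move let the fingers close. It gives the time, the measured TCP pose, the force, the opening and the grip force at its end, in the units of the state.
- r.sense(): the state, without advancing time (a new reading comes with each control period).
- r.capture(name): name is "scene" or "top" or "wrist"; returns a dict with "pixels" (480x640x3 uint8, red, green, blue), "fovy" (degrees; the focal length in pixels is half the picture's height over the tangent of half this angle, whatever the lens; pixels are square), "cx", "cy" (the principal point, pixels), "origin" and "orientation" of the camera in the world; the wrist camera has in their place "T_tool_cam" (4x4, takes a point from camera to tool coordinates, whose origin is the TCP and whose axes are the flange's). Camera axes: x right, y down, z forward; pixel columns grow to the right and rows downward; lengths in m; the calibration is good to about 2 mm. The wrist camera is an equidistant fisheye: a pixel r from the principal point sees the ray r / f radians off the axis. A picture is of the moment at which its call begins: read the wrist's pose just before it. There is no depth.
- r.finish_job(): hands the job in; it is judged then, once.
The state is a dict: "time_s": time; "joints": joint angles; "joint_velocities": joint speeds; "effort": joint torques, N m; "tcp_pos": TCP position; "ee_rot": TCP orientation; "wrist_force": force on the tool from outside, world axes, zero at the start; "moment": the same for the moment, N m; "gripper_width": opening from 0.0 (shut) to 1.0 (fully open); "gripper_force": force on a finger pad.
Only numpy, scipy, OpenCV 4.12 (cv2) and the standard library are available. Lean on these libraries where they do the work, as an engineer would, in place of code of your own. Each camera call takes 0.05 s, during which the arm holds its last target. There are 200 camera calls.

## Task

Close up the samples for the night: lay a white cover plate flat and centred on every open beaker so that its mouth is fully covered, set the rubber stopper fully home in the neck of the amber flask, and stand the two fallen bottles upright again in their lane, between the rails. Do not knock over a beaker at any time; beakers, flask and the jars in the lane must all be left standing; a cover plate that is not needed may stay on the bench.

Things in the scene. Friction and masses are not known exactly. Their poses are not given: they have to be found in the camera images.
- beaker0: open white plastic beaker, a straight round cup standing on the bench: outside diameter 52 mm, height 60 mm, wall 3 mm, about 0.16 kg; 3 or 4 of the four beakers are there, at any of the places on the bench. Origin: centre of its underside, z up its axis (rim at z = 60 mm)
- plate0: flat square white ceramic cover plate, 64 x 64 mm and 6 mm thick, 0.06 kg, lying flat on the bench at any yaw, sides along its own x and y. All four plates are there, any of them fits any beaker, so one may be left over. Origin: centre of its underside, z up
- beaker1: open white plastic beaker, a straight round cup standing on the bench: outside diameter 52 mm, height 60 mm, wall 3 mm, about 0.16 kg; 3 or 4 of the four beakers are there, at any of the places on the bench. Origin: centre of its underside, z up its axis (rim at z = 60 mm)
- plate1: flat square white ceramic cover plate, 64 x 64 mm and 6 mm thick, 0.06 kg, lying flat on the bench at any yaw, sides along its own x and y. All four plates are there, any of them fits any beaker, so one may be left over. Origin: centre of its underside, z up
- beaker2: open white plastic beaker, a straight round cup standing on the bench: outside diameter 52 mm, height 60 mm, wall 3 mm, about 0.16 kg; 3 or 4 of the four beakers are there, at any of the places on the bench. Origin: centre of its underside, z up its axis (rim at z = 60 mm)
- plate2: flat square white ceramic cover plate, 64 x 64 mm and 6 mm thick, 0.06 kg, lying flat on the bench at any yaw, sides along its own x and y. All four plates are there, any of them fits any beaker, so one may be left over. Origin: centre of its underside, z up
- beaker3: open white plastic beaker, a straight round cup standing on the bench: outside diameter 52 mm, height 60 mm, wall 3 mm, about 0.16 kg; 3 or 4 of the four beakers are there, at any of the places on the bench. Origin: centre of its underside, z up its axis (rim at z = 60 mm)
- plate3: flat square white ceramic cover plate, 64 x 64 mm and 6 mm thick, 0.06 kg, lying flat on the bench at any yaw, sides along its own x and y. All four plates are there, any of them fits any beaker, so one may be left over. Origin: centre of its underside, z up
- flask: conical flask of amber glass standing on the bench, to the far left or far right: 115 mm tall, base 84 mm across, straight neck (from 85 mm up) 42 mm outside and 34 mm inside, open at the top, about 0.3 kg. Origin: centre of its underside, z up its axis (mouth at z = 115 mm)
- stopper: grey rubber stopper standing on its small end on the bench, across from the flask, 57 mm tall, 0.05 kg: tapered plug (22 mm across below, 29 mm at 26 mm up), a 44 mm flange from 26 to 31 mm up that rests on the flask rim, then a 20 mm thick round grip from 31 to 57 mm. Origin: centre of the plug's lower end, z up its axis; seated, it is 89 mm above the flask's origin
- bottle0: white bottle with blue cap, fallen over, lying in the lane, cap towards the lane's middle: square body 44 x 44 mm, 70 mm long, then shoulder and round cap 28 mm across; 95 mm long in all, about 0.15 kg, centre of mass 43 mm from the base. Origin: centre of the base face; own x axis from base to cap (up when it stands), y and z square to the flat sides
- jar0: short round clear jar with a grey lid, standing near one end of the lane, 46 mm across and 50 mm tall; stays as it is. Origin: centre of its underside, z up
- bottle1: white bottle with blue cap, fallen over, lying in the lane, cap towards the lane's middle: square body 44 x 44 mm, 70 mm long, then shoulder and round cap 28 mm across; 95 mm long in all, about 0.15 kg, centre of mass 43 mm from the base. Origin: centre of the base face; own x axis from base to cap (up when it stands), y and z square to the flat sides
- jar1: short round clear jar with a grey lid, standing near one end of the lane, 46 mm across and 50 mm tall; stays as it is. Origin: centre of its underside, z up
- lane: fixed shallow dark steel bottle lane on the far side of the bench, running left to right: floor 4 mm above the bench, 460 mm long along its own y, 72 mm wide inside, a rail 8 mm wide and 10 mm high (above the bench) along each long side. Origin: centre of the lane at bench height, x across it (away from the robot), y along it, z up
Mind the look-alikes: they are no part of the job. Leave any blue look-alike of the plate1 alone. What is shaped like the stopper but blue is not meant.

How it is judged:
By the outcome, as a careful person would: the job done as asked, in the order asked, and still so for the second after the job is handed in, with the robot touching nothing.
Of beaker0, beaker1, beaker2, beaker3 only 3 to 4 are there at a start; the rules pass over those that are not, and their reading is None.
At some moment in a run one of flask, bottle0, bottle1 may be knocked a few centimetres aside while the robot is not near it.
It also fails if it takes over 210 s, if anything falls off the work surface, if the arm or the gripper's body presses on something with over 40 N, if the wrist force passes 120 N, or if a joint passes its speed limit or range.

## Working session

There is one attempt and no reset: what is moved stays moved. The work goes in short steps, Python scripts to look and compute and a shell command to move; the robot and the scene stay as the last step left them, time stands still between calls to the robot, and variables do not carry over. Pictures are saved under pics/ and viewed, at most 14 in all, crops included, and the job is handed in when it is done.

```bash
ls; mkdir -p pics
cat > h.py <<'E'
import numpy as np, cv2
from station import r
def save(im,n): cv2.imwrite('pics/%s.png'%n, cv2.cvtColor(im,cv2.COLOR_RGB2BGR))
E
python3 - <<'E'
from h import *
print(r.tip_extent, {k:np.round(v,3).tolist() for k,v in r.sense().items()})
for n in ("scene","top","wrist"):
    c=r.capture(n); save(c["pixels"],n+"0"); np.savez('pics/%s0.npz'%n,**c)
    print(n,{k:np.round(v,4).tolist() for k,v in c.items() if k!="pixels"})
E
```

```text
pics
0.008 {'time_s': 0.0, 'joints': [84.087, 22.09, 0.377, -0.029, -68.413, -14.815], 'joint_velocities': [-0.002, 0.048, -0.064, -0.053, 0.001, 0.025], 'effort': [-0.001, -39.066, 18.74, 4.22, 0.011, -0.0], 'tcp_pos': [0.221, 0.584, 0.229], 'ee_rot': [[0.935, -0.354, -0.001], [-0.354, -0.935, -0.002], [0.0, 0.002, -1.0]], 'wrist_force': [-0.504, 0.394, 0.181], 'moment': [-0.028, 0.01, -0.066], 'gripper_force': 0.0, 'gripper_width': 1.0}
scene {'fovy': 53.093, 'cx': 316.1303, 'cy': 231.7428, 'origin': [0.9592, -0.7755, 0.7225], 'orientation': [[0.8741, 0.2767, -0.3992], [0.4852, -0.5347, 0.6919], [-0.022, -0.7984, -0.6017]]}
top {'fovy': 51.9148, 'cx': 321.7589, 'cy': 230.6264, 'origin': [0.4292, -0.0022, 0.9852], 'orientation': [[0.0121, -0.9964, 0.0839], [-0.9999, -0.0123, -0.0019], [0.0029, -0.0838, -0.9965]]}
wrist {'fovy': 65.7065, 'cx': 320.4787, 'cy': 237.6516, 'T_tool_cam': [[-0.0003, -0.9661, -0.2584, 0.0698], [1.0, -0.0002, -0.0001, -0.001], [0.0, -0.2584, 0.9661, -0.1552], [0.0, 0.0, 0.0, 1.0]]}
```

View pics/top0.png

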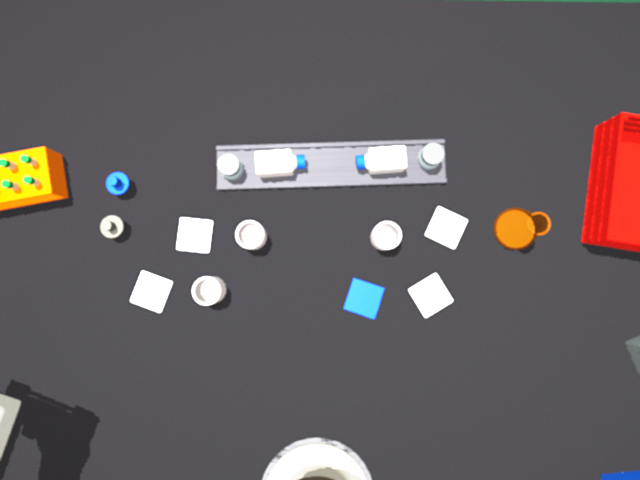

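View pics/scene0.png

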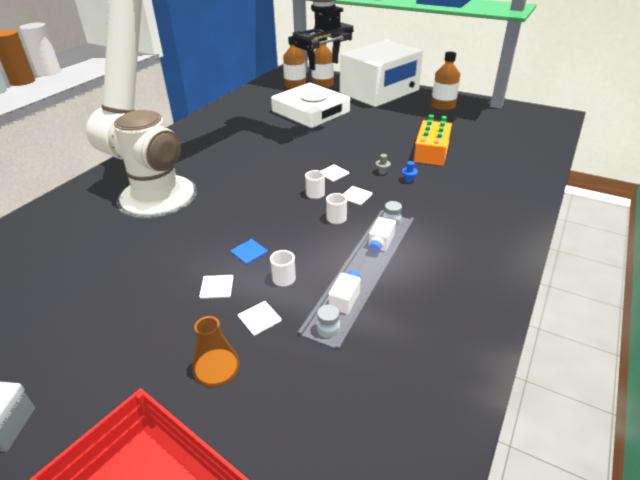

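Top view: three open beakers stand at (251,235), (208,291) and (386,236). White plates lie at (195,235), (151,291), (446,227) and (431,295). The grey stopper is at (112,227), the flask base at (515,229) with its mouth at (539,223). The bottles are at (275,163) and (385,160), caps inward, with jars at (230,166) and (431,155).

Look-alikes to leave alone are the blue plate at (364,298) and the blue stopper at (118,184); the colour rules them out. The scene view agrees: grey stopper (383,163), blue stopper (410,172).

```bash
cat >> h.py <<'E'
from scipy.optimize import least_squares
def load(n): return dict(np.load('pics/%s.npz'%n))
def shot(n,tag):
    c=r.capture(n); save(c["pixels"],tag); np.savez('pics/%s.npz'%tag,**c); return c
def foc(c): return 240/np.tan(np.radians(float(c["fovy"]))/2)
def proj(c,P):
    q=(np.atleast_2d(P)-c["origin"])@c["orientation"]; f=foc(c)
    return np.c_[c["cx"]+f*q[:,0]/q[:,2], c["cy"]+f*q[:,1]/q[:,2]]
def toplane(c,uv,z):
    uv=np.atleast_2d(uv).astype(float); d=np.c_[(uv-[c["cx"],c["cy"]])/foc(c),np.ones(len(uv))]@np.transpose(c["orientation"])
    return c["origin"]+d*((z-c["origin"][2])/d[:,2])[:,None]
def comps(m,amin=60,amax=6000):
    n,l,s,ce=cv2.connectedComponentsWithStats(m.astype(np.uint8))
    return [(l==i,s[i],ce[i]) for i in range(1,n) if amin<s[i][4]<amax]
def near(m,uv):   # component closest to uv
    return min(comps(m),key=lambda k:np.hypot(*(k[2]-uv)))
def rev(prof):  # (r,z) profile -> points
    a=np.linspace(0,2*np.pi,48,endpoint=False)
    return np.vstack([np.c_[R*np.cos(a),R*np.sin(a),0*a+z] for R,z in prof])
def bb(p): return np.r_[p.min(0),p.max(0)]
def fitrev(prof,views,x0):  # views: (cam, bbox x,y,w,h)
    M=rev(prof)
    def res(v): return np.concatenate([bb(proj(c,M+v))-np.r_[b[0]-.5,b[1]-.5,b[0]+b[2]-.5,b[1]+b[3]-.5] for c,b in views])
    s=least_squares(res,np.r_[x0,0]); return s.x,np.abs(s.fun).max()
def hsv(c): return cv2.cvtColor(c["pixels"],cv2.COLOR_RGB2HSV).astype(int)
BK=[(.026,0),(.026,.06)]; ST=[(.011,0),(.0145,.026),(.022,.026),(.022,.031),(.01,.031),(.01,.057)]
FL=[(.042,0),(.042,.004),(.021,.085),(.021,.115)]; JR=[(.023,0),(.023,.05)]
E
python3 - <<'E'
from h import *
T=load('top0');S=load('scene0')
for n,c in(('top',T),('scene',S)):
    H=hsv(c)
    w=(H[...,2]>130)&(H[...,1]<60)
    print(n,'white',[(k[2].round().astype(int).tolist(),k[1][:5].tolist()) for k in comps(w)])
    o=(H[...,0]<20)&(H[...,1]>150)&(H[...,2]>90)
    print(n,'orange',[(k[2].round().astype(int).tolist(),k[1][:5].tolist()) for k in comps(o)])
    b=(abs(H[...,0]-107)<12)&(H[...,1]>150)&(H[...,2]>90)
    print(n,'blue',[(k[2].round().astype(int).tolist(),k[1][:5].tolist()) for k in comps(b,20)])
    uv=(112,227) if n=='top' else (383,163)
    print(H[uv[1]-12:uv[1]+13:3,uv[0],2],H[uv[1],uv[0]-14:uv[0]+15:3,2])
E
```

```text
top white [([446, 227], [424, 205, 45, 45, 1251]), ([111, 226], [99, 215, 25, 24, 425]), ([194, 235], [175, 216, 39, 38, 1252]), ([250, 234], [234, 219, 33, 31, 798]), ([386, 235], [370, 220, 33, 31, 800]), ([151, 291], [129, 270, 45, 44, 1289]), ([430, 295], [407, 272, 47, 47, 1285]), ([208, 290], [191, 275, 35, 32, 871]), ([7, 418], [0, 394, 21, 65, 746]), ([317, 461], [262, 437, 110, 43, 3391])]
top orange [([46, 184], [0, 146, 69, 65, 1211]), ([520, 227], [494, 208, 57, 42, 1759])]
top blue [([300, 156], [297, 155, 7, 5, 21]), ([360, 162], [356, 156, 9, 13, 83]), ([301, 165], [297, 161, 9, 8, 49]), ([117, 184], [105, 172, 25, 24, 413]), ([366, 300], [343, 277, 42, 43, 898]), ([622, 476], [601, 471, 39, 9, 297])]
[202 252 237  94  87 102 168 253  85] [ 92 246 250 252 210  81 157 253 231  50]
scene white [([286, 38], [273, 0, 33, 81, 1339]), ([329, 42], [320, 37, 16, 14, 80]), ([383, 164], [376, 160, 15, 8, 67]), ([322, 179], [305, 164, 45, 35, 835]), ([157, 196], [119, 168, 78, 50, 2521]), ([344, 203], [325, 185, 48, 39, 982]), ([357, 278], [298, 201, 116, 146, 5586]), ([283, 267], [269, 249, 27, 38, 856]), ([216, 286], [199, 274, 35, 25, 753]), ([259, 317], [237, 300, 45, 36, 910]), ([9, 399], [0, 381, 25, 49, 736])]
scene orange [([14, 58], [0, 30, 34, 55, 1228]), ([294, 56], [285, 45, 19, 19, 276]), ([323, 55], [315, 44, 17, 19, 241]), ([447, 74], [436, 62, 23, 21, 362]), ([294, 83], [285, 79, 21, 9, 111]), ([324, 82], [313, 79, 21, 8, 108]), ([443, 104], [432, 99, 24, 10, 169]), ([429, 153], [414, 120, 34, 46, 626]), ([213, 355], [193, 316, 46, 71, 2342])]
scene blue [([444, 2], [417, 0, 52, 7, 259]), ([400, 73], [385, 62, 30, 23, 373]), ([409, 171], [402, 161, 16, 21, 211]), ([249, 251], [230, 239, 38, 25, 511])]
[ 91 196 139 102 104 197  99  98  63] [ 91  92 128 143 101 111 214 167  91  90]
```

Run:
```python
from h import *
T=load('top0');S=load('scene0')
a=cv2.resize(T["pixels"][170:310,85:265],None,fx=3,fy=3,interpolation=cv2.INTER_CUBIC)
b=cv2.resize(S["pixels"][140:280,300:480],None,fx=3,fy=3,interpolation=cv2.INTER_CUBIC)
save(np.hstack([a,b])[:, :],'crop1') if 0 else save(cv2.resize(np.hstack([a,b]),(800,311)),'crop1')
```

```text
(no output)
```

View pics/crop1.png

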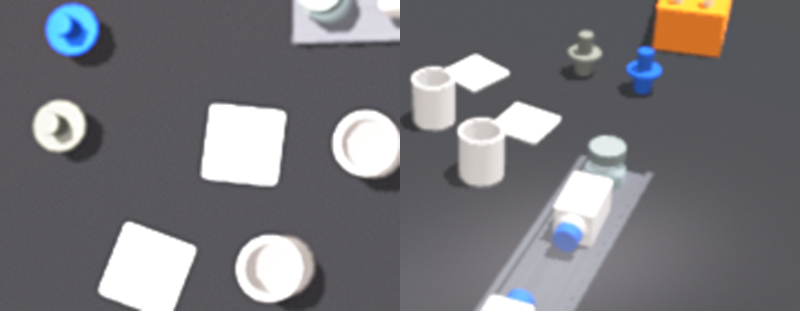

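The crop confirms it: the grey stopper is at top (112,227) and scene (383,163). Its shape-twin at (118,184) is blue, so it is not the one meant. The two plates beside it are white.

Run:
```python
from h import *
T=load('top0');S=load('scene0')
H=hsv(T);w=(H[...,2]>130)&(H[...,1]<60);Hs=hsv(S)
for n,bt,bs in (('B251',(234,219,33,31),(305,170,21,29)),('B208',(191,275,35,32),(326,193,22,31)),('B386',(370,220,33,31),(269,249,27,38))):
    pass
def R(n,prof,bt,bs,uv):
    x,e=fitrev(prof,[(T,bt),(S,bs)],toplane(T,uv,.03)[0,:2]); print(n,(x*1e3).round(1),'res px',e.round(1))
# scene beaker correspondences: (305,170)->?, decide by projection
for uv in((250,234),(208,290),(386,235)): print(uv,toplane(T,uv,.04)[0].round(3),proj(S,toplane(T,uv,.03)).round(0))
R('B250',BK,(234,219,33,31),(326,193,22,31),(250,234))
R('B208',BK,(191,275,35,32),(305,171,21,28),(208,290))
R('B386',BK,(370,220,33,31),(269,249,27,38),(386,235))
R('stop',ST,(99,215,25,24),(376,154,15,20),(111,226))
R('flask',FL,(494,208,57,42),(193,316,46,71),(515,229))
for uv in((194,235),(151,291),(446,227),(430,295)):
    m=near(w,uv)[0]; ct=cv2.findContours(m.astype(np.uint8),0,2)[0][0][:,0]
    p=toplane(T,ct,.006)[:,:2]*1e3; q=cv2.minAreaRect(p.astype(np.float32)); print('P',uv,np.round(q[0],1),np.round(q[1],1),round(q[2],1))
    if uv[0]>400:
        ms=near((Hs[...,2]>130)&(Hs[...,1]<60),(259,317) if uv[1]<250 else (216,286)); 
        # two-ray height
        d=[]
        for c,u in((T,np.argwhere(m)[:,::-1].mean(0)),(S,ms[2])):
            a=toplane(c,u,0)[0]; d.append((c["origin"],(a-c["origin"])/np.linalg.norm(a-c["origin"])))
        A=sum(np.eye(3)-np.outer(v,v) for o,v in d); b=sum((np.eye(3)-np.outer(v,v))@o for o,v in d); print('  tri',(np.linalg.solve(A,b)*1e3).round(1))
```

```text
(250, 234) [0.501 0.134 0.04 ] [[338. 208.]]
(208, 290) [0.393 0.211 0.04 ] [[316. 184.]]
(386, 235) [ 0.502 -0.128  0.04 ] [[284. 269.]]
B250 [499.4 133.3   1.5] res px 1.6
B208 [391.7 212.3  -1.4] res px 2.1
B386 [ 500.5 -128.6    3.4] res px 1.5
stop [512.3 405.9   0. ] res px 0.9
flask [ 519.3 -389.7    2. ] res px 1.3
P (194, 235) [500.6 250. ] [70.6 70.6] 84.7
P (151, 291) [387.7 331.4] [70.7 70.6] 70.5
P (446, 227) [ 521.8 -251.7] [71.  70.9] 64.8
  tri [ 521.  -252.9    4.4]
P (430, 295) [ 387.1 -219.7] [70.4 70.8] 31.3
  tri [ 386.  -220.7    4.5]
```

```bash
cat >> h.py <<'E'
def wshot(tag):
    s=r.sense(); c=r.capture("wrist"); save(c["pixels"],tag)
    X=np.eye(4); X[:3,:3]=s["ee_rot"]; X[:3,3]=s["tcp_pos"]; c["M"]=X@c["T_tool_cam"]; c["s"]=s; np.savez('pics/%s.npz'%tag,**{k:v for k,v in c.items() if k!="s"})
    return c
def wplane(c,uv,z):
    d=(np.atleast_2d(uv).astype(float)-[c["cx"],c["cy"]]); rr=np.hypot(*d.T)+1e-9; t=rr/foc(c)
    v=np.c_[d*(np.sin(t)/rr)[:,None],np.cos(t)]@c["M"][:3,:3].T; o=c["M"][:3,3]
    return o+v*((z-o[2])/v[:,2])[:,None]
def wproj(c,P):
    q=(np.atleast_2d(P)-c["M"][:3,3])@c["M"][:3,:3]; n=np.hypot(q[:,0],q[:,1])+1e-12; t=np.arctan2(n,q[:,2])
    return q[:,:2]/n[:,None]*(t*foc(c))[:,None]+[c["cx"],c["cy"]]
def yaw(s): return np.degrees(np.arctan2(s["ee_rot"][1][1],s["ee_rot"][0][1]))%180
def plate(c,xy,z=.006):  # plate nearest xy in the wrist picture, mm
    H=hsv(c); m=((H[...,2]>130)&(H[...,1]<60)).astype(np.uint8); uv=wproj(c,np.r_[xy,z])[0]
    best=min(comps(m,500,60000),key=lambda k:np.hypot(*(k[2]-uv)))[0].astype(np.uint8)
    ct=cv2.findContours(best,0,2)[0][0][:,0]
    q=cv2.minAreaRect((wplane(c,ct,z)[:,:2]*1e3).astype(np.float32)); return np.round(q[0],1),np.round(q[1],1),round(q[2],1)
def st():
    s=r.sense(); print('t',round(s["time_s"],2),'tcp',np.round(np.array(s["tcp_pos"])*1e3,1),'yaw',yaw(s).round(1),'w',round(s["gripper_width"],3),'F',np.round(s["wrist_force"],1)); return s
E
python3 -m jog '1 28 -33.5 -11 1.5;1 28 -33.5 -11 1.5;1 28 -33.5 -11 1.5;1 28 -33.5 -11 1.5;1 28 -33.5 -11 1.5' 
python3 -m jog '1 28 -33.5 -11 1.5;1 28 -33.5 -11 1.5;1 28 -33.5 -11 1.5;1 28 -33.5 -11 1.5;1 28 -33.5 -11 1.5'
python3 -m jog '1 0 0 0 0;1 0 0 0 0;1 0 0 0 0'
python3 - <<'E'
from h import *
st(); c=wshot('w1')
for xy in((.5006,.250),(.3877,.3314)): print(plate(c,xy))
E
```

```text
time_s: 0.78
tcp_pos: [0.3618, 0.4157, 0.175]
ee_rot: [[0.974, -0.228, -0.0], [-0.228, -0.974, -0.0], [-0.0, 0.0, -1.0]]
wrist_force: [0.6, 0.0, 0.4]
gripper_width: 1.002
gripper_force: 0.0
time_s: 1.4
tcp_pos: [0.5019, 0.2483, 0.1201]
ee_rot: [[0.995, -0.099, -0.0], [-0.099, -0.995, -0.0], [-0.0, 0.0, -1.0]]
wrist_force: [0.4, 1.0, 0.0]
gripper_width: 1.002
gripper_force: 0.0
time_s: 1.78
tcp_pos: [0.5009, 0.2504, 0.1209]
ee_rot: [[0.995, -0.098, 0.001], [-0.098, -0.995, 0.0], [0.0, -0.001, -1.0]]
wrist_force: [-0.2, 0.4, 0.5]
gripper_width: 0.998
gripper_force: 0.0
t 1.77 tcp [500.9 250.4 120.9] yaw 84.3 w 0.998 F [-0.2  0.4  0.5]
(array([500.2, 250.9]), array([64.5, 64.2]), 84.6)
(array([396.8, 330.2]), array([74. , 46.4]), 84.4)
```

View pics/w1.png

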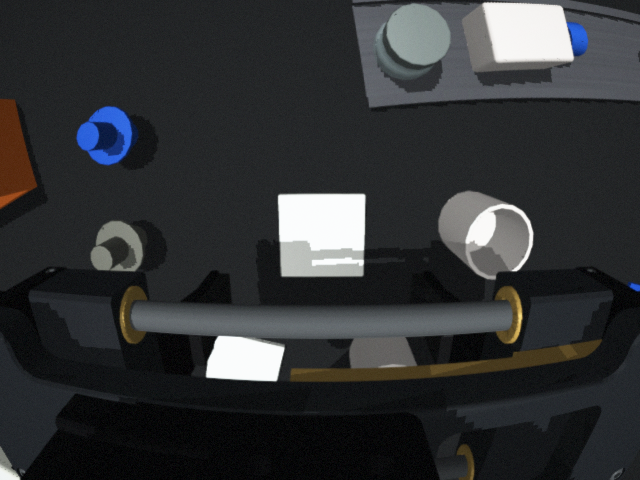

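Wrist view: plate at (321,235), measured 64.5 x 64.2 mm, and it lies between the fingers. Beaker250 shows its rim at about (497,240). I'll grasp the plate.

```bash
cat >> h.py <<'E'
def wbeaker(c,xy,thr=75):
    H=hsv(c); m=(H[...,2]>thr)&(H[...,1]<70); uv=wproj(c,np.r_[xy,.03])[0]
    k=min(comps(m,800,60000),key=lambda k:np.hypot(*(k[2]-uv))); b=k[1]; M=rev(BK)
    f=lambda v: bb(wproj(c,M+np.r_[v[:2],v[2]]))-np.r_[b[0]-.5,b[1]-.5,b[0]+b[2]-.5,b[1]+b[3]-.5]
    s=least_squares(f,np.r_[xy,0]); return (s.x*1e3).round(1),np.abs(s.fun).max().round(1),b[:4].tolist()
E
python3 -m jog '1 -0.5 0.5 -35 0.3;1 0 0 -35 0;1 0 0 -30 0;1 0 0 -10.5 0;1 0 0 0 0'
python3 -m jog '0 0 0 0 0;0 0 0 0 0;0 0 0 0 0;0 0 0 0 0;0 0 0 0 0'
python3 - <<'E'
from h import *
st(); c=load('w1'); print(wbeaker(c,(.4994,.1333)))
E
```

```text
time_s: 2.45
tcp_pos: [0.5007, 0.2508, 0.0103]
ee_rot: [[0.996, -0.093, 0.0], [-0.093, -0.996, 0.0], [0.0, -0.0, -1.0]]
wrist_force: [-0.5, 0.2, 0.6]
gripper_width: 1.001
gripper_force: 0.0
time_s: 3.08
tcp_pos: [0.5009, 0.2501, 0.0105]
ee_rot: [[0.996, -0.095, 0.0], [-0.095, -0.996, 0.0], [0.0, -0.0, -1.0]]
wrist_force: [-0.9, 0.0, 3.8]
gripper_width: 0.725
gripper_force: 30.0
t 3.08 tcp [500.9 250.1  10.5] yaw 84.6 w 0.725 F [-0.9  0.   3.8]
(array([498.5, 133.2,   0.5]), np.float64(0.2), [438, 191, 96, 89])
```

```bash
python3 -m jog '0 0 0 30 0;0 0 0 40 0;0 0 0 20 0;0 -0.4 -30 0 0;0 -0.4 -30 0 0'
python3 -m jog '0 -0.4 -30 0 0;0 -0.5 -27 0 0;0 0 0 -10 0;0 0 0 -10 0;0 0 0 0 0'
python3 - <<'E'
from h import *
st()
E
```

```text
time_s: 3.7
tcp_pos: [0.4996, 0.1895, 0.1001]
ee_rot: [[0.996, -0.094, -0.0], [-0.094, -0.996, 0.0], [-0.0, -0.0, -1.0]]
wrist_force: [-0.5, 0.6, -1.4]
gripper_width: 0.722
gripper_force: 30.0
time_s: 4.32
tcp_pos: [0.4983, 0.1334, 0.0787]
ee_rot: [[0.996, -0.094, -0.002], [-0.094, -0.996, -0.001], [-0.002, 0.002, -1.0]]
wrist_force: [-0.4, 0.9, -0.6]
gripper_width: 0.727
gripper_force: 30.0
t 4.33 tcp [498.3 133.4  78.7] yaw 84.6 w 0.727 F [-0.4  0.9 -0.6]
```

```bash
python3 -m jog '0 0.7 0 -4 0;0 0 0 -3 0;0 0 0 0 0'
python3 -m jog '0.95 0 0 0 0;0.95 0 0 0 0;0.95 0 0 0 0;1 0 0 20 0;1 0 0 40 0'
python3 -m jog '1 -20 35 0 -3.5;1 -20 35 0 -3.5;1 -20 35 0 -3.5;1 -20 35 0 -3.6;1 -20 35 0 0'
python3 -m jog '1 -11 23 0 0;1 0 0 0 0;1 0 0 0 0'
python3 - <<'E'
from h import *
st(); c=wshot('w2'); print(plate(c,(.3877,.3314))); print(wbeaker(c,(.3917,.2123)), plate(c,(.4985,.1332),.066))
E
```

```text
time_s: 4.7
tcp_pos: [0.4996, 0.1331, 0.0728]
ee_rot: [[0.996, -0.094, -0.0], [-0.094, -0.996, -0.0], [-0.0, 0.0, -1.0]]
wrist_force: [-0.4, 1.2, -0.5]
gripper_width: 0.729
gripper_force: 30.0
time_s: 5.32
tcp_pos: [0.4986, 0.1324, 0.1323]
ee_rot: [[0.995, -0.095, -0.004], [-0.095, -0.995, -0.002], [-0.004, 0.003, -1.0]]
wrist_force: [0.7, 0.6, 1.3]
gripper_width: 0.989
gripper_force: 0.0
time_s: 5.95
tcp_pos: [0.399, 0.3091, 0.1333]
ee_rot: [[0.942, -0.335, 0.0], [-0.335, -0.942, 0.0], [0.0, -0.001, -1.0]]
wrist_force: [0.6, 0.6, -0.2]
gripper_width: 1.0
gripper_force: 0.0
time_s: 6.32
tcp_pos: [0.3887, 0.3305, 0.133]
ee_rot: [[0.942, -0.334, -0.0], [-0.334, -0.942, -0.0], [-0.0, 0.001, -1.0]]
wrist_force: [1.5, 0.5, 0.2]
gripper_width: 0.998
gripper_force: 0.0
t 6.33 tcp [388.7 330.5 133. ] yaw 70.5 w 0.998 F [1.5 0.5 0.2]
(array([387.8, 332.4]), array([65.1, 64.3]), 70.4)
(array([393.2, 213.7,   5.9]), np.float64(0.1), [428, 146, 96, 82]) (array([488.1, 147.5]), array([90.5, 42.9]), 84.4)
```

View pics/w2.png

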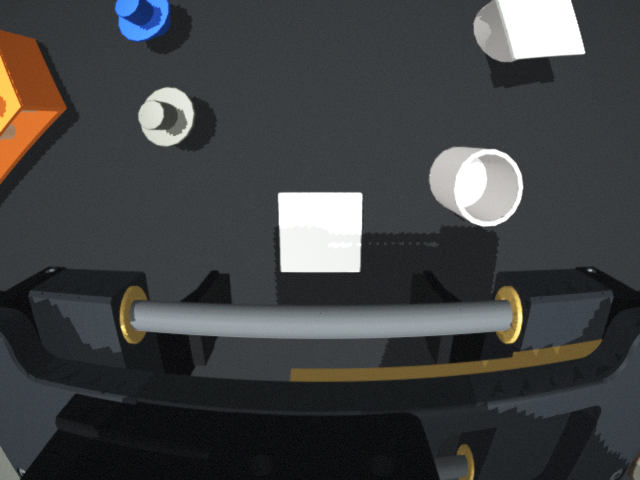

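Wrist view: the first plate lies flat on its beaker at the upper right. The next plate is at (320,232), measured 65 x 64 mm, and beaker208's rim is at (497,187). Grasping that plate.

```bash
python3 -m jog '1 -0.9 1.9 -40 0;1 0 0 -40 0;1 0 0 -32 0;1 0 0 -10.5 0;1 0 0 0 0'
python3 -m jog '0 0 0 0 0;0 0 0 0 0;0 0 0 0 0;0 0 0 0 0;0 0 0 0 0'
python3 - <<'E'
from h import *
st(); c=load('w2')
b=np.array([428,146,96,82]); obs=np.r_[b[0]-.5,b[1]-.5,b[0]+b[2]-.5,b[1]+b[3]-.5]; M=rev([(.026,.06)])
g=cv2.cvtColor(c["pixels"],cv2.COLOR_RGB2HSV)
s=least_squares(lambda v:(bb(wproj(c,M+np.r_[v,0]))-obs)[1:],[.392,.2125]); print(s.x*1e3,s.fun)
E
```

```text
time_s: 7.0
tcp_pos: [0.3883, 0.3326, 0.0106]
ee_rot: [[0.942, -0.335, 0.0], [-0.335, -0.942, -0.0], [0.0, 0.0, -1.0]]
wrist_force: [0.0, 0.0, 0.6]
gripper_width: 0.999
gripper_force: 0.0
time_s: 7.62
tcp_pos: [0.3878, 0.333, 0.0111]
ee_rot: [[0.943, -0.334, 0.0], [-0.334, -0.943, 0.0], [0.0, -0.0, -1.0]]
wrist_force: [-0.5, -1.6, 5.6]
gripper_width: 0.727
gripper_force: 30.0
t 7.62 tcp [387.8 333.   11.1] yaw 70.5 w 0.727 F [-0.5 -1.6  5.6]
[392.30553882 210.5290486 ] [ 2.32313776 -0.17962568 -2.45151913]
```

```bash
python3 -m jog '0 0 0 30 0;0 0 0 40 0;0 0 0 20 0;0 1.5 -30 0 0;0 1 -30 0 0'
python3 -m jog '0 1 -30 0 0;0 1 -31 0 0;0 0 0 -10 0;0 0 0 -10 0;0 0 0 0 0'
python3 -m jog '0 0 0 -5 0;0 0 0 -3 0;0 0 0 0 0;0 0 0 0 0'
python3 - <<'E'
from h import *
st()
E
```

```text
time_s: 8.25
tcp_pos: [0.3901, 0.2724, 0.1005]
ee_rot: [[0.943, -0.334, 0.0], [-0.334, -0.943, 0.001], [-0.0, -0.001, -1.0]]
wrist_force: [-0.5, 0.1, -0.6]
gripper_width: 0.724
gripper_force: 30.0
time_s: 8.88
tcp_pos: [0.3919, 0.2121, 0.0794]
ee_rot: [[0.943, -0.334, -0.002], [-0.334, -0.943, -0.002], [-0.001, 0.002, -1.0]]
wrist_force: [0.4, 0.0, -0.1]
gripper_width: 0.723
gripper_force: 30.0
time_s: 9.38
tcp_pos: [0.3924, 0.2121, 0.0727]
ee_rot: [[0.943, -0.334, 0.0], [-0.334, -0.943, 0.0], [0.0, -0.0, -1.0]]
wrist_force: [0.6, -0.1, -0.7]
gripper_width: 0.728
gripper_force: 30.0
t 9.38 tcp [392.4 212.1  72.7] yaw 70.5 w 0.728 F [ 0.6 -0.1 -0.7]
```

```bash
python3 -m jog '0 0 0 -1 0;0.95 0 0 0 0;0.95 0 0 0 0;0.95 0 0 0 0;1 0 0 20 0'
python3 -m jog '1 0 0 40 0;1 13 -40 0 -1;1 13 -45 0 -1;1 13 -45 0 -1;1 13 -45 0 -1'
python3 -m jog '1 13 -48 0 -1;1 13 -48 0 -1;1 13 -48 0 0;1 13 -48 0 0;1 13 -48 0 0'
python3 -m jog '1 12 -49 0 0;1 0 0 0 0;1 0 0 0 0;1 0 0 0 0'
python3 - <<'E'
from h import *
st(); c=wshot('w3'); print(plate(c,(.521,-.252))); print(wbeaker(c,(.5005,-.1286)))
E
```

```text
time_s: 10.0
tcp_pos: [0.3915, 0.2111, 0.0907]
ee_rot: [[0.942, -0.335, -0.003], [-0.335, -0.942, -0.003], [-0.002, 0.003, -1.0]]
wrist_force: [0.3, 1.9, 0.2]
gripper_width: 0.975
gripper_force: 0.0
time_s: 10.62
tcp_pos: [0.4446, 0.0356, 0.1318]
ee_rot: [[0.917, -0.399, 0.001], [-0.399, -0.917, 0.0], [0.001, -0.001, -1.0]]
wrist_force: [0.7, -0.4, -0.0]
gripper_width: 1.002
gripper_force: 0.0
time_s: 11.25
tcp_pos: [0.5096, -0.2048, 0.1316]
ee_rot: [[0.902, -0.431, 0.0], [-0.431, -0.902, -0.0], [0.0, -0.0, -1.0]]
wrist_force: [0.7, 1.5, 1.2]
gripper_width: 1.001
gripper_force: 0.0
time_s: 11.75
tcp_pos: [0.5211, -0.251, 0.1316]
ee_rot: [[0.903, -0.43, -0.0], [-0.43, -0.903, 0.0], [-0.0, -0.0, -1.0]]
wrist_force: [0.1, 0.1, -0.1]
gripper_width: 1.0
gripper_force: 0.0
t 11.75 tcp [ 521.1 -251.   131.6] yaw 64.5 w 1.0 F [ 0.1  0.1 -0.1]
(array([ 521.2, -250.7]), array([65.1, 64.8]), 64.8)
(array([530. ,  41.2, -60.6]), np.float64(4.7), [49, 299, 72, 55])
```

View pics/w3.png

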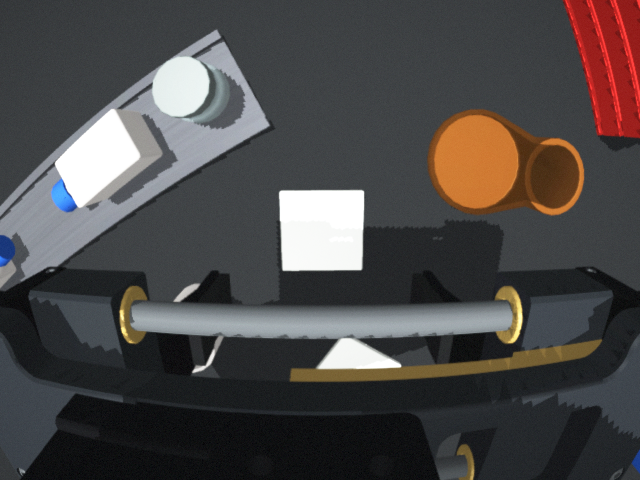

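Wrist view: plate at (321,230) is between the fingers. The flask stands at right, base (475,160) and mouth (555,177), clear of the gripper. Grasping the plate and placing it on beaker386.

```bash
python3 -m jog '1 0 0.3 -40 0.3;1 0 0 -40 0;1 0 0 -31 0;1 0 0 -10 0;1 0 0 0 0'
python3 -m jog '0 0 0 0 0;0 0 0 0 0;0 0 0 0 0;0 0 0 0 0;0 0 0 0 0'
python3 -m jog '0 0 0 30 0;0 0 0 40 0;0 0 0 20 0;0 -5 30 0 0;0 -5 30 0 0'
python3 -m jog '0 -5 30 0 0;0 -6 32 0 0;0 0 0 -10 0;0 0 0 -10 0;0 0 0 0 0'
python3 - <<'E'
from h import *
st(); T=shot('top','top1')
H=hsv(T); w=(H[...,2]>130)&(H[...,1]<60)
print([(k[2].round().tolist(),k[1].tolist()) for k in comps(w)])
E
```

```text
time_s: 12.42
tcp_pos: [0.5217, -0.2514, 0.0109]
ee_rot: [[0.905, -0.425, 0.0], [-0.425, -0.905, -0.0], [0.0, 0.0, -1.0]]
wrist_force: [0.4, -0.1, -0.7]
gripper_width: 1.001
gripper_force: 0.0
time_s: 13.05
tcp_pos: [0.5216, -0.2519, 0.0112]
ee_rot: [[0.905, -0.426, 0.001], [-0.426, -0.905, -0.0], [0.001, -0.0, -1.0]]
wrist_force: [-0.9, 0.5, 5.2]
gripper_width: 0.724
gripper_force: 30.0
time_s: 13.68
tcp_pos: [0.5108, -0.1913, 0.1003]
ee_rot: [[0.904, -0.428, -0.0], [-0.428, -0.904, 0.0], [-0.0, -0.0, -1.0]]
wrist_force: [0.5, -0.4, -0.5]
gripper_width: 0.72
gripper_force: 30.0
time_s: 14.3
tcp_pos: [0.4994, -0.1304, 0.0791]
ee_rot: [[0.904, -0.427, -0.003], [-0.427, -0.904, -0.0], [-0.003, 0.001, -1.0]]
wrist_force: [-0.7, -0.4, -0.7]
gripper_width: 0.725
gripper_force: 30.0
t 14.3 tcp [ 499.4 -130.4   79.1] yaw 64.7 w 0.725 F [-0.7 -0.4 -0.7]
[([305.0, 145.0], [217, 141, 202, 8, 520]), ([111.0, 226.0], [100, 216, 23, 22, 318]), ([204.0, 290.0], [182, 268, 46, 46, 1364]), ([430.0, 295.0], [409, 274, 45, 44, 1153]), ([5.0, 405.0], [0, 395, 19, 30, 219]), ([359.0, 473.0], [355, 464, 11, 16, 106])]
```

```bash
python3 -m jog '0 0 1.5 -5 0;0 0 0 -2.5 0;0 0 0 0 0;0 0 0 0 0;0 0 0 0 0'
python3 -m jog '0.95 0 0 0 0;0.95 0 0 0 0;0.95 0 0 0 0;1 0 0 20 0;1 0 0 40 0'
python3 -m jog '1 0 35 0 0;1 0 45 0 0;1 0 50 0 0;1 0 50 0 0;1 0 50 0 0'
python3 -m jog '1 0 50 0 0;1 0 50 0 0;1 0 50 0 0;1 0 50 0 0;1 0 50 0 0'
python3 -m jog '1 10 45 0 0;1 0 10 0 0;1 0 0 0 0;1 0 0 0 0'
python3 - <<'E'
from h import *
st(); c=wshot('w4'); print(wproj(c,[.5123,.4059,.057]),wproj(c,[.5123,.4059,.0285]))
c=shot('top','top2')
H=hsv(c); w=(H[...,2]>130)&(H[...,1]<60)
for uv,b in(((247,233),(498.5,133.2)),((204,290),(392.3,212)),((389,234),(500,-128.5))):
    m=near(w,uv)[0].astype(np.uint8); ct=cv2.findContours(m,0,2)[0][0][:,0]
    q=cv2.minAreaRect((toplane(c,ct,.066)[:,:2]*1e3).astype(np.float32)); print(np.round(q[0],1),np.round(q[1],1),b)
E
```

```text
time_s: 14.98
tcp_pos: [0.5004, -0.1283, 0.0732]
ee_rot: [[0.905, -0.426, 0.0], [-0.426, -0.905, 0.0], [0.0, -0.0, -1.0]]
wrist_force: [0.6, -0.6, -0.6]
gripper_width: 0.725
gripper_force: 30.0
time_s: 15.6
tcp_pos: [0.499, -0.1283, 0.1322]
ee_rot: [[0.905, -0.426, -0.005], [-0.426, -0.905, -0.0], [-0.004, 0.002, -1.0]]
wrist_force: [1.3, 0.2, 0.2]
gripper_width: 0.993
gripper_force: 0.0
time_s: 16.23
tcp_pos: [0.5002, 0.1034, 0.1333]
ee_rot: [[0.905, -0.426, 0.001], [-0.426, -0.905, 0.0], [0.0, -0.0, -1.0]]
wrist_force: [-0.0, -0.4, 0.5]
gripper_width: 0.999
gripper_force: 0.0
time_s: 16.85
tcp_pos: [0.5001, 0.3534, 0.1331]
ee_rot: [[0.905, -0.426, 0.0], [-0.426, -0.905, -0.0], [0.0, 0.0, -1.0]]
wrist_force: [0.2, -0.6, 0.0]
gripper_width: 0.997
gripper_force: 0.0
time_s: 17.35
tcp_pos: [0.5101, 0.4054, 0.133]
ee_rot: [[0.904, -0.427, -0.001], [-0.427, -0.904, -0.001], [-0.0, 0.001, -1.0]]
wrist_force: [0.8, 0.0, -0.6]
gripper_width: 1.003
gripper_force: 0.0
t 17.35 tcp [510.1 405.4 133. ] yaw 64.7 w 1.003 F [ 0.8  0.  -0.6]
[[319.7440939  246.70825838]] [[319.78527396 235.57376795]]
[499.7 133.5] [70.9 70.6] (498.5, 133.2)
[392.6 211. ] [72.9 70.4] (392.3, 212)
[ 500.5 -127.7] [70.6 70.8] (500, -128.5)
```

View pics/w4.png

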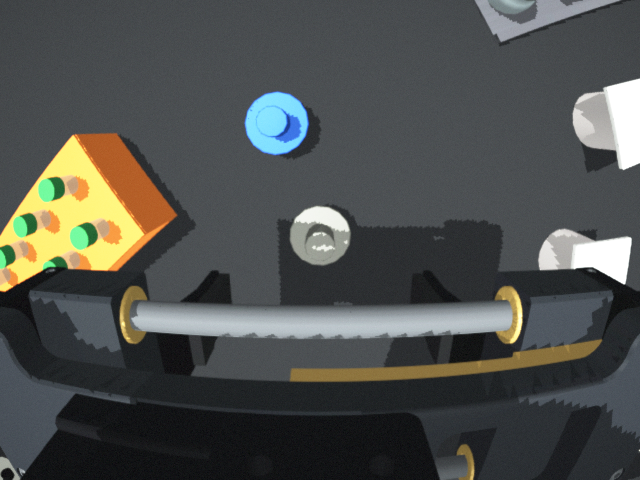

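View pics/top2.png

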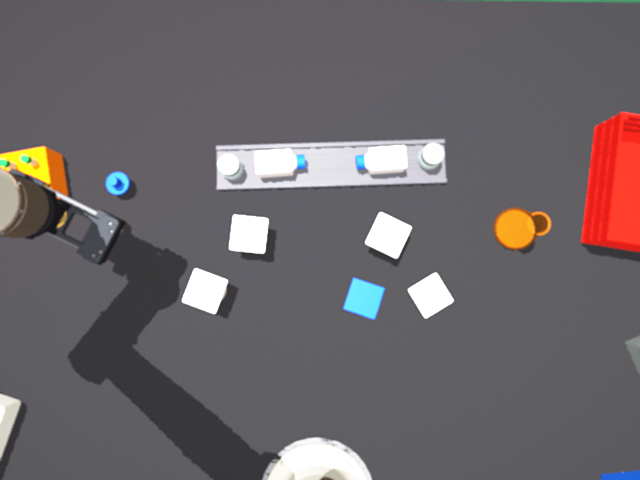

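Wrist view: the grey stopper sits centred at (320,236), which matches the triangulated position; the blue twin is at (276,123). The top view shows all three beakers covered, with plate centres within about 1 mm of the beakers. Grasping the stopper's grip.

```bash
python3 -m jog '0.7 2.2 0.5 -40 0;0.7 0 0 -40 0;0.7 0 0 -10.5 0;0.7 0 0 0 0;0.7 0 0 0 0'
python3 -m jog '0 0 0 0 0;0 0 0 0 0;0 0 0 0 0;0 0 0 0 0;0 0 0 0 0'
python3 -m jog '0 0 0 0 0;0 0 0 30 0;0 0 0 40 0;0 0 0 40 0;0 0 0 40 0'
python3 -m jog '0 0 -50 0 0;0 0 -50 0 0;0 0 -50 0 0;0 0 -50 0 0;0 0 -50 0 0'
python3 - <<'E'
from h import *
st()
E
```

```text
time_s: 18.08
tcp_pos: [0.5135, 0.4081, 0.0446]
ee_rot: [[0.905, -0.426, 0.003], [-0.426, -0.905, 0.003], [0.001, -0.003, -1.0]]
wrist_force: [-1.0, 0.6, 0.9]
gripper_width: 0.704
gripper_force: 0.0
time_s: 18.7
tcp_pos: [0.5125, 0.4072, 0.0425]
ee_rot: [[0.905, -0.426, -0.0], [-0.426, -0.905, -0.0], [-0.0, 0.0, -1.0]]
wrist_force: [0.8, -0.7, -0.2]
gripper_width: 0.224
gripper_force: 30.1
time_s: 19.32
tcp_pos: [0.5123, 0.4071, 0.1936]
ee_rot: [[0.905, -0.426, -0.0], [-0.426, -0.905, -0.0], [-0.0, 0.0, -1.0]]
wrist_force: [0.1, 0.0, -0.0]
gripper_width: 0.22
gripper_force: 29.9
time_s: 19.95
tcp_pos: [0.5121, 0.1557, 0.1926]
ee_rot: [[0.905, -0.426, 0.0], [-0.426, -0.905, 0.0], [0.0, -0.0, -1.0]]
wrist_force: [0.4, 0.4, -0.3]
gripper_width: 0.219
gripper_force: 29.9
t 19.95 tcp [512.1 155.7 192.6] yaw 64.8 w 0.219 F [ 0.4  0.4 -0.3]
```

```bash
python3 -m jog '0 0 -50 0 0;0 0 -50 0 0;0 0 -50 0 0;0 0 -50 0 0;0 0 -50 0 0'
python3 -m jog '0 0 -50 0 0;0 0 -50 0 0;0 0 -50 0 0;0 0 -16 0 0;0 0 0 0 0'
python3 -m jog '0 0 0 0 0;0 0 0 0 0'
python3 - <<'E'
from h import *
st(); c=wshot('w5'); S=shot('scene','scene5')
for n,k in(('w',c),('s',S)):
    H=hsv(k);o=(H[...,0]<20)&(H[...,1]>120)&(H[...,2]>60)
    print(n,[(q[2].round().tolist(),q[1][:5].tolist()) for q in comps(o,300,30000)])
print(wproj(c,[[.5193,-.3897,.115],[.5193,-.3897,0]]), proj(S,[[.5193,-.3897,.115],[.5193,-.3897,0]]))
E
```

```text
time_s: 20.58
tcp_pos: [0.5122, -0.0943, 0.1926]
ee_rot: [[0.905, -0.426, 0.0], [-0.426, -0.905, 0.0], [0.0, -0.0, -1.0]]
wrist_force: [0.4, 0.1, -0.4]
gripper_width: 0.221
gripper_force: 29.9
time_s: 21.2
tcp_pos: [0.5121, -0.2594, 0.1921]
ee_rot: [[0.904, -0.428, -0.001], [-0.428, -0.904, 0.0], [-0.001, -0.0, -1.0]]
wrist_force: [0.0, 1.0, -0.8]
gripper_width: 0.222
gripper_force: 29.9
time_s: 21.45
tcp_pos: [0.5127, -0.2576, 0.1927]
ee_rot: [[0.905, -0.425, 0.0], [-0.425, -0.905, 0.0], [0.0, -0.0, -1.0]]
wrist_force: [0.1, 1.2, 0.2]
gripper_width: 0.22
gripper_force: 29.9
t 21.45 tcp [ 512.7 -257.6  192.7] yaw 64.9 w 0.22 F [0.1 1.2 0.2]
w [([588.0, 61.0], [520, 0, 120, 132, 13073]), ([456.0, 154.0], [400, 109, 120, 88, 7759])]
s [([14.0, 58.0], [0, 30, 34, 55, 1271]), ([448.0, 74.0], [436, 61, 24, 23, 400]), ([430.0, 152.0], [413, 120, 39, 46, 700]), ([604.0, 186.0], [568, 171, 70, 44, 1004]), ([213.0, 354.0], [192, 316, 48, 71, 2432]), ([139.0, 449.0], [30, 388, 218, 92, 10152]), ([618.0, 461.0], [613, 442, 11, 38, 336])]
[[495.76740725 159.05825147]
 [442.88449739 151.92315528]] [[206.77490487 325.11193407]
 [216.78770012 368.03207443]]
```

View pics/w5.png

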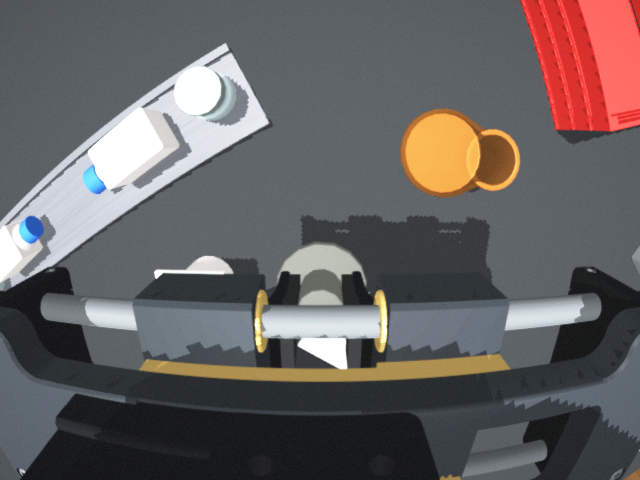

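Run:
```python
from h import *
c=load('w5');S=load('scene5');M=rev(FL)
o1=np.r_[399.5,108.5,519.5,196.5]; o2=np.r_[191.5,315.5,239.5,386.5]
for ww,ws in((1,0),(1,.7)):
    f=lambda v:np.r_[ww*(bb(wproj(c,M+v))-o1),ws*(bb(proj(S,M+v))-o2)]
    s=least_squares(f,[.519,-.39,0]); print(s.x*1e3,s.fun.round(1))
# mouth: right part of silhouette on the plane z=.115: fit circle r=21
H=hsv(c);o=((H[...,0]<20)&(H[...,1]>120)&(H[...,2]>60)).astype(np.uint8)
m=near(o,(456,154))[0].astype(np.uint8); ct=cv2.findContours(m,0,1)[0][0][:,0]; ct=ct[ct[:,0]>492]
p=wplane(c,ct,.115)[:,:2]; s=least_squares(lambda v:np.hypot(*(p-v).T)-.021,[.519,-.39]); print('mouth',s.x*1e3,np.abs(s.fun).max()*1e3,len(p))
q=wplane(c,ct,.115)[:,:2]; s=least_squares(lambda v:np.hypot(*(q-v[:2]).T)-v[2],[.519,-.39,.021]); print(s.x*1e3)
```

```text
[ 5.19404630e+02 -3.87907898e+02  1.04194478e-01] [-0.3  0.4  0.2 -0.4  0.  -0.   0.   0. ]
[ 5.19028015e+02 -3.88196837e+02 -3.11588262e-01] [ 0.   0.7  0.4 -0.3  1.4 -0.1  0.6  0.5]
mouth [ -29.33327332 -535.03985625] 15.455244150041809 38
[  73926.32842131 -111122.0694857   133036.23085151]
```

```bash
python3 -m jog '0 2.4 -45 0 0;0 2 -45 0 0;0 2 -40.6 0 0;0 0 0 0 0;0 0 0 0 0'
python3 -m jog '0 0 0 -15 0;0 0 0 -10 0;0 0 0 -10 0;0 0 0 0 0;0 0 0 0 0'
python3 -m jog '0 0 0 -8 0;0 0 0 -8 0;0 0 0 -7 0;0 0 0 0 0;0 0 0 0 0'
python3 - <<'E'
from h import *
st()
E
```

```text
time_s: 22.18
tcp_pos: [0.5188, -0.3887, 0.1923]
ee_rot: [[0.905, -0.426, -0.001], [-0.426, -0.905, 0.001], [-0.001, -0.0, -1.0]]
wrist_force: [-0.3, 1.1, -0.5]
gripper_width: 0.222
gripper_force: 29.9
time_s: 22.8
tcp_pos: [0.5191, -0.3895, 0.1578]
ee_rot: [[0.905, -0.426, 0.0], [-0.426, -0.905, -0.0], [0.0, 0.0, -1.0]]
wrist_force: [0.8, 0.0, -0.1]
gripper_width: 0.219
gripper_force: 29.9
time_s: 23.42
tcp_pos: [0.519, -0.3895, 0.1347]
ee_rot: [[0.905, -0.426, 0.0], [-0.426, -0.905, -0.0], [0.0, 0.0, -1.0]]
wrist_force: [0.4, 0.1, -0.1]
gripper_width: 0.217
gripper_force: 29.9
t 23.43 tcp [ 519.  -389.5  134.7] yaw 64.8 w 0.217 F [ 0.4  0.1 -0.1]
```

```bash
python3 -m jog '0 0 1 -1.5 0;0 0 0 -1 0;0 0 0 -1 0;0 0 0 0 0;0 0 0 0 0'
python3 -m jog '0.45 0 0 0 0;0.45 0 0 0 0;0.45 0 0 0 0;0.45 0 0 0 0'
python3 -m jog '0.7 0 0 30 0;0.7 0 0 30 0;0.7 0 20 40 0;0.7 0 40 0 0;0.7 0 40 0 0'
python3 -m jog '0.7 0 30 0 0;0.7 0 0 0 0;0.7 0 0 0 0'
python3 - <<'E'
from h import *
st(); c=wshot('w6'); S=shot('scene','scene6');T=shot('top','top6')
a=cv2.resize(S["pixels"][290:400,160:270],(400,400)); b=cv2.resize(c["pixels"][80:240,360:520],(400,400))
save(np.hstack([a,b]),'crop6')
x=np.array([.5192,-.388,0])
print('scene top of grip',proj(S,x+[0,0,.146]),'flange',proj(S,x+[0,0,.120]),'wrist',wproj(c,x+[0,0,.146]))
E
```

```text
time_s: 24.05
tcp_pos: [0.519, -0.3884, 0.1315]
ee_rot: [[0.905, -0.426, 0.0], [-0.426, -0.905, -0.0], [0.001, 0.0, -1.0]]
wrist_force: [-0.6, 1.6, 2.6]
gripper_width: 0.22
gripper_force: 29.9
time_s: 24.55
tcp_pos: [0.5188, -0.3884, 0.1309]
ee_rot: [[0.905, -0.426, -0.0], [-0.426, -0.905, 0.0], [-0.0, 0.0, -1.0]]
wrist_force: [-0.9, 1.0, -0.5]
gripper_width: 0.44
gripper_force: 0.0
time_s: 25.18
tcp_pos: [0.5189, -0.2875, 0.2316]
ee_rot: [[0.904, -0.427, 0.001], [-0.427, -0.904, -0.0], [0.001, -0.001, -1.0]]
wrist_force: [0.1, 0.8, -0.5]
gripper_width: 0.698
gripper_force: 0.0
time_s: 25.55
tcp_pos: [0.519, -0.2587, 0.2312]
ee_rot: [[0.905, -0.426, 0.0], [-0.426, -0.905, -0.0], [0.0, 0.0, -1.0]]
wrist_force: [0.7, -0.0, 0.5]
gripper_width: 0.699
gripper_force: 0.0
t 25.55 tcp [ 519.  -258.7  231.2] yaw 64.8 w 0.699 F [ 0.7 -0.   0.5]
scene top of grip [[204.39634914 311.56161441]] flange [[206.90557501 322.38257386]] wrist [[490.71565597 168.17330617]]
```

View pics/crop6.png

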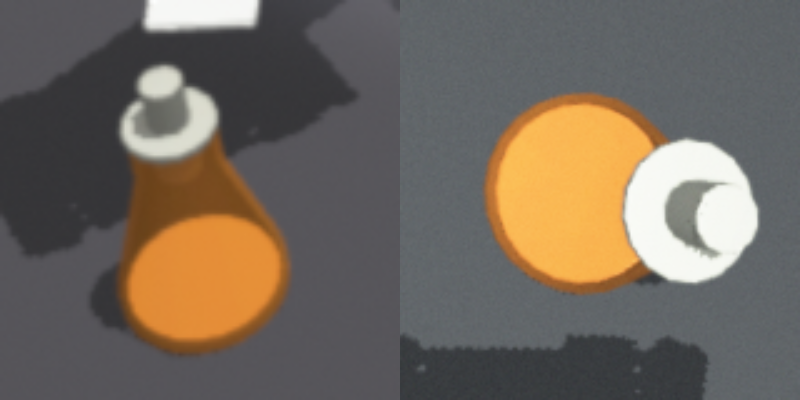

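The crop shows the stopper upright with its flange flat on the flask rim, flask at (213,355) in the scene. Contact came at TCP z 131.5, exactly the seated height. Next, the bottles.

```bash
python3 - <<'E'
from h import *
T=load('top6')
for n,uv,z in(('b1 body',(387,160),.048),('b1 cap',(361,162),.026),('b0 body',(274,163),.048),('b0 cap',(300,162),.026),('jarL',(229,160),.05),('jarR',(432,152),.05),('lane c',(331,164),.004)): print(n,(toplane(T,uv,z)*1e3).round(0))
E
python3 -m jog '1 30 30 0 5;1 30 45 0 5;1 30 50 0 5;1 30 50 0 5;1 0 0 0 5'
python3 -m jog '1 0 0 0 0;1 0 0 0 0;1 0 0 0 0'
python3 - <<'E'
from h import *
st(); c=wshot('w7')
E
```

```text
b1 body [[ 647. -128.   48.]]
b1 cap [[647. -80.  26.]]
b0 body [[638.  90.  48.]]
b0 cap [[645.  41.  26.]]
jarL [[642. 176.  50.]]
jarR [[ 663. -215.   50.]]
lane c [[647. -21.   4.]]
time_s: 26.32
tcp_pos: [0.6408, -0.0807, 0.2298]
ee_rot: [[1.0, 0.002, -0.001], [0.002, -1.0, 0.0], [-0.001, -0.0, -1.0]]
wrist_force: [-0.2, -1.3, 0.5]
gripper_width: 0.993
gripper_force: 0.0
time_s: 26.7
tcp_pos: [0.6386, -0.0843, 0.2312]
ee_rot: [[1.0, -0.006, 0.0], [-0.006, -1.0, 0.0], [0.0, -0.0, -1.0]]
wrist_force: [0.1, 0.3, 0.7]
gripper_width: 0.996
gripper_force: 0.0
t 26.7 tcp [638.6 -84.3 231.2] yaw 89.6 w 0.996 F [0.1 0.3 0.7]
```

View pics/w7.png

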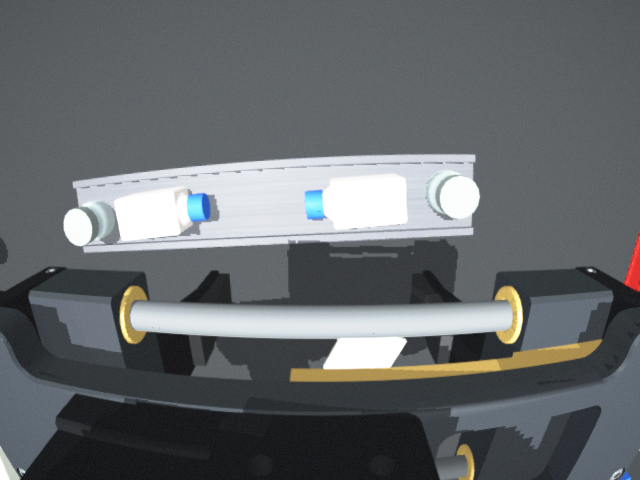

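```bash
cat >> h.py <<'E'
def bottle(c,capuv=None):
    H=hsv(c); b=(abs(H[...,0]-107)<15)&(H[...,1]>130)&(H[...,2]>60)
    w=(H[...,2]>215)&(H[...,1]<30)
    ks=comps(b,150,8000); k=min(ks,key=lambda k:np.hypot(*(k[2]-capuv)))
    wp=min(comps(w,800,30000),key=lambda q:np.hypot(*(q[2]-k[2])))
    f=lambda m,z: cv2.minAreaRect((wplane(c,cv2.findContours(m.astype(np.uint8),0,1)[0][0][:,0],z)[:,:2]*1e3).astype(np.float32))
    for n,m,z in(('cap',k[0],.026),('cap@.034',k[0],.034),('body',wp[0],.048)):
        q=f(m,z); print(n,np.round(q[0],1),np.round(q[1],1),round(q[2],1))
E
python3 - <<'E'
from h import *
c=load('w7'); print(np.round(r.sense()["joints"],1))
bottle(c,(315,204)); bottle(c,(200,207))
print('rail ends near', (wplane(c,[[83,250],[472,234]],.01)*1e3).round(1), 'far',(wplane(c,[[76,183],[475,156]],.01)*1e3).round(1))
print('jars',(wplane(c,[[459,195],[81,225]],.05)*1e3).round(1))
E
```

```text
[  6.8  23.9   3.4   0.  -69.5  82.8]
cap [645.6  41.1] [22.9 28.9] 90.0
cap@.034 [647.   38.3] [22.4 28.2] 90.0
body [615.8 -27.7] [  6.9 412.5] 2.4
cap [645.6  41.1] [22.9 28.9] 90.0
cap@.034 [647.   38.3] [22.4 28.2] 90.0
body [615.8 -27.7] [  6.9 412.5] 2.4
rail ends near [[ 594.4  209.8   10. ]
 [ 611.3 -250.8   10. ]] far [[ 677.3  206.9   10. ]
 [ 697.2 -248.2   10. ]]
jars [[ 660.3 -215.8   50. ]
 [ 634.7  175.9   50. ]]
```

Wrist view: both bottles lie in the lane, caps at (315,204) and (200,207) pointing inward; jars at (459,195) and (81,225). The lane is turned about 2.3°. I'll turn the jaws across the lane and look closer at the right bottle.

```bash
python3 -m jog '1 1.5 5 -12 -9.7;1 1.5 5 -12 -9.7;1 1.5 5 -12 -9.7;1 1.5 5 -12 -9.7;1 1 4 -12 -9.7'
python3 -m jog '1 0 0 -10 -9.7;1 0 0 -10 -9.7;1 0 0 -10 -9.7;1 0 0 -10 -9.7;1 0 0 0 0'
python3 -m jog '1 0 0 0 0;1 0 0 0 0'
python3 - <<'E'
from h import *
s=st(); print(np.round(s["joints"],1)); c=wshot('w8')
E
```

```text
time_s: 27.38
tcp_pos: [0.6459, -0.0597, 0.1709]
ee_rot: [[0.655, -0.756, 0.0], [-0.756, -0.655, 0.0], [0.0, -0.0, -1.0]]
wrist_force: [1.0, -0.2, 0.4]
gripper_width: 1.001
gripper_force: 0.0
time_s: 28.0
tcp_pos: [0.6453, -0.0599, 0.1303]
ee_rot: [[0.044, -0.999, -0.002], [-0.999, -0.044, -0.0], [0.0, 0.002, -1.0]]
wrist_force: [0.3, 0.3, -0.1]
gripper_width: 1.0
gripper_force: 0.0
time_s: 28.25
tcp_pos: [0.6462, -0.0595, 0.1318]
ee_rot: [[0.044, -0.999, 0.001], [-0.999, -0.044, 0.0], [-0.0, -0.001, -1.0]]
wrist_force: [-0.3, 0.1, -0.4]
gripper_width: 1.001
gripper_force: 0.0
t 28.25 tcp [646.2 -59.5 131.8] yaw 2.5 w 1.001 F [-0.3  0.1 -0.4]
[  9.   28.8  -3.5   0.  -57.6  -6.5]
```

View pics/w8.png

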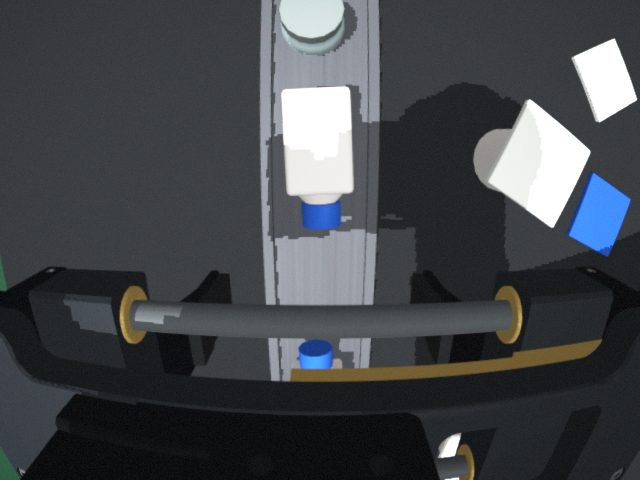

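Run:
```python
from h import *
c=load('w8')
H=hsv(c); b=(abs(H[...,0]-110)<18)&(H[...,1]>120)&(H[...,2]>50)
k=near(b,(322,214)); print(k[1],k[2])
x,y,w,h=k[1][:4]
print('cap end @z=.04,.026',(wplane(c,[[x+w/2,y+h]],.040)*1e3).round(1),(wplane(c,[[x+w/2,y+h]],.026)*1e3).round(1))
print('cap sides @.026',(wplane(c,[[x,214],[x+w,214]],.026)*1e3).round(1))
print('top face corners',(wplane(c,[[283,89],[350,87],[353,191],[287,194]],.048)*1e3).round(1))
print('rails inner?',(wplane(c,[[273,214],[369,214]],.01)*1e3).round(1), 'jar',(wplane(c,[[311,14]],.05)*1e3).round(1))
```

```text
[301 201  40  29 968] [321.02169421 215.7427686 ]
cap end @z=.04,.026 [[646.2 -68.1  40. ]] [[646.  -64.7  26. ]]
cap sides @.026 [[660.9 -75.9  26. ]
 [632.3 -77.1  26. ]]
top face corners [[ 674.4 -161.3   48. ]
 [ 632.1 -164.3   48. ]
 [ 626.7  -97.1   48. ]
 [ 669.4  -93.2   48. ]]
rails inner? [[683.1 -71.7  10. ]
 [609.8 -75.   10. ]] jar [[ 658.9 -212.3   50. ]]
```

Measured: the cap end is at y=-68, the axis at x=646.5 and the cap is 28.6 mm across. I'll grip only the last ~4 mm of the cap so the bottle can swing down under gravity.

```bash
python3 -m jog '0.6 0.2 -3.5 -40 1.9;0.6 0 0 -40 0;0.6 0 0 -28 0;0.6 0 0 0 0;0.6 0 0 0 0'
python3 -m jog '0 0 0 0 0;0 0 0 0 0;0 0 0 0 0;0 0 0 0 0'
python3 -m jog '0 0 0 8 0;0 0 0 8 0;0 0 0 8 0;0 0 0 8 0;0 0 0 0 0'
python3 - <<'E'
from h import *
s=st(); print(np.round(s["moment"],3)); S=shot('scene','scene9')
save(cv2.resize(S["pixels"][190:350,270:430],(480,480)),'crop9')
E
```

```text
time_s: 28.92
tcp_pos: [0.6471, -0.0628, 0.0244]
ee_rot: [[0.077, -0.997, 0.002], [-0.997, -0.077, -0.0], [0.0, -0.002, -1.0]]
wrist_force: [0.0, 0.2, 0.9]
gripper_width: 0.615
gripper_force: 0.0
time_s: 29.42
tcp_pos: [0.6462, -0.0628, 0.0235]
ee_rot: [[0.076, -0.997, 0.0], [-0.997, -0.076, 0.0], [0.0, -0.0, -1.0]]
wrist_force: [-0.3, 0.8, 0.5]
gripper_width: 0.287
gripper_force: 30.0
time_s: 30.05
tcp_pos: [0.6467, -0.0628, 0.0561]
ee_rot: [[0.076, -0.997, 0.002], [-0.997, -0.076, 0.0], [-0.0, -0.002, -1.0]]
wrist_force: [0.4, 0.5, -1.3]
gripper_width: 0.288
gripper_force: 30.0
t 30.05 tcp [646.7 -62.8  56.1] yaw 4.4 w 0.288 F [ 0.4  0.5 -1.3]
[ 0.115 -0.084 -0.001]
```

View pics/crop9.png

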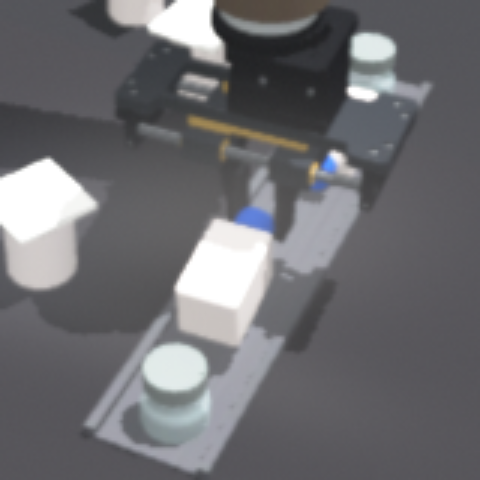

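The bottle is gripped by the cap tip, its body still about along the lane. I'll raise it to the height where it would hang clear and look again.

```bash
python3 -m jog '0 0 0 10 0;0 0 0 10 0;0 0 0 10 0;0 0 0 10 0;0 0 0 6 0'
python3 -m jog '0 0 0 0 0;0 0 0 0 0;0 0 0 0 0;0 0 0 0 0'
python3 - <<'E'
from h import *
s=st(); print(np.round(s["moment"],3)); S=shot('scene','scene10')
save(cv2.resize(S["pixels"][190:350,270:430],(480,480)),'crop10')
E
```

```text
time_s: 30.72
tcp_pos: [0.6464, -0.0628, 0.1021]
ee_rot: [[0.076, -0.997, 0.001], [-0.997, -0.076, 0.0], [-0.0, -0.001, -1.0]]
wrist_force: [0.0, 0.2, -1.7]
gripper_width: 0.285
gripper_force: 30.0
time_s: 31.22
tcp_pos: [0.6459, -0.0629, 0.1007]
ee_rot: [[0.076, -0.997, -0.001], [-0.997, -0.076, -0.0], [0.0, 0.001, -1.0]]
wrist_force: [-0.9, 0.6, -2.0]
gripper_width: 0.287
gripper_force: 30.0
t 31.23 tcp [645.9 -62.9 100.7] yaw 4.4 w 0.287 F [-0.9  0.6 -2. ]
[ 0.191 -0.086  0.012]
```

View pics/crop10.png

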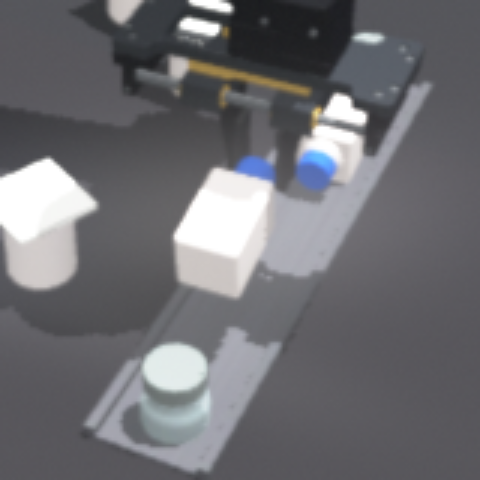

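The bottle is held rigidly level and does not swing. I'll use the near rail's outer face as a stop instead: turn the bottle base-first toward the rail over the free bench at y≈-10, then push while raising so the base swings under.

```bash
python3 -m jog '0 -17 6 0 9.8;0 -17 6 0 9.8;0 -17 6 0 9.8;0 -17 6 0 9.8;0 -17 6 0 9.8'
python3 -m jog '0 -17 6 0 9.8;0 -17 6 0 9.8;0 -17 6 0 9.8;0 -20 5 0 9.5;0 0 0 0 0'
python3 -m jog '0 0 0 0 0;0 0 0 0 0'
python3 - <<'E'
from h import *
s=st(); c=wshot('w11')
H=hsv(c); w=(H[...,2]>120)&(H[...,1]<50)
zt=s["tcp_pos"][2]+.0025+.022
x0=np.array(s["tcp_pos"]); pred=wproj(c,[[x0[0]+.0325,x0[1]+.022,zt],[x0[0]+.0325,x0[1]-.022,zt],[x0[0]+.1,x0[1]-.022,zt],[x0[0]+.1,x0[1]+.022,zt]]); print('pred top face px',pred.round())
k=near(w,pred.mean(0)); print(k[1],k[2].round())
q=cv2.minAreaRect((wplane(c,cv2.findContours(k[0].astype(np.uint8),0,1)[0][0][:,0],zt)[:,:2]*1e3).astype(np.float32)); print(q)
# near rail outer edge around y=-10..: brightness step along column at z=.01
g=c["pixels"].mean(2)
for yy in(-.06,.04): 
    xs=np.arange(.585,.625,.001); p=wproj(c,np.c_[xs,0*xs+yy,0*xs+.01]); p=p.round().astype(int); print(yy,g[np.clip(p[:,1],0,479),np.clip(p[:,0],0,639)].round().astype(int).tolist(),p[0],p[-1])
E
```

```text
time_s: 31.9
tcp_pos: [0.5605, -0.0327, 0.1011]
ee_rot: [[0.806, -0.592, -0.0], [-0.592, -0.806, -0.0], [-0.0, 0.0, -1.0]]
wrist_force: [0.5, 0.8, -1.9]
gripper_width: 0.286
gripper_force: 30.0
time_s: 32.52
tcp_pos: [0.4889, -0.0098, 0.1012]
ee_rot: [[0.999, 0.039, -0.001], [0.039, -0.999, -0.0], [-0.001, 0.0, -1.0]]
wrist_force: [0.5, -0.1, -2.1]
gripper_width: 0.286
gripper_force: 30.0
time_s: 32.78
tcp_pos: [0.4909, -0.0099, 0.1011]
ee_rot: [[0.999, 0.038, 0.001], [0.038, -0.999, 0.0], [0.001, 0.0, -1.0]]
wrist_force: [-0.0, 0.2, -1.7]
gripper_width: 0.288
gripper_force: 30.0
t 32.77 tcp [490.9  -9.9 101.1] yaw 92.2 w 0.288 F [-0.   0.2 -1.7]
pred top face px [[267. 243.]
 [386. 247.]
 [397.  62.]
 [272.  56.]]
[217   0  17  25 329] [225.  11.]
((609.0381469726562, 30.24970054626465), (10.456860542297363, 5.646450996398926), 8.074102401733398)
-0.06 [34, 32, 27, 35, 31, 32, 34, 33, 33, 31, 30, 30, 31, 32, 16, 15, 21, 23, 29, 84, 86, 84, 87, 84, 82, 87, 88, 85, 85, 86, 90, 86, 89, 86, 86, 84, 83, 86, 86, 89, 84] [403 110] [405  52]
0.04 [34, 30, 33, 35, 27, 33, 32, 34, 33, 28, 26, 20, 16, 27, 46, 89, 94, 94, 94, 94, 95, 88, 90, 89, 86, 87, 86, 90, 88, 87, 87, 89, 90, 85, 89, 90, 86, 90, 90, 63, 43] [252 104] [255  46]
```

Run:
```python
from h import *
c=load('w11'); H=hsv(c); w=(H[...,2]>110)&(H[...,1]<50)
k=min(comps(w,3000,60000),key=lambda q:np.hypot(*(q[2]-[330,150]))); print(k[1],k[2].round())
g=c["pixels"].mean(2); print('col330',g[0:300:6,330].astype(int).tolist()); print('row150',g[150,220:440:6].astype(int).tolist())
for r0 in(40,60,70,80): print(r0,(wplane(c,[[333,r0]],.1256)*1e3).round(1))
```

```text
[  261    56   117   199 21925] [319. 151.]
col330 [89, 81, 92, 90, 89, 85, 89, 91, 88, 87, 238, 240, 240, 239, 241, 242, 242, 242, 241, 242, 242, 243, 242, 242, 241, 242, 242, 242, 242, 242, 242, 242, 242, 241, 242, 241, 242, 242, 243, 222, 201, 197, 186, 111, 113, 110, 55, 56, 57, 101]
row150 [30, 30, 30, 31, 37, 32, 35, 201, 243, 243, 242, 243, 242, 243, 243, 242, 243, 242, 242, 241, 242, 242, 240, 240, 240, 240, 184, 32, 35, 32, 33, 30, 29, 31, 31, 28, 28]
40 [[597.5  -9.  125.6]]
60 [[590.   -9.3 125.6]]
70 [[586.4  -9.4 125.6]]
80 [[582.7  -9.5 125.6]]
```

Wrist numbers: the bottle is level with its base face at x≈591, and the rail's outer face is at x≈601. Lowering and making contact.

```bash
python3 -m jog '0 0 0 -30 0;0 0 0 -25 0;0 0 0 -15 0;0 0 0 -5 0;0 0 0 -4.5 0'
python3 -m jog '0 0 0 0 0;0 4 0 0 0;0 3 0 0 0;0 0 0 0 0;0 0 0 0 0'
python3 -m jog '0 1 0 0 0;0 1 0 0 0;0 0 0 0 0'
python3 -m jog '0 1 0 0 0;0 1 0 0 0;0 0 0 0 0'
```

```text
time_s: 33.45
tcp_pos: [0.4907, -0.0098, 0.0217]
ee_rot: [[0.999, 0.039, 0.001], [0.039, -0.999, 0.0], [0.001, -0.0, -1.0]]
wrist_force: [-0.2, -0.6, -0.2]
gripper_width: 0.284
gripper_force: 30.0
time_s: 34.08
tcp_pos: [0.4975, -0.0098, 0.0217]
ee_rot: [[0.999, 0.04, 0.001], [0.04, -0.999, 0.0], [0.001, -0.0, -1.0]]
wrist_force: [1.2, 0.4, -1.2]
gripper_width: 0.284
gripper_force: 30.0
time_s: 34.45
tcp_pos: [0.499, -0.0099, 0.0215]
ee_rot: [[0.999, 0.04, -0.0], [0.04, -0.999, -0.0], [-0.0, 0.0, -1.0]]
wrist_force: [0.6, -0.6, -1.1]
gripper_width: 0.282
gripper_force: 30.0
time_s: 34.83
tcp_pos: [0.4992, -0.0102, 0.021]
ee_rot: [[0.999, 0.039, -0.004], [0.039, -0.999, -0.001], [-0.004, 0.001, -1.0]]
wrist_force: [-4.8, 0.1, 0.9]
gripper_width: 0.29
gripper_force: 30.0
```

```bash
python3 -m jog '0 1 0 0 0;0 0.5 0 1 0;0 0.5 0 1.5 0;0 0 0 0 0'
python3 -m jog '0 0.5 0 2 0;0 0.5 0 2 0;0 0.7 0 2 0;0 0.7 0 2 0;0 0 0 0 0'
python3 - <<'E'
from h import *
s=st(); c=wshot('w12'); g=c["pixels"].mean(2); print('col330',[(i,int(g[i,330])) for i in range(20,260,6)])
E
```

```text
time_s: 35.33
tcp_pos: [0.4997, -0.0105, 0.0232]
ee_rot: [[0.999, 0.039, -0.007], [0.039, -0.999, -0.001], [-0.007, 0.001, -1.0]]
wrist_force: [-7.0, 1.4, 0.6]
gripper_width: 0.288
gripper_force: 30.0
time_s: 35.95
tcp_pos: [0.5014, -0.0106, 0.031]
ee_rot: [[0.999, 0.039, -0.009], [0.039, -0.999, -0.001], [-0.009, 0.001, -1.0]]
wrist_force: [-8.4, 1.8, 0.9]
gripper_width: 0.289
gripper_force: 30.1
t 35.95 tcp [501.4 -10.6  31. ] yaw 92.2 w 0.289 F [-8.4  1.8  0.9]
col330 [(20, 83), (26, 86), (32, 87), (38, 90), (44, 85), (50, 93), (56, 140), (62, 240), (68, 241), (74, 242), (80, 241), (86, 242), (92, 242), (98, 242), (104, 241), (110, 241), (116, 243), (122, 242), (128, 243), (134, 242), (140, 243), (146, 242), (152, 242), (158, 242), (164, 242), (170, 242), (176, 242), (182, 241), (188, 242), (194, 243), (200, 242), (206, 242), (212, 243), (218, 243), (224, 242), (230, 242), (236, 208), (242, 200), (248, 196), (254, 143)]
```

```bash
cat >> h.py <<'E'
def tilt(tag,col=330,s=.093,L=110):
    S=st(); c=wshot(tag); g=c["pixels"].mean(2)[:,col]; row=next(i for i in range(480) if (g[i:i+8]>200).all())
    X=np.array(c["s"]["tcp_pos"]); ax=np.array(c["s"]["ee_rot"])[:,0]; P=X+.0075*ax+[0,0,.0025]
    th=np.radians(np.arange(-10,100,1.))
    E=P+np.outer(s*np.cos(th)+.022*np.sin(th),ax)+np.outer(-s*np.sin(th)+.022*np.cos(th),[0,0,1])
    E2=P+np.outer((s-.07)*np.cos(th)+.022*np.sin(th),ax)+np.outer(-(s-.07)*np.sin(th)+.022*np.cos(th),[0,0,1])
    p=np.minimum(wproj(c,E)[:,1],wproj(c,E2)[:,1]); i=np.argmin(abs(p-row)); print('row',row,'theta',np.degrees(th[i]).round(),'pred rows 0,10..',p[10::10].round().tolist(), 'edge z', (P[2]-s*np.sin(th[i])-.022*np.cos(th[i])).round(4))
E
python3 -m jog '0 0.7 0 2 0;0 0.7 0 2 0;0 0.7 0 2 0;0 0.7 0 2 0;0 0 0 0 0'
python3 -c "
from h import *
tilt('w13')"
```

```text
time_s: 36.62
tcp_pos: [0.5038, -0.0108, 0.0389]
ee_rot: [[0.999, 0.038, -0.01], [0.038, -0.999, -0.002], [-0.01, 0.001, -1.0]]
wrist_force: [-8.7, 0.9, 0.6]
gripper_width: 0.289
gripper_force: 30.0
t 36.62 tcp [503.8 -10.8  38.9] yaw 92.2 w 0.289 F [-8.7  0.9  0.6]
row 61 theta 12.0 pred rows 0,10.. [57.0, 60.0, 68.0, 81.0, 97.0, 115.0, 135.0, 156.0, 178.0, 200.0] edge z 0.0004
```

Rotation is working: tilt 12° at only 9 N. Continuing along the computed arc.

```bash
python3 -m jog '0 1.1 0 3 0;0 1.3 0 3 0;0 1.4 0 3 0;0 1.5 0 3 0;0 1.6 0 3 0'
python3 -c "
from h import *
tilt('w14')"
python3 -m jog '0 1.7 0 2.8 0;0 1.8 0 2.7 0;0 1.8 0 2.6 0;0 1.9 0 2.6 0;0 2 0 2.5 0'
python3 -c "
from h import *
tilt('w15')"
```

```text
time_s: 37.3
tcp_pos: [0.5117, -0.0106, 0.0543]
ee_rot: [[0.999, 0.038, -0.008], [0.038, -0.999, -0.001], [-0.008, 0.001, -1.0]]
wrist_force: [-6.9, 1.0, 2.0]
gripper_width: 0.291
gripper_force: 30.1
t 37.3 tcp [511.7 -10.6  54.3] yaw 92.2 w 0.291 F [-6.9  1.   2. ]
row 73 theta 24.0 pred rows 0,10.. [57.0, 60.0, 68.0, 81.0, 97.0, 115.0, 135.0, 156.0, 178.0, 201.0] edge z -0.0012
time_s: 37.98
tcp_pos: [0.5217, -0.0104, 0.0679]
ee_rot: [[0.999, 0.039, -0.006], [0.039, -0.999, -0.001], [-0.006, 0.001, -1.0]]
wrist_force: [-6.7, 0.8, 4.5]
gripper_width: 0.295
gripper_force: 30.0
t 37.98 tcp [521.7 -10.4  67.9] yaw 92.2 w 0.295 F [-6.7  0.8  4.5]
row 88 theta 34.0 pred rows 0,10.. [56.0, 60.0, 68.0, 81.0, 97.0, 115.0, 135.0, 156.0, 178.0, 201.0] edge z 0.0001
```

```bash
python3 -m jog '0 2 0 3 0;0 2.2 0 3 0;0 2.4 0 2.8 0;0 2.6 0 2.6 0;0 2.8 0 2.5 0'
python3 -c "
from h import *
tilt('w16')"
python3 -m jog '0 3 0 2.4 0;0 3 0 2.1 0;0 3 0 1.9 0;0 3 0 1.7 0;0 3 0 1.5 0'
python3 -c "
from h import *
tilt('w17')"
```

```text
time_s: 38.65
tcp_pos: [0.5366, -0.0099, 0.0825]
ee_rot: [[0.999, 0.04, 0.0], [0.04, -0.999, -0.0], [0.0, 0.0, -1.0]]
wrist_force: [-4.4, 0.6, 3.0]
gripper_width: 0.292
gripper_force: 30.0
t 38.65 tcp [536.6  -9.9  82.5] yaw 92.3 w 0.292 F [-4.4  0.6  3. ]
row 110 theta 47.0 pred rows 0,10.. [56.0, 59.0, 69.0, 82.0, 98.0, 116.0, 136.0, 157.0, 179.0, 202.0] edge z 0.002
time_s: 39.33
tcp_pos: [0.5521, -0.0098, 0.0925]
ee_rot: [[0.999, 0.04, 0.001], [0.04, -0.999, 0.0], [0.001, 0.0, -1.0]]
wrist_force: [-5.3, 1.7, 6.3]
gripper_width: 0.283
gripper_force: 30.1
t 39.33 tcp [552.1  -9.8  92.5] yaw 92.3 w 0.283 F [-5.3  1.7  6.3]
row 130 theta 57.0 pred rows 0,10.. [56.0, 59.0, 69.0, 82.0, 98.0, 116.0, 136.0, 157.0, 179.0, 202.0] edge z 0.0051
```

```bash
python3 -m jog '0 2.8 0 1.2 0;0 2.8 0 1 0;0 2.8 0 0.8 0;0 2.8 0 0.7 0;0 2.8 0 0.5 0'
python3 -c "
from h import *
tilt('w18')"
python3 -m jog '0 2.5 0 0.5 0;0 2.2 0 0.4 0;0 2 0 0.2 0;0 0 0 0 0;0 0 0 0 0'
python3 -c "
from h import *
tilt('w19')"
```

```text
time_s: 40.0
tcp_pos: [0.5682, -0.0096, 0.0984]
ee_rot: [[0.999, 0.041, 0.006], [0.041, -0.999, 0.0], [0.006, 0.0, -1.0]]
wrist_force: [-4.2, 0.5, 10.4]
gripper_width: 0.224
gripper_force: 26.9
t 40.0 tcp [568.2  -9.6  98.4] yaw 92.4 w 0.224 F [-4.2  0.5 10.4]
row 199 theta 88.0 pred rows 0,10.. [56.0, 59.0, 69.0, 82.0, 98.0, 117.0, 137.0, 158.0, 180.0, 203.0] edge z 0.0072
time_s: 40.67
tcp_pos: [0.5721, -0.0099, 0.0968]
ee_rot: [[0.999, 0.04, -0.0], [0.04, -0.999, -0.0], [-0.0, 0.0, -1.0]]
wrist_force: [-0.0, -0.0, -0.9]
gripper_width: 0.009
gripper_force: 0.0
t 40.67 tcp [572.1  -9.9  96.8] yaw 92.3 w 0.009 F [-0.  -0.  -0.9]
row 42 theta 0.0 pred rows 0,10.. [56.0, 59.0, 69.0, 82.0, 98.0, 116.0, 136.0, 157.0, 179.0, 202.0] edge z 0.0773
```

The cap slipped out of the pads near the end. Raising and finding the bottle numerically (no picture views remain).

```bash
python3 -m jog '0 0 0 30 0;0 0 0 40 0;0 0 0 50 0;0 -50 0 0 0;0 -50 0 0 0'
python3 -m jog '0 -50 0 0 0;0 0 0 0 0;0 0 0 0 0'
cat >> h.py <<'E'
def asc(im,step,rows,cols):  # coarse colour map: B blue, W white, g grey, o orange, . dark
    for y in range(rows[0],rows[1],step):
        l=''
        for x in range(cols[0],cols[1],step):
            h,s,v=im[y:y+step,x:x+step].reshape(-1,3).mean(0); l+='B' if 95<h<125 and s>110 and v>60 else 'o' if s>130 and v>80 and h<25 else 'W' if v>150 else 'g' if v>75 else '.'
        print(y,l)
E
python3 - <<'E'
from h import *
st(); T=shot('top','top20'); asc(hsv(T),4,(130,320),(200,460))
T=shot('scene','scene20')
E
```

```text
time_s: 41.35
tcp_pos: [0.4711, -0.0098, 0.2174]
ee_rot: [[0.999, 0.039, 0.001], [0.039, -0.999, 0.001], [0.001, -0.001, -1.0]]
wrist_force: [-0.3, 1.0, 0.2]
gripper_width: 0.007
gripper_force: 0.0
time_s: 41.72
tcp_pos: [0.4229, -0.0097, 0.2177]
ee_rot: [[0.999, 0.04, 0.002], [0.04, -0.999, 0.0], [0.002, -0.0, -1.0]]
wrist_force: [0.4, 0.1, 0.1]
gripper_width: 0.002
gripper_force: 0.0
t 41.73 tcp [422.9  -9.7 217.7] yaw 92.3 w 0.002 F [0.4 0.1 0.1]
130 ............................gWWWWg...............................
134 ...........................gWWWWWW...............................
138 ...........................gWWWWWW...................gggggggg....
142 ...............ggggggggggggWWWWWWWggggggggggggggggggggggggWgg....
146 ....ggggggggggggggggggggggggWWWWWWggggggggggggggggggggggWWWWg....
150 ....ggggggggggWWWWWWWWWggggWWWWWWWggggggggggggggggggggggWWWWW....
154 ....gWWWWggggWWWWWWWWWWWBBgWWWWWWWggggggggggggggggggggggWWWWW....
158 ....gWWWWWgggWWWWWWWWWWWBBgWWWWWWWgggggggggggggggggggggggWWWg....
162 ....gWWWWWgggWWWWWWWWWWWBBggWWWWWWggggggggggggggggggggggggggg....
166 ....gWWWWggg
[... 2013 characters left out ...]

282 gggWWWWWWWWWWWWWWWWWWgggggggggggggggggggggggg........gWWWWWWW....
286 ggWWWWWWWWWWWWWWWWWWWgggggggggggggggggggggggg...g...gWWWWWWWWg...
290 gWWWWWWWWWWWWWWWWWWWWgggggggggggggggggggggggg.......WWWWWWWWWWg..
294 gWgWWWWWWWWWWWWWWWWWWggggggggggggggggggggggg..gg....gWWWWWWWWWW..
298 gWgWWWWWWWWWWWWWWWWWWWgggggggggggggggggggggg.........WWWWWWWWWWg.
302 gggWWWWWWWWWWWWWWWWWWWgggggggggggggggggggggBB.........WWWWWWWWg..
306 ggWWWWWWWWWWWWWWWWWWWWWggggggggggggggggggggBB.........gWWWWWW....
310 ggWWWWWWWWWWWWWWWWWWWWWgggggggggggggggggggBBg..........WWWWg.....
314 ggWgWWWWWWWWWWWWWWWWWWWWggggggggggggggggggBB...........gWg.......
318 gggWWWWWWWWWWWWWWWWWWWWWWggggggggggggggg.........................
```

Run:
```python
from h import *
T=load('top20'); asc(hsv(T),2,(112,174),(290,350)); S=load('scene20')
print(proj(S,[[.64,-.01,.03]])); asc(hsv(S),3,(200,340),(290,430))
for uv in((316,168),(336,168),(336,132),(312,132),(324,120)): print(uv,(toplane(T,uv,.05)*1e3).round(0))
```

```text
112 ..............................
114 ..............................
116 ..............................
118 ..............................
120 ............gBBBBBBB..........
122 ............BBBBBBBB..........
124 ............BBBBBBBB..........
126 ............BBBBBBBB..........
128 ............BBBBBBBB..........
130 ............gWWWWWWg..........
132 ..........gWWWWWWWWWWW........
134 ..........WWWWWWWWWWWWg.......
136 ..........WWWWWWWWWWWWg.......
138 ..........WWWWWWWWWWWWg.......
140 ..........WWWWWWWWWWWWg.......
142 ......ggggWWWWWWWWWWWWgggggggg
144 ggggggggggWWWWWWWWWWWWgggggggg
146 ggggggggggWWWWWWWWWWWWg.gggggg
148 ggggggggggWWWWWWWWWWWWgggggggg
150 WgggggggggWWWWWWWWWWWWgggggggg
152 WgggggggggWWWWWWWWWWWWgggggggg
154 WWgBBBBgggWWWWWWWWWWWWgggggggg
156 WWWBBBBWggWWWWWWWWWWWWgggggggg
158 WWWBBBBBggWWWWWWWWWWWWgggggggg
160 WWWBBBBBggWWWWWWWWWWWWgggggggg
162 WWWBBBBBggWWWWWWWWWWWWgggggggg
164 WWWBBBBB.gWWWWWWWWWWWWWggggggg
166 WWWBBBBBggWWWWWWWWWWWWgggggggg
168 WWggBBBg.ggWWWWWWWWWWWgggggggg
170 Wg.......ggggggggggggg.ggggggg
172 gg....gggggg...........ggggggg
[[364.3058034  
[... 1908 characters left out ...]
WWWWWWWggggggggggggggggggggggg
311 gggggggWgWWWWWWWWWWWWWWgggggggggggggggggggggggg
314 gggggggWWWWWWWWWWWWWWWggggggggggggggggggggggggg
317 ggggggWgWgWWWWWWWWWWWWggggggggggggggggggggggggg
320 gggggWgWWWggggggWWWWWgggggggggggggggggggggggggg
323 gggggWWWgWgggggWWWWWWgggggggggggggggggggggggggg
326 ggggWgWggWWWWWWWWWWWggggggggggggggggggggggggggg
329 gggWgWWgggWWWWWWWWWgggggggggggggggggggggggggggg
332 ggggWWWggggWWWWWWWWgggggggggggggggggggggggggggg
335 ggggggWWgggggWWWWWggggggggggggggggggggggggggggg
338 ggggggggWWgWWWWWWWggggggggggggggggggggggggggggg
(316, 168) [[629.   9.  50.]]
(336, 168) [[629. -30.  50.]]
(336, 132) [[700. -29.  50.]]
(312, 132) [[699.  17.  50.]]
(324, 120) [[723.  -6.  50.]]
```

The bottle lies across the lane, body x≈629–699, cap pointing +x to ≈723, y≈-8. I can redo the trick inside the lane: grip more of the cap from the far side and push the base against the near rail's inner face. I'll turn the tool half a turn so the camera looks along the bottle.

```bash
python3 -m jog '0.5 18 0 0 -10.6;0.5 18 0 0 -10.6;0.5 18 0 0 -10.6;0.5 18 0 0 -10.6;0.5 18 0 0 -10.6'
python3 -m jog '0.5 18 0 0 -10.6;0.5 18 0 0 -10.6;0.5 18 0 0 -10.6;0.5 18 0 0 -10.6;0.5 18 0 0 -10.6'
python3 -m jog '0.5 18 0 0 -10.6;0.5 18 0 -10 -10.6;0.5 18 0 -10 -10.6;0.5 18 0 -10 -10.6;0.5 18 0 -10 -10.6'
python3 -m jog '0.5 18 0 -10 -10.6;0.5 18 0 -10 -9.4;0.5 0 0 0 0;0.5 0 0 0 0;0.5 0 0 0 0'
python3 - <<'E'
from h import *
s=st(); print(np.round(s["ee_rot"],2).tolist()); c=wshot('w21'); H=hsv(c)
b=(abs(H[...,0]-110)<18)&(H[...,1]>120)&(H[...,2]>50)
uv=wproj(c,[[.712,-.007,.036]])[0]; k=near(b,uv); x,y,w,h=k[1][:4]; print('cap bbox',k[1],'pred',uv)
for z in(.036,.046): print(z,'end',(wplane(c,[[x+w/2,y+h]],z)*1e3).round(1),'inner',(wplane(c,[[x+w/2,y]],z)*1e3).round(1),'sides',(wplane(c,[[x,k[2][1]],[x+w,k[2][1]]],z)*1e3).round(1)[:,1])
g=c["pixels"].mean(2); cc=int(k[2][0]); print('col',[(i,int(g[i,cc])) for i in range(0,300,8)])
E
```

```text
time_s: 42.45
tcp_pos: [0.5138, -0.0099, 0.2163]
ee_rot: [[0.628, -0.778, -0.001], [-0.778, -0.628, -0.0], [-0.0, 0.001, -1.0]]
wrist_force: [0.6, 0.5, 0.4]
gripper_width: 0.461
gripper_force: 0.0
time_s: 43.08
tcp_pos: [0.6037, -0.01, 0.2159]
ee_rot: [[-0.244, -0.97, -0.001], [-0.97, 0.244, -0.0], [0.001, 0.001, -1.0]]
wrist_force: [0.6, 0.1, 0.4]
gripper_width: 0.499
gripper_force: 0.0
time_s: 43.7
tcp_pos: [0.6936, -0.0102, 0.1752]
ee_rot: [[-0.921, -0.389, -0.001], [-0.389, 0.921, -0.0], [0.001, 0.0, -1.0]]
wrist_force: [-0.4, -0.3, -0.2]
gripper_width: 0.501
gripper_force: 0.0
time_s: 44.32
tcp_pos: [0.7281, -0.0099, 0.1576]
ee_rot: [[-0.998, -0.058, 0.001], [-0.058, 0.998, 0.0], [-0.001, -0.0, -1.0]]
wrist_force: [0.6, 0.3, -0.8]
gripper_width: 0.502
gripper_force: 0.0
t 44.33 tcp [728.1  -9.9 157.6] yaw 93.3 w 0.502 F [ 0.6  0.3 -0.8]
[[-1.0, -0.06, 0.0], [-0.06, 1.0, 0.0], [-0.0, -0.0, -1.0]]
cap bbox [314 206  38  27 893] pred [324.01204021 212.95704502]
0.036 end [[727.3   0.8  36. ]] inner [[ 7.062e+02 -5.000e-01  3.600e+01]] sides [-14.3  14.7]
0.046 end [[7.247e+02 3.000e-01 4.600e+01]] inner [[704.5  -1.   46. ]] sides [-14.2  13.7]
col [(0, 73), (8, 79), (16, 77), (24, 55), (32, 44), (40, 43), (48, 45), (56, 50), (64, 46), (72, 78), (80, 116), (88, 114), (96, 114), (104, 252), (112, 252), (120, 252), (128, 252), (136, 252), (144, 252), (152, 252), (160, 252), (168, 252), (176, 252), (184, 252), (192, 252), (200, 236), (208, 189), (216, 143), (224, 145), (232, 129), (240, 81), (248, 81), (256, 80), (264, 85), (272, 82), (280, 83), (288, 85), (296, 83)]
```

Run:
```python
from h import *
c=load('w21'); H=hsv(c); w=(H[...,2]>225)&(H[...,1]<40)
k=min(comps(w,2500,60000),key=lambda q:np.hypot(*(q[2]-[325,150]))); print(k[1])
ct=cv2.findContours(k[0].astype(np.uint8),0,1)[0][0][:,0]; q=cv2.minAreaRect(ct.astype(np.float32)); bx=cv2.boxPoints(q); print(bx.round().tolist(), (wplane(c,bx,.050)*1e3).round(1).tolist())
for y in range(96,215,8):
    xs=np.where(w[y])[0]; xs=xs[(xs>250)&(xs<420)]; print(y,(xs.min(),xs.max()) if len(xs) else None, end=' ')
```

```text
[ 304   99   63  109 6182]
[[303.0, 206.0], [306.0, 99.0], [367.0, 101.0], [364.0, 208.0]] [[705.2, -22.8, 50.0], [628.6, -24.6, 50.0], [626.9, 18.2, 50.0], [703.8, 21.4, 50.0]]
96 None 104 (np.int64(306), np.int64(366)) 112 (np.int64(306), np.int64(366)) 120 (np.int64(306), np.int64(417)) 128 (np.int64(306), np.int64(419)) 136 (np.int64(305), np.int64(418)) 144 (np.int64(305), np.int64(417)) 152 (np.int64(305), np.int64(365)) 160 (np.int64(305), np.int64(365)) 168 (np.int64(305), np.int64(365)) 176 (np.int64(304), np.int64(365)) 184 (np.int64(304), np.int64(364)) 192 (np.int64(304), np.int64(364)) 200 (np.int64(321), np.int64(351)) 208 None
```

```bash
python3 -m jog '0.6 -2.6 10 -35 -1.5;0.6 0 0 -40 0;0.6 0 0 -35 0;0.6 0 0 -16.5 0;0.6 0 0 0 0'
python3 -m jog '0.6 0 0 0 0;0 0 0 0 0;0 0 0 0 0;0 0 0 0 0;0 0 0 0 0'
python3 -m jog '0 0 0 0 0;0 0 0 0 0'
python3 - <<'E'
from h import *
s=st(); c=wshot('w22'); H=hsv(c); w=(H[...,2]>200)&(H[...,1]<40)
k=min(comps(w,2500,60000),key=lambda q:np.hypot(*(q[2]-[325,150]))); print(k[1],k[2])
E
```

```text
time_s: 45.0
tcp_pos: [0.7251, 0.0, 0.03]
ee_rot: [[-1.0, -0.031, -0.001], [-0.031, 1.0, -0.0], [0.002, -0.0, -1.0]]
wrist_force: [-0.9, -0.5, 0.7]
gripper_width: 0.601
gripper_force: 0.0
time_s: 45.62
tcp_pos: [0.7257, 0.0001, 0.0309]
ee_rot: [[-1.0, -0.031, 0.001], [-0.031, 1.0, -0.0], [-0.001, -0.0, -1.0]]
wrist_force: [-0.0, -0.3, 1.2]
gripper_width: 0.307
gripper_force: 30.0
time_s: 45.88
tcp_pos: [0.7258, 0.0001, 0.0308]
ee_rot: [[-1.0, -0.031, 0.001], [-0.031, 1.0, -0.0], [-0.001, -0.0, -1.0]]
wrist_force: [1.4, -0.5, 1.2]
gripper_width: 0.305
gripper_force: 30.0
t 45.88 tcp [7.258e+02 1.000e-01 3.080e+01] yaw 91.8 w 0.305 F [ 1.4 -0.5  1.2]
[  258    68   120   202 22339] [317.3868123  163.85572317]
```

Full 28 mm cap grip now. Dragging the bottle until its base meets the near rail's inner face.

```bash
sed -i 's/\.0075\*ax+\[0,0,\.0025\]/.0055*ax+[0,0,.0046]/; s/s=\.093,L/s=.091,L/' h.py
python3 -m jog '0 -5 0 1 0;0 -5 0 0 0;0 -5 0 0 0;0 -3 0 0 0;0 0 0 0 0'
python3 -m jog '0 -2 0 0 0;0 -2 0 0 0;0 -1 0 0 0;0 0 0 0 0'
python3 -c "
from h import *
tilt('w23')"
```

```text
time_s: 46.55
tcp_pos: [0.7067, 0.0001, 0.0314]
ee_rot: [[-1.0, -0.031, -0.001], [-0.031, 1.0, -0.0], [0.001, -0.0, -1.0]]
wrist_force: [-0.3, 0.7, -1.2]
gripper_width: 0.305
gripper_force: 30.0
time_s: 47.05
tcp_pos: [0.703, 0.0002, 0.0319]
ee_rot: [[-1.0, -0.031, 0.001], [-0.031, 1.0, 0.0], [-0.001, 0.0, -1.0]]
wrist_force: [1.3, -0.2, -0.2]
gripper_width: 0.304
gripper_force: 30.0
t 47.05 tcp [7.03e+02 2.00e-01 3.19e+01] yaw 91.8 w 0.304 F [ 1.3 -0.2 -0.2]
row 68 theta 8.0 pred rows 0,10.. [67.0, 69.0, 77.0, 89.0, 105.0, 122.0, 141.0, 162.0, 184.0, 206.0] edge z 0.002
```

```bash
python3 -m jog '0 -1 0 0 0;0 -1 0 1 0;0 -0.8 0 2 0;0 -0.8 0 2 0;0 0 0 0 0'
python3 -c "
from h import *
tilt('w24')"
python3 -m jog '0 -0.8 0 2.5 0;0 -1 0 2.5 0;0 -1 0 2.5 0;0 -1.2 0 2.5 0;0 0 0 0 0'
python3 -c "
from h import *
tilt('w25')"
```

```text
time_s: 47.72
tcp_pos: [0.7007, 0.0002, 0.0377]
ee_rot: [[-0.999, -0.031, 0.005], [-0.031, 1.0, 0.0], [-0.005, 0.0, -1.0]]
wrist_force: [5.6, 0.2, 0.9]
gripper_width: 0.305
gripper_force: 30.0
t 47.73 tcp [7.007e+02 2.000e-01 3.770e+01] yaw 91.8 w 0.305 F [5.6 0.2 0.9]
row 71 theta 13.0 pred rows 0,10.. [67.0, 69.0, 77.0, 89.0, 104.0, 122.0, 141.0, 162.0, 183.0, 206.0] edge z 0.0004
time_s: 48.4
tcp_pos: [0.696, 0.0001, 0.0473]
ee_rot: [[-1.0, -0.031, 0.003], [-0.031, 1.0, 0.0], [-0.003, 0.0, -1.0]]
wrist_force: [4.9, -1.3, 0.4]
gripper_width: 0.306
gripper_force: 30.0
t 48.4 tcp [6.96e+02 1.00e-01 4.73e+01] yaw 91.8 w 0.306 F [ 4.9 -1.3  0.4]
row 77 theta 20.0 pred rows 0,10.. [67.0, 69.0, 77.0, 89.0, 104.0, 122.0, 141.0, 162.0, 184.0, 206.0] edge z 0.0001
```

```bash
python3 -m jog '0 -1.5 0 3.3 0;0 -1.6 0 3.2 0;0 -1.8 0 3.1 0;0 -1.9 0 3 0;0 -2 0 2.9 0'
python3 -c "
from h import *
tilt('w26')"
python3 -m jog '0 -2.2 0 2.8 0;0 -2.3 0 2.7 0;0 -2.4 0 2.6 0;0 -2.5 0 2.5 0;0 -2.6 0 2.4 0'
python3 -c "
from h import *
tilt('w27')"
```

```text
time_s: 49.08
tcp_pos: [0.6857, 0.0, 0.0621]
ee_rot: [[-1.0, -0.031, -0.001], [-0.031, 1.0, -0.0], [0.001, -0.0, -1.0]]
wrist_force: [3.4, -1.9, 0.2]
gripper_width: 0.306
gripper_force: 30.0
t 49.08 tcp [685.7   0.   62.1] yaw 91.8 w 0.306 F [ 3.4 -1.9  0.2]
row 91 theta 31.0 pred rows 0,10.. [67.0, 69.0, 77.0, 89.0, 105.0, 122.0, 142.0, 162.0, 184.0, 206.0] edge z 0.001
time_s: 49.75
tcp_pos: [0.6732, 0.0001, 0.0747]
ee_rot: [[-1.0, -0.031, -0.002], [-0.031, 1.0, -0.0], [0.002, 0.0, -1.0]]
wrist_force: [2.2, -0.3, -1.1]
gripper_width: 0.307
gripper_force: 30.0
t 49.75 tcp [6.732e+02 1.000e-01 7.470e+01] yaw 91.8 w 0.307 F [ 2.2 -0.3 -1.1]
row 108 theta 42.0 pred rows 0,10.. [67.0, 69.0, 77.0, 89.0, 105.0, 122.0, 142.0, 162.0, 184.0, 206.0] edge z 0.0021
```

```bash
python3 -m jog '0 -2.3 0 2.2 0;0 -2.3 0 2 0;0 -2.3 0 1.9 0;0 -2.3 0 1.8 0;0 -2.3 0 1.6 0'
python3 -c "
from h import *
tilt('w28')"
python3 -m jog '0 -2.4 0 1.4 0;0 -2.4 0 1.2 0;0 -2.4 0 1.1 0;0 -2.4 0 1 0;0 0 0 0 0'
python3 -c "
from h import *
tilt('w29')"
```

```text
time_s: 50.42
tcp_pos: [0.6615, 0.0, 0.0842]
ee_rot: [[-1.0, -0.031, -0.002], [-0.031, 1.0, -0.0], [0.002, -0.0, -1.0]]
wrist_force: [-0.1, 0.2, -1.2]
gripper_width: 0.308
gripper_force: 30.0
t 50.42 tcp [661.5   0.   84.2] yaw 91.8 w 0.308 F [-0.1  0.2 -1.2]
row 107 theta 41.0 pred rows 0,10.. [67.0, 69.0, 77.0, 89.0, 105.0, 122.0, 142.0, 163.0, 184.0, 207.0] edge z 0.0125
time_s: 51.1
tcp_pos: [0.6529, 0.0002, 0.0894]
ee_rot: [[-1.0, -0.031, 0.0], [-0.031, 1.0, 0.0], [-0.0, 0.0, -1.0]]
wrist_force: [-0.4, -0.1, -1.1]
gripper_width: 0.309
gripper_force: 30.0
t 51.1 tcp [6.529e+02 2.000e-01 8.940e+01] yaw 91.8 w 0.309 F [-0.4 -0.1 -1.1]
row 107 theta 41.0 pred rows 0,10.. [67.0, 69.0, 77.0, 89.0, 105.0, 122.0, 142.0, 162.0, 184.0, 206.0] edge z 0.0177
```

The base rode up over the rail at 41°. Backing off to re-engage lower.

```bash
python3 -m jog '0 8 0 2 0;0 10 0 0 0;0 11 0 0 0;0 0 0 -6 0;0 0 0 -5 0'
python3 -m jog '0 0 0 -4 0;0 0 0 -2 0;0 0 0 0 0;0 0 0 0 0'
python3 -m jog '0 -3 0 0 0;0 -2 0 0 0;0 -2 0 0 0;0 0 0 0 0'
python3 -c "
from h import *
tilt('w30')"
```

```text
time_s: 51.78
tcp_pos: [0.6815, 0.0, 0.0792]
ee_rot: [[-1.0, -0.031, -0.002], [-0.031, 1.0, -0.0], [0.002, 0.0, -1.0]]
wrist_force: [-0.1, -1.0, -1.2]
gripper_width: 0.305
gripper_force: 30.0
time_s: 52.28
tcp_pos: [0.6821, 0.0002, 0.0745]
ee_rot: [[-1.0, -0.031, 0.0], [-0.031, 1.0, 0.0], [-0.0, 0.0, -1.0]]
wrist_force: [0.1, -0.2, -1.3]
gripper_width: 0.308
gripper_force: 30.0
time_s: 52.78
tcp_pos: [0.6748, 0.0001, 0.0744]
ee_rot: [[-1.0, -0.031, 0.0], [-0.031, 1.0, 0.0], [-0.0, 0.0, -1.0]]
wrist_force: [-0.2, 1.0, -2.4]
gripper_width: 0.309
gripper_force: 30.0
t 52.77 tcp [6.748e+02 1.000e-01 7.440e+01] yaw 91.8 w 0.309 F [-0.2  1.  -2.4]
row 107 theta 41.0 pred rows 0,10.. [67.0, 69.0, 77.0, 89.0, 105.0, 122.0, 142.0, 162.0, 184.0, 206.0] edge z 0.0027
```

```bash
python3 -m jog '0 2 0 -1 0;0 0 0 -1.5 0;0 0 0 0 0;0 0 0 0 0'
python3 -m jog '0 -2 0 0 0;0 -2 0 0 0;0 -1.5 0 0 0;0 0 0 0 0'
python3 -c "
from h import *
tilt('w31')"
python3 -m jog '0 -2 0 1 0;0 -2 0 1 0;0 -2 0 1 0;0 0 0 0 0'
python3 -c "
from h import *
tilt('w32')"
```

```text
time_s: 53.32
tcp_pos: [0.6775, 0.0002, 0.0721]
ee_rot: [[-1.0, -0.031, 0.001], [-0.031, 1.0, 0.0], [-0.001, 0.0, -1.0]]
wrist_force: [1.5, 0.0, -0.8]
gripper_width: 0.309
gripper_force: 30.0
time_s: 53.82
tcp_pos: [0.6737, 0.0002, 0.0736]
ee_rot: [[-0.999, -0.032, 0.006], [-0.032, 0.999, 0.0], [-0.006, -0.0, -1.0]]
wrist_force: [5.8, -0.4, 4.5]
gripper_width: 0.307
gripper_force: 30.0
t 53.83 tcp [6.737e+02 2.000e-01 7.360e+01] yaw 91.8 w 0.307 F [ 5.8 -0.4  4.5]
row 109 theta 43.0 pred rows 0,10.. [68.0, 69.0, 77.0, 89.0, 104.0, 122.0, 141.0, 162.0, 183.0, 205.0] edge z -0.0
time_s: 54.38
tcp_pos: [0.6688, 0.0002, 0.0773]
ee_rot: [[-0.999, -0.032, 0.009], [-0.032, 0.999, 0.0], [-0.009, -0.0, -1.0]]
wrist_force: [6.1, -1.4, 5.1]
gripper_width: 0.308
gripper_force: 30.1
t 54.38 tcp [6.688e+02 2.000e-01 7.730e+01] yaw 91.8 w 0.308 F [ 6.1 -1.4  5.1]
row 115 theta 46.0 pred rows 0,10.. [68.0, 69.0, 77.0, 89.0, 104.0, 121.0, 141.0, 161.0, 183.0, 205.0] edge z 0.0011
```

```bash
python3 -m jog '0 -2.2 0 1.5 0;0 -2.2 0 1.4 0;0 -2.2 0 1.3 0;0 -2.2 0 1.2 0;0 0 0 0 0'
python3 -c "
from h import *
tilt('w33')"
python3 -m jog '0 -2.3 0 1.2 0;0 -2.3 0 1.1 0;0 -2.3 0 1 0;0 0 0 0 0'
python3 -c "
from h import *
tilt('w34')"
```

```text
time_s: 55.05
tcp_pos: [0.6597, -0.0, 0.0828]
ee_rot: [[-0.999, -0.032, 0.008], [-0.032, 0.999, -0.0], [-0.008, -0.0, -1.0]]
wrist_force: [5.8, -1.3, 6.7]
gripper_width: 0.306
gripper_force: 30.1
t 55.05 tcp [659.7  -0.   82.8] yaw 91.8 w 0.306 F [ 5.8 -1.3  6.7]
row 128 theta 53.0 pred rows 0,10.. [68.0, 69.0, 77.0, 89.0, 104.0, 122.0, 141.0, 161.0, 183.0, 205.0] edge z 0.0014
time_s: 55.6
tcp_pos: [0.6526, -0.0002, 0.0861]
ee_rot: [[-0.999, -0.032, 0.007], [-0.032, 0.999, -0.0], [-0.007, -0.001, -1.0]]
wrist_force: [5.2, -1.1, 6.3]
gripper_width: 0.309
gripper_force: 30.1
t 55.6 tcp [ 6.526e+02 -2.000e-01  8.610e+01] yaw 91.8 w 0.309 F [ 5.2 -1.1  6.3]
row 137 theta 58.0 pred rows 0,10.. [68.0, 69.0, 77.0, 89.0, 104.0, 122.0, 141.0, 161.0, 183.0, 205.0] edge z 0.0018
```

```bash
python3 -m jog '0 -2.3 0 1 0;0 -2.3 0 0.9 0;0 -2.3 0 0.8 0;0 0 0 0 0'
python3 -c "
from h import *
tilt('w35')"
python3 -m jog '0 -2 0 0.6 0;0 -2 0 0.5 0;0 0 0 0 0'
python3 -c "
from h import *
tilt('w36')"
```

```text
time_s: 56.15
tcp_pos: [0.6455, -0.0003, 0.0888]
ee_rot: [[-0.999, -0.032, 0.007], [-0.032, 0.999, -0.001], [-0.007, -0.001, -1.0]]
wrist_force: [3.9, -2.4, 6.5]
gripper_width: 0.313
gripper_force: 30.1
t 56.15 tcp [ 6.455e+02 -3.000e-01  8.880e+01] yaw 91.9 w 0.313 F [ 3.9 -2.4  6.5]
row 147 theta 63.0 pred rows 0,10.. [68.0, 69.0, 77.0, 89.0, 104.0, 122.0, 141.0, 161.0, 183.0, 205.0] edge z 0.0023
time_s: 56.58
tcp_pos: [0.6416, -0.0004, 0.0901]
ee_rot: [[-0.999, -0.032, 0.007], [-0.032, 0.999, -0.001], [-0.007, -0.001, -1.0]]
wrist_force: [4.4, -2.4, 7.0]
gripper_width: 0.312
gripper_force: 30.0
t 56.58 tcp [ 6.416e+02 -4.000e-01  9.010e+01] yaw 91.9 w 0.312 F [ 4.4 -2.4  7. ]
row 152 theta 65.0 pred rows 0,10.. [68.0, 69.0, 77.0, 89.0, 104.0, 122.0, 141.0, 161.0, 183.0, 205.0] edge z 0.0029
```

```bash
python3 -m jog '0 -2 0 0.5 0;0 -2 0 0.4 0;0 0 0 0 0'
python3 -c "
from h import *
tilt('w37')"
python3 -m jog '0 -2 0 0.2 0;0 -1 0 0 0;0 0 0 0 0'
python3 -c "
from h import *
tilt('w38')"
```

```text
time_s: 57.0
tcp_pos: [0.6375, -0.0005, 0.0911]
ee_rot: [[-0.999, -0.032, 0.007], [-0.032, 0.999, -0.001], [-0.007, -0.001, -1.0]]
wrist_force: [5.1, -2.7, 8.6]
gripper_width: 0.313
gripper_force: 30.0
t 57.0 tcp [ 6.375e+02 -5.000e-01  9.110e+01] yaw 91.9 w 0.313 F [ 5.1 -2.7  8.6]
row 158 theta 68.0 pred rows 0,10.. [68.0, 69.0, 77.0, 89.0, 104.0, 122.0, 141.0, 161.0, 183.0, 205.0] edge z 0.003
time_s: 57.42
tcp_pos: [0.635, -0.0005, 0.0917]
ee_rot: [[-0.999, -0.033, 0.008], [-0.033, 0.999, -0.001], [-0.008, -0.001, -1.0]]
wrist_force: [5.0, -1.5, 8.8]
gripper_width: 0.311
gripper_force: 30.0
t 57.42 tcp [ 6.35e+02 -5.00e-01  9.17e+01] yaw 91.9 w 0.311 F [ 5.  -1.5  8.8]
row 161 theta 70.0 pred rows 0,10.. [68.0, 69.0, 77.0, 89.0, 104.0, 122.0, 141.0, 161.0, 183.0, 205.0] edge z 0.0032
```

```bash
python3 -m jog '0 -2 0 0.2 0;0 -2 0 0 0;0 0 0 0 0'
python3 -c "
from h import *
tilt('w39')"
python3 -m jog '0 -2 0 0 0;0 -2 0 0 0;0 0 0 0 0'
python3 -c "
from h import *
tilt('w40')"
```

```text
time_s: 57.85
tcp_pos: [0.6312, -0.0005, 0.0923]
ee_rot: [[-0.999, -0.033, 0.008], [-0.033, 0.999, -0.001], [-0.008, -0.001, -1.0]]
wrist_force: [4.3, -3.7, 10.7]
gripper_width: 0.309
gripper_force: 30.0
t 57.85 tcp [ 6.312e+02 -5.000e-01  9.230e+01] yaw 91.9 w 0.309 F [ 4.3 -3.7 10.7]
row 167 theta 73.0 pred rows 0,10.. [68.0, 69.0, 77.0, 89.0, 104.0, 121.0, 141.0, 161.0, 183.0, 205.0] edge z 0.0034
time_s: 58.28
tcp_pos: [0.6275, -0.0006, 0.0928]
ee_rot: [[-0.999, -0.033, 0.009], [-0.033, 0.999, -0.001], [-0.009, -0.002, -1.0]]
wrist_force: [4.2, -2.9, 11.5]
gripper_width: 0.31
gripper_force: 30.0
t 58.27 tcp [ 6.275e+02 -6.000e-01  9.280e+01] yaw 91.9 w 0.31 F [ 4.2 -2.9 11.5]
row 172 theta 75.0 pred rows 0,10.. [68.0, 69.0, 77.0, 89.0, 104.0, 121.0, 141.0, 161.0, 183.0, 205.0] edge z 0.0037
```

Tilt is 75°, but setting down here would put the base on the rail. I'll lift it, carry it to the lane's middle and finish with floor friction.

```bash
python3 -m jog '0 2 0 8 0;0 0 0 8 0;0 16 -10 0 0;0 16 -10 0 0;0 16 -10 0 0'
python3 -m jog '0 0 0 -6 0;0 0 0 -5 0;0 0 0 0 0;0 0 0 0 0'
python3 -c "
from h import *
tilt('w41')"
python3 -m jog '0 0 0 -2 0;0 0 0 -1.5 0;0 0 0 0 0'
python3 -m jog '0 0 0 -1.5 0;0 0 0 0 0'
```

```text
time_s: 58.95
tcp_pos: [0.6724, -0.03, 0.1031]
ee_rot: [[-1.0, -0.031, -0.005], [-0.031, 1.0, 0.0], [0.005, 0.0, -1.0]]
wrist_force: [0.2, -0.2, -1.5]
gripper_width: 0.318
gripper_force: 30.0
time_s: 59.45
tcp_pos: [0.6735, -0.0295, 0.0936]
ee_rot: [[-1.0, -0.031, -0.0], [-0.031, 1.0, -0.0], [0.0, -0.0, -1.0]]
wrist_force: [-0.8, -0.1, -1.0]
gripper_width: 0.314
gripper_force: 30.0
t 59.45 tcp [673.5 -29.5  93.6] yaw 91.8 w 0.314 F [-0.8 -0.1 -1. ]
row 168 theta 73.0 pred rows 0,10.. [67.0, 69.0, 77.0, 89.0, 105.0, 122.0, 142.0, 162.0, 184.0, 206.0] edge z 0.0048
time_s: 59.88
tcp_pos: [0.6737, -0.0299, 0.0899]
ee_rot: [[-1.0, -0.031, -0.0], [-0.031, 1.0, -0.0], [0.0, -0.0, -1.0]]
wrist_force: [0.2, -0.1, -0.3]
gripper_width: 0.315
gripper_force: 30.0
time_s: 60.12
tcp_pos: [0.6744, -0.03, 0.0892]
ee_rot: [[-1.0, -0.031, 0.001], [-0.031, 1.0, -0.0], [-0.001, -0.0, -1.0]]
wrist_force: [0.2, 0.3, 1.3]
gripper_width: 0.312
gripper_force: 30.0
```

```bash
python3 -m jog '0 0 0 -1.5 0;0 -1 0 0 0;0 -2 0 0 0;0 -2 0 0 0;0 0 0 0 0'
python3 -c "
from h import *
tilt('w42')"
python3 -m jog '0 -2 0 0 0;0 -2 0 0 0;0 0 0 0 0'
python3 -c "
from h import *
tilt('w43')"
```

```text
time_s: 60.75
tcp_pos: [0.6712, -0.03, 0.0893]
ee_rot: [[-0.999, -0.032, 0.006], [-0.032, 0.999, -0.0], [-0.006, -0.0, -1.0]]
wrist_force: [1.9, -1.2, 5.9]
gripper_width: 0.313
gripper_force: 30.0
t 60.75 tcp [671.2 -30.   89.3] yaw 91.8 w 0.313 F [ 1.9 -1.2  5.9]
row 171 theta 74.0 pred rows 0,10.. [68.0, 69.0, 77.0, 89.0, 104.0, 122.0, 141.0, 162.0, 183.0, 205.0] edge z 0.0003
time_s: 61.18
tcp_pos: [0.6675, -0.0301, 0.0895]
ee_rot: [[-0.999, -0.032, 0.007], [-0.032, 0.999, -0.0], [-0.007, -0.001, -1.0]]
wrist_force: [1.4, -1.6, 5.9]
gripper_width: 0.309
gripper_force: 30.0
t 61.17 tcp [667.5 -30.1  89.5] yaw 91.8 w 0.309 F [ 1.4 -1.6  5.9]
row 182 theta 80.0 pred rows 0,10.. [68.0, 69.0, 77.0, 89.0, 104.0, 122.0, 141.0, 161.0, 183.0, 205.0] edge z 0.0006
```

```bash
python3 -m jog '0 -2 0 -0.5 0;0 -2 0 -0.5 0;0 0 0 0 0'
python3 -c "
from h import *
tilt('w44')"
python3 -m jog '0 -2 0 -0.5 0;0 -2 0 -0.5 0;0 0 0 -1 0;0 0 0 0 0'
python3 -c "
from h import *
tilt('w45')"
```

```text
time_s: 61.6
tcp_pos: [0.6641, -0.0304, 0.0893]
ee_rot: [[-0.999, -0.032, 0.009], [-0.032, 0.999, -0.001], [-0.009, -0.001, -1.0]]
wrist_force: [2.2, -1.5, 8.4]
gripper_width: 0.314
gripper_force: 30.0
t 61.6 tcp [664.1 -30.4  89.3] yaw 91.8 w 0.314 F [ 2.2 -1.5  8.4]
row 229 theta 99.0 pred rows 0,10.. [68.0, 69.0, 77.0, 89.0, 104.0, 121.0, 141.0, 161.0, 183.0, 205.0] edge z 0.0075
time_s: 62.15
tcp_pos: [0.6612, -0.0306, 0.089]
ee_rot: [[-0.999, -0.033, 0.011], [-0.033, 0.999, -0.001], [-0.011, -0.002, -1.0]]
wrist_force: [1.5, -2.8, 12.1]
gripper_width: 0.312
gripper_force: 30.0
t 62.15 tcp [661.2 -30.6  89. ] yaw 91.9 w 0.312 F [ 1.5 -2.8 12.1]
row 231 theta 99.0 pred rows 0,10.. [68.0, 69.0, 77.0, 89.0, 104.0, 121.0, 140.0, 161.0, 182.0, 205.0] edge z 0.0071
```

```bash
python3 -m jog '0 -2 0 -0.7 0;0 -2 0 -0.7 0;0 0 0 0 0'
python3 -m jog '0 -1 0 -0.7 0;0 -1 0 -0.7 0;0 0 0 0 0'
python3 - <<'E'
from h import *
st(); c=wshot('w46'); g=c["pixels"].mean(2)
print('col330',[(i,int(g[i,330])) for i in range(140,290,4)])
X=np.array(c["s"]["tcp_pos"])
S=shot('scene','scene46'); H=hsv(S)
print('scene: pred cap',proj(S,[[X[0]-.0055,X[1],.09]]),'base',proj(S,[[X[0]-.0055,X[1],.004]]))
asc(H,3,(205,300),(330,400))
E
```

```text
time_s: 62.58
tcp_pos: [0.6577, -0.0307, 0.0886]
ee_rot: [[-0.999, -0.033, 0.013], [-0.033, 0.999, -0.002], [-0.013, -0.002, -1.0]]
wrist_force: [0.6, -2.7, 15.5]
gripper_width: 0.312
gripper_force: 30.0
time_s: 62.95
tcp_pos: [0.6565, -0.0309, 0.0884]
ee_rot: [[-0.999, -0.034, 0.015], [-0.034, 0.999, -0.002], [-0.015, -0.003, -1.0]]
wrist_force: [0.8, -4.0, 18.8]
gripper_width: 0.311
gripper_force: 30.0
t 62.95 tcp [656.5 -30.9  88.4] yaw 91.9 w 0.311 F [ 0.8 -4.  18.8]
col330 [(140, 30), (144, 28), (148, 32), (152, 29), (156, 31), (160, 30), (164, 54), (168, 72), (172, 72), (176, 71), (180, 67), (184, 69), (188, 132), (192, 158), (196, 159), (200, 163), (204, 162), (208, 159), (212, 159), (216, 159), (220, 163), (224, 161), (228, 160), (232, 193), (236, 204), (240, 205), (244, 204), (248, 206), (252, 204), (256, 205), (260, 82), (264, 71), (268, 69), (272, 76), (276, 75), (280, 93), (284, 94), (288, 95)]
scene: pred cap [[366.0339202  241.90775305]] base [[364.47187694 272.23055132]]
205 WWWWWW...........ggggWWW
208 WWWWWW...........ggg.WWW
211 WWWWWW..........ggWg.ggg
214 WWWWWg.g.......ggWgggWWW
217 WWggggggggggg.gggWWWWWWW
220 WggggggggggggggggWWWWWWW
223 g.gggggggggggggggWWWWWWW
226 .....ggggggggggggWWWWWWW
229 ........gggggggWgWWWWWWW
232 g.g........gggggWWWWWWWW
235 g............ggWWWWWWWWW
238 ggg........ggggWWWWWWWWW
241 gggggggggg.ggggBWWWWWWWg
244 ggggggggWWggggWWBWWWWWWg
247 gggggggWWWgggWWWBWWWWWgg
250 gggggggWWWWggWWWWWWWWWgg
253 gggggggWWWWWWWWgWWWWWggg
256 ggggggWWWWWWWWWgWWWWgggg
259 ggggggWWWWWWWWWWWWWWgggg
262 ggggggWWWWWWWWWWWWWggggg
265 gggggWWWWWWWWWWWWWWggggg
268 gggggWWWWWWWWWWWWWgggggg
271 ggggggWWWWWWWWWWWggggggg
274 ggggggggWWWWWWWWWggggggg
277 ggggggggggWWWWWWgggggggg
280 ggggggggggWWWWWWgggggggg
283 gggggggggWWWWWWggggggggg
286 gggggggggWWWWWgggggggggg
289 ggggggggWWWWWWgggggggggg
292 ggggWggWWWWWWggggggggggg
295 ggggggWWWWWWWggggggggggg
298 gggggWWWWWWWgggggggggggg
```

Tilt is about 82°, well past the 63° tipping point, so releasing will drop the bottle flat onto its base. Relieving the pressure, then opening gently.

```bash
python3 -m jog '0 0 0 1.5 0;0 0 0 1 0;0 0 0 0 0'
python3 -m jog '0.36 0 0 0 0;0.4 0 0 0 0;0.45 0 0 0 0;0.5 0 0 0 0;0.5 0 0 0 0'
python3 -m jog '0.6 0 0 0 0;0.6 0 0 0 0;0.6 0 0 0 0'
python3 - <<'E'
from h import *
st(); c=wshot('w47'); g=c["pixels"].mean(2)
print('col330',[(i,int(g[i,330])) for i in range(164,290,4)])
E
```

```text
time_s: 63.42
tcp_pos: [0.6545, -0.0307, 0.0883]
ee_rot: [[-0.999, -0.033, 0.009], [-0.033, 0.999, -0.001], [-0.009, -0.002, -1.0]]
wrist_force: [0.5, -2.4, 12.4]
gripper_width: 0.309
gripper_force: 30.0
time_s: 64.05
tcp_pos: [0.6506, -0.0298, 0.0833]
ee_rot: [[-1.0, -0.031, -0.001], [-0.031, 1.0, -0.0], [0.001, 0.0, -1.0]]
wrist_force: [-0.1, 0.7, 0.4]
gripper_width: 0.493
gripper_force: 0.0
time_s: 64.42
tcp_pos: [0.6509, -0.0299, 0.0838]
ee_rot: [[-1.0, -0.031, -0.0], [-0.031, 1.0, 0.0], [0.0, 0.0, -1.0]]
wrist_force: [0.1, -0.6, -0.8]
gripper_width: 0.598
gripper_force: 0.0
t 64.42 tcp [650.9 -29.9  83.8] yaw 91.8 w 0.598 F [ 0.1 -0.6 -0.8]
col330 [(164, 17), (168, 14), (172, 17), (176, 46), (180, 50), (184, 50), (188, 48), (192, 47), (196, 49), (200, 106), (204, 106), (208, 105), (212, 106), (216, 106), (220, 129), (224, 152), (228, 191), (232, 206), (236, 174), (240, 171), (244, 151), (248, 148), (252, 56), (256, 42), (260, 47), (264, 71), (268, 72), (272, 70), (276, 72), (280, 69), (284, 70), (288, 67)]
```

```bash
python3 -m jog '0.7 0 0 30 0;0.7 0 0 40 0;0.7 0 0 50 0;0.7 0 0 0 0;0.7 0 0 0 0'
python3 - <<'E'
from h import *
s=st(); c=wshot('w48'); H=hsv(c)
b=(abs(H[...,0]-110)<18)&(H[...,1]>120)&(H[...,2]>50)
for k in comps(b,100,20000): print('blue',k[1],k[2].round(),'z.099',(wplane(c,k[2],.099)*1e3).round(1)[0,:2],'z.026',(wplane(c,k[2],.026)*1e3).round(1)[0,:2])
T=shot('top','top48'); S=shot('scene','scene48')
print('scene pred: cap top',proj(S,[[.643,-.031,.099]]),'base',proj(S,[[.643,-.031,.004]])); asc(hsv(S),3,(205,300),(325,400))
E
```

```text
time_s: 65.1
tcp_pos: [0.6504, -0.0298, 0.2034]
ee_rot: [[-1.0, -0.031, -0.001], [-0.031, 1.0, 0.001], [0.001, 0.001, -1.0]]
wrist_force: [0.3, -0.1, -0.0]
gripper_width: 0.699
gripper_force: 0.0
t 65.1 tcp [650.4 -29.8 203.4] yaw 91.8 w 0.699 F [ 0.3 -0.1 -0. ]
blue [296  67  32  24 570] [311.  78.] z.099 [535.7 -38.7] z.026 [523.3 -40.9]
blue [385 202  23  30 642] [396. 216.] z.099 [631.5  25.8] z.026 [646.1  41.7]
scene pred: cap top [[362.72435124 237.52884626]] base [[361.1799946  271.16191897]]
205 gWWWWWWggg....ggggggWWWWW
208 gWWWWWWggg....gggggggWWWW
211 gWWWWWWgggggggggggWWggggg
214 gWWWWWWgggggggggggWWWWWWW
217 gWWWWWWggggggggggWWWWWWWW
220 gWWWWWWgggggggggWWWWWWWWW
223 ..ggggggggggggggWWWWWWWWW
226 ....gggggggggggWWWWWWWWWW
229 ..ggggggggggggWWWWWWWWWWW
232 gggggggggggggWWWWWWWWWWWW
235 gggggggggggggWWWWWWWWWWWW
238 ggggggggggggWWWWWWWWWWWWW
241 WggggggggggWWWWBBBWWWWWWW
244 WWWWWWWWgggWWgWBBBBWWWWWg
247 WWWWWWWWWgWWWWWBBBWWWWWWg
250 WWWWWWWWWWWWWWgWBBWWWWWgg
253 WWWWWWWWWgWWWWggggWWWWWgg
256 WWWWWWWWWggWWWWWWWWWWWggg
259 WWWWWWWWWWWWWWWWWWWWWWggg
262 WWWWWWWWWgWWWWWWWWWWWgggg
265 WWWWWWWWgWWWWWWWWWWWggggg
268 ggWWWWWggWWWWWWWWWWWggggg
271 gggggggWWWWWWWWWWWWgggggg
274 ggggWgWWWWWWWWWWWWWgggggg
277 ggggggWWWWWWWWWWWWggggggg
280 gggggWWWWWWWWWWWWgggggggg
283 ggggWWWWWWWWWWWWWgggggggg
286 ggggWWWWWWWWWWWWggggggggg
289 gggWWWWWWWWWWWWWggggggggg
292 gggWWWWWWWWWWWWgggggggggg
295 gggWWWWWWWWWWWggggggggggg
298 ggWWWWWWWWWWWWggggggggggg
```

The bottle toppled toward the robot: its base edge had caught on the rail top, blocked at 82°. Locating it again.

Run:
```python
from h import *
c=load('w48'); H=hsv(c); w=(H[...,2]>185)&(H[...,1]<45)
for k in comps(w,1200,60000): print('white',k[1],k[2].round())
T=load('top48'); asc(hsv(T),3,(140,240),(285,350)); print()
g=hsv(c); asc(g,8,(40,270),(230,480))
```

```text
white [ 156    0  101   93 5487] [205.  45.]
white [ 481   21   68   87 4420] [515.  64.]
white [ 286   86   54   86 4217] [312. 130.]
white [ 407  193   85   52 3797] [451. 218.]
140 ......................
143 .ggg.......ggggggggggg
146 .ggg.......ggggggggggg
149 WWgggggggggggggggggggg
152 WWgggggggggggggggggggg
155 WWWWBBBggggggggggggggg
158 WWWWBBBggggggggggggggg
161 WWWWBBBggggggggggggggg
164 WWWWBBBggggggggggggggg
167 WWWgBBBggggggggggggggg
170 WWg....ggggggggggggggg
173 ggg.gggggggggggggggggg
176 ....gggggggggggggggggg
179 gggggggggg..gggWWWWWWW
182 gggggggggg....gWWWWWWW
185 ggggggggg.....gWWWWWWW
188 ..............gWWWWWWW
191 ..............gWWWWWWW
194 ..............gWWWWWWW
197 ..............gWWWWWWW
200 ...............WWWWWWW
203 ...............WWWWWWW
206 ...............WWWWWWW
209 ...............WWWWWWW
212 ...............WWWWWWg
215 ................ggWWg.
218 ................BBBBB.
221 ................BBBBB.
224 ................BBBBB.
227 ......................
230 ......................
233 ......................
236 ......................
239 ......................

4
[... 363 characters left out ...]
0 .......WWWWWWW..................
128 .......WWWWWWW..................
136 .......WWWWWWW..................
144 .......WWWWWWW..................
152 .......WWWWWWW..................
160 ......gWWWWWWW...ggggggggggggg..
168 gggggggWWWWWWggggWWWWWWWWWWWWWWW
176 gggWWgWWWWggggWggWWWWgggggggggWW
184 WWWWWWWWWWWWWWWWWWWWWgggggggggWW
192 WWWWWWWWWWWWWWWWWWgggggWWWWWWWWW
200 WWWWWWWWWWWWWWWWWWggBBWWWWWWWWWW
208 WWWWWWWWWWWWWWWWWWgBBBWWWWWWWWWW
216 WWWWWWWWWWWWWWWWWWWBBBWWWWWWWWWW
224 WWWWWWWWWWWWWWWWWWWWBBWWWWWWWWWW
232 WWWWWWWWWWWWWWWWWWWWWWWWWWWWWWWW
240 gggggggggggggggggggggggWWWWWWWWg
248 WWWWWWWWWWWWWWWWWWWWWWWWgggggggg
256 ................................
264 ................................
```

```bash
python3 -m jog '0.6 -20 0 0 10.6;0.6 -20 0 0 10.6;0.6 -20 0 0 10.6;0.6 -20 0 0 10.6;0.6 -20 0 0 10.6'
python3 -m jog '0.6 -18 0 0 10.6;0.6 -18 0 0 10.6;0.6 -18 0 0 10.6;0.6 0 0 -5 10.6;0.6 0 0 -5 10.6'
python3 -m jog '0.6 0 0 -5 10.6;0.6 0 0 -5 10.6;0.6 0 0 -5 10.6;0.6 0 0 -5 10.6;0.6 0 -5 -5 10.6'
python3 -m jog '0.6 0 -5 -5 10.6;0.6 0 0 0 9.5;0.6 0 0 0 0;0.6 0 0 0 0'
cat >> h.py <<'E'
def lying(tag,capxy,zc=.026,zb=.048):
    s=st(); c=wshot(tag); H=hsv(c); b=(abs(H[...,0]-110)<18)&(H[...,1]>120)&(H[...,2]>50); w=(H[...,2]>185)&(H[...,1]<45)
    uv=wproj(c,np.r_[capxy,zc])[0]; k=near(b,uv); kw=min(comps(w,1500,60000),key=lambda q:np.hypot(*(q[2]-k[2])))
    for n,q,zs in(('cap',k,(zc,zc+.01)),('body',kw,(zb,zb+.008))):
        ct=cv2.findContours(q[0].astype(np.uint8),0,1)[0][0][:,0]
        print(n,q[1],[(z,wplane(c,cv2.boxPoints(cv2.minAreaRect(ct.astype(np.float32))),z)[:,:2].__mul__(1e3).round(1).tolist()) for z in zs])
E
python3 - <<'E'
from h import *
T=load('top48')
for uv,z in(((340,178),.05),((340,227),.036),((330,200),.05),((351.5,200),.05)): print(uv,(toplane(T,uv,z)*1e3).round(1))
lying('w49',(.525,-.041))
E
```

```text
time_s: 65.88
tcp_pos: [0.5497, -0.03, 0.2026]
ee_rot: [[-0.572, -0.82, -0.002], [-0.82, 0.572, -0.0], [0.002, 0.002, -1.0]]
wrist_force: [0.1, 0.0, 0.7]
gripper_width: 0.598
gripper_force: 0.0
time_s: 66.5
tcp_pos: [0.4962, -0.0299, 0.1929]
ee_rot: [[0.311, -0.95, -0.002], [-0.95, -0.311, -0.0], [-0.0, 0.002, -1.0]]
wrist_force: [-0.7, -0.1, 0.4]
gripper_width: 0.604
gripper_force: 0.0
time_s: 67.12
tcp_pos: [0.4964, -0.0349, 0.1676]
ee_rot: [[0.946, -0.323, -0.002], [-0.323, -0.946, -0.0], [-0.002, 0.001, -1.0]]
wrist_force: [-0.3, -0.5, 0.2]
gripper_width: 0.601
gripper_force: 0.0
time_s: 67.62
tcp_pos: [0.4967, -0.0399, 0.1634]
ee_rot: [[1.0, 0.013, -0.001], [0.013, -1.0, -0.0], [-0.001, 0.0, -1.0]]
wrist_force: [0.3, 0.7, -0.1]
gripper_width: 0.603
gripper_force: 0.0
(340, 178) [[609.8 -37.8  50. ]]
(340, 227) [[516.6 -39.2  36. ]]
(330, 200) [[567. -19.  50.]]
(351.5, 200) [[567.5 -60.2  50. ]]
t 67.62 tcp [496.7 -39.9 163.4] yaw 90.7 w 0.603 F [ 0.3  0.7 -0.1]
cap [306 177  35  28 773] [(0.026, [[516.3, -26.9], [537.9, -26.8], [538.3, -53.6], [516.6, -54.0]]), (0.036, [[518.0, -27.3], [538.9, -27.2], [539.3, -53.0], [518.3, -53.5]])]
body [ 288   81   63   95 5501] [(0.048, [[609.2, -13.6], [611.8, -56.9], [543.5, -61.3], [540.8, -17.3]]), (0.056, [[607.9, -14.3], [610.5, -56.3], [544.2, -60.6], [541.6, -17.9]])]
```

Cap end is at x≈517, y≈-40, with the base propped on the near rail. I'll grip, pull it clear of the rail, let it settle flat, then regrip and repeat the rail push.

```bash
python3 -m jog '0.6 9 -0.3 -40 2.6;0.6 10 0 -40 0;0.6 0 0 -40 0;0.6 0 0 -27 0;0.6 0 0 0 0'
python3 -m jog '0 0 0 0 0;0 0 0 0 0;0 0 0 0 0;0 0 0 0 0;0 0 0 0 0'
python3 -m jog '0 -2 0 4 0;0 -8 0 2 0;0 -10 0 0 0;0 -8 0 0 0;0 0 0 0 0'
python3 -m jog '0 0 0 -3 0;0.6 0 0 0 0;0.6 0 0 0 0;0.6 0 0 0 0;0.6 0 0 4 0'
python3 -c "
from h import *
lying('w50',(.498,-.041))"
```

```text
time_s: 68.3
tcp_pos: [0.5144, -0.0405, 0.0149]
ee_rot: [[0.998, 0.059, -0.005], [0.059, -0.998, -0.001], [-0.005, 0.001, -1.0]]
wrist_force: [0.5, 0.8, 0.5]
gripper_width: 0.604
gripper_force: 0.0
time_s: 68.92
tcp_pos: [0.5161, -0.0402, 0.0173]
ee_rot: [[0.998, 0.061, 0.001], [0.061, -0.998, 0.0], [0.001, -0.0, -1.0]]
wrist_force: [-0.5, -0.1, 2.2]
gripper_width: 0.305
gripper_force: 30.0
time_s: 69.55
tcp_pos: [0.4868, -0.0403, 0.0227]
ee_rot: [[0.998, 0.061, -0.001], [0.061, -0.998, -0.0], [-0.001, 0.0, -1.0]]
wrist_force: [1.1, -0.7, -1.2]
gripper_width: 0.304
gripper_force: 30.0
time_s: 70.18
tcp_pos: [0.4878, -0.0402, 0.0237]
ee_rot: [[0.998, 0.061, -0.001], [0.061, -0.998, -0.0], [-0.001, 0.0, -1.0]]
wrist_force: [0.5, 0.6, 0.5]
gripper_width: 0.585
gripper_force: 0.0
t 70.17 tcp [487.8 -40.2  23.7] yaw 93.5 w 0.585 F [0.5 0.6 0.5]
cap [ 290  247   63   51 2510] [(0.026, [[489.0, -24.4], [512.2, -24.4], [512.8, -51.2], [489.6, -52.5]]), (0.036, [[493.5, -25.1], [515.2, -25.1], [515.8, -50.2], [494.1, -51.4]])]
body [  266    58   120   198 21638] [(0.048, [[515.6, -15.7], [587.4, -14.8], [588.7, -56.0], [516.8, -59.5]]), (0.056, [[518.2, -16.8], [585.6, -16.0], [586.9, -54.7], [519.3, -58.0]])]
```

```bash
python3 -m jog '0.6 4.2 2 0 -1.3;0.6 0 0 -6.3 0;0.6 0 0 0 0;0 0 0 0 0;0 0 0 0 0'
python3 -m jog '0 0 0 0 0;0 0 0 0 0;0 0 0 2 0;0 5 0 0 0;0 5 0 0 0'
python3 -m jog '0 2 0 0 0;0 2 0 0 0;0 1 0 0 0;0 0 0 0 0'
python3 -m jog '0 1 0 0 0;0 1 0 1 0;0 0.7 0 1.5 0;0 0.7 0 2 0;0 0 0 0 0'
python3 -c "
from h import *
tilt('w51')"
```

```text
time_s: 70.85
tcp_pos: [0.492, -0.0382, 0.0174]
ee_rot: [[0.999, 0.038, -0.0], [0.038, -0.999, -0.0], [-0.0, 0.0, -1.0]]
wrist_force: [0.4, -1.0, 0.2]
gripper_width: 0.45
gripper_force: 0.0
time_s: 71.47
tcp_pos: [0.5023, -0.0381, 0.0194]
ee_rot: [[0.999, 0.038, -0.0], [0.038, -0.999, -0.0], [-0.0, 0.0, -1.0]]
wrist_force: [-0.1, 0.4, -0.9]
gripper_width: 0.304
gripper_force: 30.0
time_s: 71.97
tcp_pos: [0.5047, -0.0387, 0.0187]
ee_rot: [[0.999, 0.037, -0.005], [0.037, -0.999, -0.001], [-0.005, 0.001, -1.0]]
wrist_force: [-5.3, 0.2, 0.2]
gripper_width: 0.306
gripper_force: 30.0
time_s: 72.6
tcp_pos: [0.5056, -0.0391, 0.0227]
ee_rot: [[0.999, 0.037, -0.01], [0.037, -0.999, -0.002], [-0.01, 0.001, -1.0]]
wrist_force: [-9.0, 0.8, 0.1]
gripper_width: 0.306
gripper_force: 30.0
t 72.6 tcp [505.6 -39.1  22.7] yaw 92.1 w 0.306 F [-9.   0.8  0.1]
row 67 theta 7.0 pred rows 0,10.. [67.0, 68.0, 76.0, 88.0, 103.0, 121.0, 140.0, 160.0, 182.0, 204.0] edge z -0.0057
```

```bash
python3 -m jog '0 0.8 0 2.6 0;0 0.8 0 2.6 0;0 0.9 0 2.8 0;0 1 0 2.8 0;0 1.1 0 2.8 0'
python3 -m jog '0 1.2 0 2.8 0;0 1.3 0 2.8 0;0 1.4 0 2.8 0;0 1.5 0 2.8 0;0 0 0 0 0'
python3 -c "
from h import *
tilt('w52')"
python3 -m jog '0 1.6 0 2.7 0;0 1.7 0 2.6 0;0 1.8 0 2.6 0;0 1.9 0 2.5 0;0 2 0 2.4 0'
python3 -c "
from h import *
tilt('w53')"
```

```text
time_s: 73.28
tcp_pos: [0.5099, -0.0394, 0.0361]
ee_rot: [[0.999, 0.036, -0.011], [0.036, -0.999, -0.002], [-0.011, 0.001, -1.0]]
wrist_force: [-7.3, -2.0, 0.9]
gripper_width: 0.304
gripper_force: 30.0
time_s: 73.9
tcp_pos: [0.5158, -0.0394, 0.0477]
ee_rot: [[0.999, 0.036, -0.01], [0.036, -0.999, -0.002], [-0.01, 0.001, -1.0]]
wrist_force: [-7.7, -0.7, 2.9]
gripper_width: 0.306
gripper_force: 30.0
t 73.9 tcp [515.8 -39.4  47.7] yaw 92.1 w 0.306 F [-7.7 -0.7  2.9]
row 80 theta 24.0 pred rows 0,10.. [67.0, 68.0, 76.0, 88.0, 103.0, 121.0, 140.0, 160.0, 182.0, 204.0] edge z -0.0048
time_s: 74.58
tcp_pos: [0.5252, -0.0392, 0.0607]
ee_rot: [[0.999, 0.037, -0.01], [0.037, -0.999, -0.002], [-0.01, 0.001, -1.0]]
wrist_force: [-8.0, -1.1, 3.4]
gripper_width: 0.31
gripper_force: 30.0
t 74.58 tcp [525.2 -39.2  60.7] yaw 92.1 w 0.31 F [-8.  -1.1  3.4]
row 94 theta 34.0 pred rows 0,10.. [66.0, 68.0, 76.0, 88.0, 103.0, 121.0, 140.0, 160.0, 182.0, 204.0] edge z -0.0038
```

```bash
python3 -m jog '0 2 0 2.4 0;0 2.1 0 2.3 0;0 2.2 0 2.3 0;0 2.2 0 2.2 0;0 2.2 0 2.1 0'
python3 -m jog '0 2.3 0 2 0;0 2.3 0 1.9 0;0 2.3 0 1.8 0;0 2.3 0 1.6 0;0 0 0 0 0'
python3 -c "
from h import *
tilt('w54')"
python3 -m jog '0 2.3 0 1.3 0;0 2.3 0 1.2 0;0 2.3 0 1.1 0;0 2.2 0 1 0;0 0 0 0 0'
python3 -c "
from h import *
tilt('w55')"
```

```text
time_s: 75.25
tcp_pos: [0.5373, -0.0389, 0.0726]
ee_rot: [[0.999, 0.037, -0.006], [0.037, -0.999, -0.001], [-0.006, 0.001, -1.0]]
wrist_force: [-6.4, -0.8, 3.1]
gripper_width: 0.31
gripper_force: 30.0
time_s: 75.88
tcp_pos: [0.5481, -0.0386, 0.0804]
ee_rot: [[0.999, 0.038, -0.003], [0.038, -0.999, -0.001], [-0.003, 0.001, -1.0]]
wrist_force: [-5.9, -1.0, 4.0]
gripper_width: 0.309
gripper_force: 30.0
t 75.88 tcp [548.1 -38.6  80.4] yaw 92.2 w 0.309 F [-5.9 -1.   4. ]
row 126 theta 53.0 pred rows 0,10.. [66.0, 68.0, 76.0, 88.0, 104.0, 121.0, 141.0, 161.0, 183.0, 205.0] edge z -0.0009
time_s: 76.55
tcp_pos: [0.5577, -0.0385, 0.0854]
ee_rot: [[0.999, 0.038, -0.002], [0.038, -0.999, -0.001], [-0.002, 0.001, -1.0]]
wrist_force: [-5.2, -1.4, 6.1]
gripper_width: 0.311
gripper_force: 30.0
t 76.55 tcp [557.7 -38.5  85.4] yaw 92.2 w 0.311 F [-5.2 -1.4  6.1]
row 139 theta 59.0 pred rows 0,10.. [66.0, 68.0, 76.0, 88.0, 104.0, 121.0, 141.0, 161.0, 183.0, 205.0] edge z 0.0007
```

```bash
python3 -m jog '0 2.3 0 0.9 0;0 2.3 0 0.8 0;0 2.3 0 0.7 0;0 2.2 0 0.6 0;0 2 0 0.5 0'
python3 -c "
from h import *
tilt('w56')"
python3 -m jog '0 2 0 0.4 0;0 2 0 0.3 0;0 2 0 0.3 0;0 2 0 0.2 0;0 0 0 0 0'
python3 -c "
from h import *
tilt('w57')"
```

```text
time_s: 77.22
tcp_pos: [0.5694, -0.0384, 0.0897]
ee_rot: [[0.999, 0.038, -0.0], [0.038, -0.999, -0.001], [-0.0, 0.001, -1.0]]
wrist_force: [-5.5, 0.1, 9.5]
gripper_width: 0.313
gripper_force: 30.0
t 77.22 tcp [569.4 -38.4  89.7] yaw 92.2 w 0.313 F [-5.5  0.1  9.5]
row 155 theta 67.0 pred rows 0,10.. [66.0, 68.0, 76.0, 88.0, 104.0, 121.0, 141.0, 162.0, 183.0, 206.0] edge z 0.002
time_s: 77.9
tcp_pos: [0.5788, -0.0381, 0.0919]
ee_rot: [[0.999, 0.039, 0.003], [0.039, -0.999, -0.0], [0.003, 0.001, -1.0]]
wrist_force: [-5.5, -0.2, 11.0]
gripper_width: 0.311
gripper_force: 30.0
t 77.9 tcp [578.8 -38.1  91.9] yaw 92.2 w 0.311 F [-5.5 -0.2 11. ]
row 168 theta 73.0 pred rows 0,10.. [66.0, 68.0, 76.0, 89.0, 104.0, 122.0, 141.0, 162.0, 184.0, 206.0] edge z 0.003
```

Tilt is 73°. I'll move back to the open bench, where no rail can catch, and finish the uprighting there.

```bash
python3 -m jog '0 -2 0 8 0;0 -16 0 0 0;0 -16 0 0 0;0 -16 0 0 0;0 0 0 0 0'
python3 -m jog '0 0 0 -7 0;0 0 0 -3 0;0 0 0 0 0'
python3 -m jog '0 0 0 -2 0;0 0 0 -2 0;0 0 0 0 0'
python3 -m jog '0 0 0 -1.5 0;0 2 0 0 0;0 2 0 0 0;0 2 0 0 0;0 0 0 0 0'
python3 -c "
from h import *
tilt('w58')"
```

```text
time_s: 78.58
tcp_pos: [0.5275, -0.038, 0.0977]
ee_rot: [[0.999, 0.038, 0.001], [0.038, -0.999, 0.0], [0.001, -0.0, -1.0]]
wrist_force: [1.0, 1.4, -1.7]
gripper_width: 0.312
gripper_force: 30.0
time_s: 78.95
tcp_pos: [0.5277, -0.0382, 0.0868]
ee_rot: [[0.999, 0.038, -0.001], [0.038, -0.999, -0.0], [-0.001, 0.0, -1.0]]
wrist_force: [0.8, -0.3, -1.0]
gripper_width: 0.314
gripper_force: 30.0
time_s: 79.32
tcp_pos: [0.5288, -0.0381, 0.0853]
ee_rot: [[0.999, 0.039, 0.003], [0.039, -0.999, -0.0], [0.003, 0.0, -1.0]]
wrist_force: [-2.2, 0.6, 7.5]
gripper_width: 0.313
gripper_force: 30.0
time_s: 79.95
tcp_pos: [0.536, -0.038, 0.0856]
ee_rot: [[0.999, 0.04, 0.006], [0.04, -0.999, -0.0], [0.006, 0.001, -1.0]]
wrist_force: [-3.0, 1.3, 15.5]
gripper_width: 0.31
gripper_force: 30.0
t 79.95 tcp [536.  -38.   85.6] yaw 92.3 w 0.31 F [-3.   1.3 15.5]
row 175 theta 76.0 pred rows 0,10.. [65.0, 68.0, 76.0, 89.0, 104.0, 122.0, 142.0, 162.0, 184.0, 206.0] edge z -0.0034
```

```bash
sed -i 's/g\[i:i+8\]>200/g[i:i+8]>120/' h.py
python3 -m jog '0 2 0 0 0;0 2 0 0 0;0 2 0 0 0;0 2 0 0 0;0 0 0 0 0'
python3 -c "
from h import *
tilt('w59')"
python3 -m jog '0 2 0 -0.3 0;0 2 0 -0.3 0;0 2 0 -0.3 0;0 0 0 0 0'
python3 -c "
from h import *
tilt('w60')
g=load('w60')['pixels'].mean(2); print([(i,int(g[i,330])) for i in range(150,270,5)])"
```

```text
time_s: 80.62
tcp_pos: [0.5444, -0.0378, 0.0854]
ee_rot: [[0.999, 0.04, 0.007], [0.04, -0.999, -0.0], [0.007, 0.0, -1.0]]
wrist_force: [-1.4, 1.0, 12.8]
gripper_width: 0.316
gripper_force: 30.0
t 80.62 tcp [544.4 -37.8  85.4] yaw 92.3 w 0.316 F [-1.4  1.  12.8]
row 24 theta 2.0 pred rows 0,10.. [65.0, 68.0, 76.0, 89.0, 104.0, 122.0, 142.0, 162.0, 184.0, 207.0] edge z 0.0649
time_s: 81.18
tcp_pos: [0.5511, -0.0377, 0.0847]
ee_rot: [[0.999, 0.04, 0.008], [0.04, -0.999, 0.0], [0.008, 0.0, -1.0]]
wrist_force: [-0.8, 2.3, 12.2]
gripper_width: 0.312
gripper_force: 30.0
t 81.17 tcp [551.1 -37.7  84.7] yaw 92.3 w 0.312 F [-0.8  2.3 12.2]
row 33 theta 2.0 pred rows 0,10.. [65.0, 68.0, 76.0, 89.0, 104.0, 122.0, 142.0, 163.0, 184.0, 207.0] edge z 0.0642
[(150, 192), (155, 189), (160, 171), (165, 191), (170, 187), (175, 40), (180, 78), (185, 75), (190, 79), (195, 200), (200, 242), (205, 242), (210, 242), (215, 242), (220, 243), (225, 242), (230, 243), (235, 250), (240, 255), (245, 255), (250, 255), (255, 255), (260, 255), (265, 119)]
```

```bash
sed -i 's/for i in range(480) if/for i in range(178,480) if/' h.py
python3 -m jog '0 2 0 -0.3 0;0 2 0 -0.3 0;0 0 0 0 0'
python3 -c "
from h import *
tilt('w61')"
python3 -m jog '0 2 0 -0.5 0;0 2 0 -0.5 0;0 0 0 0 0'
python3 -c "
from h import *
tilt('w62')"
```

```text
time_s: 81.6
tcp_pos: [0.5553, -0.0375, 0.0841]
ee_rot: [[0.999, 0.04, 0.009], [0.04, -0.999, 0.0], [0.009, -0.0, -1.0]]
wrist_force: [0.8, 1.6, 12.5]
gripper_width: 0.312
gripper_force: 30.0
t 81.6 tcp [555.3 -37.5  84.1] yaw 92.3 w 0.312 F [ 0.8  1.6 12.5]
row 201 theta 87.0 pred rows 0,10.. [65.0, 68.0, 76.0, 89.0, 104.0, 122.0, 142.0, 163.0, 184.0, 207.0] edge z -0.0033
time_s: 82.02
tcp_pos: [0.5597, -0.0374, 0.0832]
ee_rot: [[0.999, 0.04, 0.01], [0.04, -0.999, 0.001], [0.01, -0.0, -1.0]]
wrist_force: [1.0, 3.1, 11.9]
gripper_width: 0.311
gripper_force: 30.0
t 82.03 tcp [559.7 -37.4  83.2] yaw 92.3 w 0.311 F [ 1.   3.1 11.9]
row 178 theta 77.0 pred rows 0,10.. [65.0, 68.0, 76.0, 89.0, 105.0, 122.0, 142.0, 163.0, 185.0, 207.0] edge z -0.0058
```

```bash
python3 -m jog '0 0.5 0 -1 0;0 0 0 -1 0;0 0 0 0 0;0 0 0 0 0'
python3 -m jog '0 0 0 -1.5 0;0 0 0 0 0;0 0 0 0 0'
python3 -c "
from h import *
st(); g=wshot('w63')['pixels'].mean(2); print([(i,int(g[i,330])) for i in range(150,270,4)])"
```

```text
time_s: 82.58
tcp_pos: [0.5619, -0.0372, 0.0825]
ee_rot: [[0.999, 0.041, 0.014], [0.041, -0.999, 0.001], [0.014, -0.0, -1.0]]
wrist_force: [1.3, 2.7, 13.4]
gripper_width: 0.313
gripper_force: 30.0
time_s: 82.95
tcp_pos: [0.5633, -0.037, 0.0821]
ee_rot: [[0.999, 0.042, 0.017], [0.042, -0.999, 0.001], [0.017, -0.0, -1.0]]
wrist_force: [1.3, 1.8, 17.7]
gripper_width: 0.312
gripper_force: 30.0
t 82.95 tcp [563.3 -37.   82.1] yaw 92.4 w 0.312 F [ 1.3  1.8 17.7]
[(150, 201), (154, 202), (158, 201), (162, 194), (166, 197), (170, 202), (174, 197), (178, 192), (182, 192), (186, 195), (190, 195), (194, 96), (198, 80), (202, 81), (206, 83), (210, 77), (214, 227), (218, 232), (222, 233), (226, 234), (230, 233), (234, 233), (238, 237), (242, 255), (246, 255), (250, 255), (254, 255), (258, 255), (262, 255), (266, 108)]
```

```bash
python3 -m jog '0 -1 0 2 0;0 -1 0 2 0;0 0 0 2 0;0 0 0 8 0;0 0 0 0 0'
python3 -m jog '0 0 0 0 0;0 0 0 0 0'
python3 - <<'E'
from h import *
st(); c=wshot('w64'); g=c['pixels'].mean(2); print([(i,int(g[i,330])) for i in range(190,270,3)])
X=np.array(c["s"]["tcp_pos"]); ax=np.array(c["s"]["ee_rot"])[:,0]; P=X+.0055*ax+[0,0,.0046]
for t in(80,85,88,90,92,95):
    th=np.radians(t); u=-np.cos(th)*ax+np.sin(th)*np.r_[0,0,1]; v=np.sin(th)*ax+np.cos(th)*np.r_[0,0,1]
    print(t,'base far edge row',wproj(c,P-.091*u+.022*v).round(1)[0],'shoulder edge',wproj(c,P-.021*u+.022*v).round(1)[0])
S=shot('scene','scene64'); k=proj(S,[P-[0,0,.091],P]); print(k.round(0)); asc(hsv(S),3,(210,290),(300,375))
E
```

```text
time_s: 83.62
tcp_pos: [0.5537, -0.0383, 0.0899]
ee_rot: [[0.999, 0.038, -0.001], [0.038, -0.999, -0.0], [-0.001, 0.0, -1.0]]
wrist_force: [0.3, 0.3, -1.0]
gripper_width: 0.315
gripper_force: 30.0
time_s: 83.88
tcp_pos: [0.5537, -0.0383, 0.0895]
ee_rot: [[0.999, 0.038, -0.001], [0.038, -0.999, -0.0], [-0.001, 0.0, -1.0]]
wrist_force: [-0.3, 0.2, 0.1]
gripper_width: 0.31
gripper_force: 30.0
t 83.88 tcp [553.7 -38.3  89.5] yaw 92.2 w 0.31 F [-0.3  0.2  0.1]
[(190, 81), (193, 77), (196, 80), (199, 82), (202, 80), (205, 83), (208, 150), (211, 234), (214, 235), (217, 233), (220, 235), (223, 234), (226, 235), (229, 236), (232, 236), (235, 236), (238, 251), (241, 255), (244, 255), (247, 255), (250, 255), (253, 255), (256, 255), (259, 255), (262, 255), (265, 153), (268, 108)]
80 base far edge row [322.3 183.1] shoulder edge [323.1 226.5]
85 base far edge row [322.3 194.2] shoulder edge [323.1 228.7]
88 base far edge row [322.3 201. ] shoulder edge [323.  230.2]
90 base far edge row [322.3 205.5] shoulder edge [323.  231.3]
92 base far edge row [322.3 210.1] shoulder edge [323.  232.4]
95 bas
[... 193 characters left out ...]
gggggggggg
222 .......gBg.WWWggggggggggW
225 ........BBg.ggggggggggggW
228 ........BBgggggggggggggWW
231 ........BBWWggggggggggWWW
234 ..ggg...BWWWWggggggggWWWW
237 ..ggWgg.WWWWWggggggggWWWW
240 ...gWWWWWWWWWgggggggWWgWB
243 ggggWWWWWWWWWggggggWWWgBB
246 ggggWWWWWWWWWggggggWWggBB
249 ggggWWWWWWWWWgggggWWWWWWB
252 ggggWWWWWWWWWggggWWWWWggg
255 WggggWWWWWWWWggggWWWWWWgg
258 WggggWWWWWWWWgggWWWWWWWWW
261 gggggWWWWWWWgggWWWWWWWWWW
264 gggggggWWWWgggWWWWWWWWWWW
267 ggggggggggggggWWWWWWWWWWW
270 gggggggggggggWWWWWWWWWWWW
273 gggggggggggggWWWWWWWWWWWW
276 ggggggggggggWWWWWWWWWWWWW
279 gggggggggggWWWWWWWWWWWWWW
282 ggggggggggWWWWWWWWWWWWWWW
285 ggggggggggWWWWWWWWWWWWWWW
288 gggggggggWgWWWWWWWWWWWWWg
```

The scene map shows the bottle upright in the grip, tilt ≈91°. Carrying it over the rail into the lane.

```bash
python3 -m jog '0 0 0 12 0;0 0 0 12 0;0 15 -1 0 0;0 18 -1 0 0;0 18 -1 0 0'
python3 -m jog '0 18 -2 0 0;0 17.8 -1.7 0 0;0 0 0 -10 0;0 0 0 -8 0;0 0 0 0 0'
python3 -m jog '0 0 0 -2 0;0 0 0 -2 0;0 0 0 0 0'
python3 -m jog '0 0 0 -1.5 0;0 0 0 0 0;0 0 0 0 0'
python3 -m jog '0 0 0 -1.5 0;0 0 0 0 0;0 0 0 0 0'
```

```text
time_s: 84.6
tcp_pos: [0.6066, -0.0412, 0.1141]
ee_rot: [[0.999, 0.038, 0.001], [0.038, -0.999, 0.0], [0.001, -0.0, -1.0]]
wrist_force: [0.3, -0.3, -2.2]
gripper_width: 0.31
gripper_force: 30.0
time_s: 85.22
tcp_pos: [0.6394, -0.045, 0.0945]
ee_rot: [[0.999, 0.038, -0.003], [0.038, -0.999, -0.0], [-0.003, 0.0, -1.0]]
wrist_force: [-0.7, -1.5, -2.6]
gripper_width: 0.314
gripper_force: 30.0
time_s: 85.6
tcp_pos: [0.6408, -0.0449, 0.092]
ee_rot: [[0.999, 0.038, -0.0], [0.038, -0.999, 0.0], [-0.0, -0.0, -1.0]]
wrist_force: [-0.3, -0.4, -2.0]
gripper_width: 0.309
gripper_force: 30.0
time_s: 85.98
tcp_pos: [0.6409, -0.0449, 0.0905]
ee_rot: [[0.999, 0.038, 0.0], [0.038, -0.999, 0.0], [0.0, -0.0, -1.0]]
wrist_force: [-0.0, -0.0, -1.3]
gripper_width: 0.31
gripper_force: 30.0
time_s: 86.35
tcp_pos: [0.6409, -0.0449, 0.0889]
ee_rot: [[0.999, 0.038, -0.0], [0.038, -0.999, 0.0], [-0.0, -0.0, -1.0]]
wrist_force: [-0.3, 0.2, -1.5]
gripper_width: 0.314
gripper_force: 30.0
```

```bash
python3 -m jog '0 0 0 -1 0;0 0 0 0 0;0 0 0 0 0'
python3 -m jog '0 0 0 -1 0;0 0 0 0 0;0 0 0 0 0'
python3 -m jog '0 0 0 -1 0;0 0 0 0 0;0 0 0 0 0' | grep -E 'tcp|wrist'
```

```text
time_s: 86.72
tcp_pos: [0.6409, -0.0449, 0.0879]
ee_rot: [[0.999, 0.038, 0.0], [0.038, -0.999, 0.0], [0.0, -0.0, -1.0]]
wrist_force: [-0.1, -0.8, -1.4]
gripper_width: 0.308
gripper_force: 30.0
time_s: 87.1
tcp_pos: [0.6409, -0.0449, 0.0869]
ee_rot: [[0.999, 0.038, -0.0], [0.038, -0.999, -0.0], [-0.0, 0.0, -1.0]]
wrist_force: [-0.5, -0.1, 0.0]
gripper_width: 0.313
gripper_force: 30.0
tcp_pos: [0.6415, -0.0448, 0.0866]
wrist_force: [0.4, 0.8, 1.7]
```

```bash
python3 -m jog '0.34 0 0 0 0;0.38 0 0 0 0;0.42 0 0 0 0;0.5 0 0 0 0;0.5 0 0 0 0' | grep -E 'tcp|wid'
python3 -m jog '0.5 0 0 10 0;0.5 0 0 20 0;0.5 0 0 40 0;0.5 0 0 50 0;0.5 0 0 0 0' | grep -E 'tcp|wid'
python3 - <<'E'
from h import *
st(); S=shot('scene','scene65'); T=shot('top','top65')
for p in((.646,-.045,.099),(.646,-.045,.074),(.646,-.045,.004)): print(p,proj(S,[p]).round(0)[0],proj(T,[p]).round(0)[0])
asc(hsv(S),3,(205,300),(325,400)); asc(hsv(T),3,(125,190),(300,380))
E
```

```text
tcp_pos: [0.6408, -0.0449, 0.0859]
gripper_width: 0.488
tcp_pos: [0.6438, -0.0449, 0.2125]
gripper_width: 0.499
t 88.72 tcp [643.8 -44.9 212.5] yaw 92.2 w 0.499 F [-0.1 -0.4 -0.3]
(0.646, -0.045, 0.099) [361. 242.] [345. 153.]
(0.646, -0.045, 0.074) [361. 251.] [345. 157.]
(0.646, -0.045, 0.004) [360. 275.] [343. 165.]
205 gWWWWWWgg...ggggggggWWWWW
208 gWWWWWWggggggggggggggWWWW
211 gWWWWWWgggggggggggWWggggg
214 gWWWWWWgggggggggggWWWWWWW
217 gWWWWWWggggggggggWWWWWWWW
220 gWWWWWWgggggggggWWWWWWWWW
223 .gggggggggggggggWWWWWWWWW
226 ..gggggggggggggWWWWWWWWWW
229 ggggggggggggggWWWWWWWWWWW
232 gggggggggggggWWWWWWWWWWWW
235 ggggggggggggWWWWWWWWWWWWW
238 ggggggggggBBBBWWWWWWWWWWW
241 gggggggggWBBBBWBBBWWWWWWW
244 gggggggggWBBBBWBBBBWWWWWW
247 gggggggggWWBBWWWWBWWWWWWg
250 ggggggggWWWWWWWWWWWWWWWgg
253 gggggggWWWWWWWWWWWWWWWWgg
256 gggggggWWWWWWWWWWWWWWWggg
259 gggggggWWWWWWWWWWWWWWWggg
262 gggggggWWWWWWWWWWWWWWgggg
265 gggggggWWWWWWWWWWWWWWgggg
268 gggggggWWWWWWWWWWWWWggggg
271 gggggggWWWWWWWWWWWWgggggg
274 gggggggWWWWWWWWWWWWgggggg
277 ggggggggWWWWWWWWWWggggggg
280 gggWWWggggWWWWWWWgggggggg
[... 184 characters left out ...]
 g.gg.......................
128 gg..g......................
131 gg..g......................
134 gg.........................
137 ...........................
140 ...........................
143 ....g..................g...
146 ....g......gggBBgWggggg....
149 ggggg......WWBBBBWWggggg...
152 gggggg..gggWWBBBBWWgggggggg
155 BBggggggggWWWBBBBWWgggggggg
158 BBgggggggggWWBBBBWWgggggggg
161 BBgggggggggWWWgggWWgggggggg
164 BBgggggggggWWWWWWWWgggggggg
167 BBgggggggggWWWggWWg.ggggggg
170 ..gggggggggggggggg..ggggggg
173 gggggggggggggggggg..ggggggg
176 gggggggggggg........ggggggg
179 ggggggggggggg.......ggggggg
182 gggggggg.gggg.....gggggggg.
185 gggggg.....................
188 ...........................
```

Bottle1 now stands at (0.646, -0.045) between the rails: its cap shows at top (346,154), where predicted. Now bottle0.

```bash
python3 -m jog '0.6 -5 20 0 10;0.6 -5 20 0 10;0.6 -5 20 0 10;0.6 0 15 0 10;0.6 0 0 0 10'
python3 -m jog '0.6 0 0 -10 10;0.6 0 0 -10 10;0.6 0 0 -10 10;0.6 0 0 -10 5;0.6 0 0 0 0'
python3 -m jog '0.6 0 0 0 0;0.6 0 0 0 0' | grep tcp
python3 - <<'E'
from h import *
lying('w66',(.645,.041)); print(np.round(r.sense()["joints"],1))
E
```

```text
time_s: 89.45
tcp_pos: [0.625, 0.0311, 0.2043]
ee_rot: [[0.608, 0.794, -0.003], [0.794, -0.608, -0.001], [-0.002, -0.002, -1.0]]
wrist_force: [-0.0, -0.3, 0.1]
gripper_width: 0.597
gripper_force: 0.0
time_s: 90.08
tcp_pos: [0.6245, 0.0298, 0.1637]
ee_rot: [[0.051, 0.999, -0.005], [0.999, -0.051, -0.001], [-0.001, -0.005, -1.0]]
wrist_force: [-0.2, -0.1, 0.1]
gripper_width: 0.598
gripper_force: 0.0
tcp_pos: [0.626, 0.0302, 0.1662]
t 90.33 tcp [626.   30.2 166.2] yaw 177.1 w 0.595 F [-0.8  0.1  0.1]
cap [327 203  36  27 736] [(0.026, [[631.5, 48.8], [659.2, 50.3], [660.7, 30.0], [632.5, 28.5]]), (0.036, [[631.4, 50.6], [658.2, 52.1], [659.6, 32.4], [632.4, 31.0]])]
body [ 302  102   71  106 5902] [(0.048, [[616.5, 125.9], [660.3, 130.4], [668.5, 54.2], [623.3, 49.7]]), (0.056, [[616.9, 125.2], [659.4, 129.6], [667.3, 55.6], [623.5, 51.2]])]
[ 17.5  25.   -4.5   0.  -60.5 159.6]
```

```bash
python3 -m jog '0.6 11 0.6 -35 4.3;0.6 10.8 0.7 -40 4.3;0.6 0 0 -40 0;0.6 0 0 -29.5 0;0.6 0 0 0 0' | grep -E 'tcp|rot|force'
python3 -m jog '0.6 0 0 0 0;0 0 0 0 0;0 0 0 0 0;0 0 0 0 0;0 0 0 0 0' | grep -E 'tcp|rot|force|wid'
python3 -c "
from h import *
s=st(); print(np.round(s['joints'],1))"
```

```text
tcp_pos: [0.6476, 0.0314, 0.0204]
ee_rot: [[-0.101, 0.995, -0.001], [0.995, 0.101, -0.001], [-0.001, -0.002, -1.0]]
wrist_force: [-0.3, -0.4, 1.5]
gripper_force: 0.0
tcp_pos: [0.6477, 0.0314, 0.0217]
ee_rot: [[-0.101, 0.995, 0.0], [0.995, 0.101, -0.0], [-0.0, 0.0, -1.0]]
wrist_force: [-0.5, 0.5, 0.5]
gripper_width: 0.309
gripper_force: 30.0
t 91.62 tcp [647.7  31.4  21.7] yaw 5.8 w 0.309 F [-0.5  0.5  0.5]
[ 17.   35.8  -9.3   0.  -44.9 168.7]
```

```bash
python3 -m jog '0 0 0 20 0;0 0 0 32 0;0 0 0 32 0;0 -17 -3 0 -10.4;0 -17 -3 0 -10.4' | grep -E 'tcp|wid'
python3 -m jog '0 -17 -3 0 -10.4;0 -17 -3 0 -10.4;0 -17 -3 0 -10.4;0 -17 -3 0 -10.4;0 -17 -3 0 -10.4' | grep -E 'tcp|wid'
python3 -m jog '0 -17 -3 0 -10.4;0 -17 -2 0 -10.4;0 0 0 -30 0;0 0 0 -30 0;0 0 0 -20 0' | grep -E 'tcp|wid'
python3 -m jog '0 0 0 0 0;0 0 0 0 0' | grep -E 'tcp|force'
python3 -c "
from h import *
tilt('w67')"
```

```text
tcp_pos: [0.6129, 0.0254, 0.1054]
gripper_width: 0.308
tcp_pos: [0.5275, 0.0102, 0.105]
gripper_width: 0.308
tcp_pos: [0.4936, 0.0051, 0.0241]
gripper_width: 0.307
tcp_pos: [0.4952, 0.0055, 0.026]
wrist_force: [-0.3, -0.2, -1.8]
gripper_force: 30.0
t 93.75 tcp [495.2   5.5  26. ] yaw 92.2 w 0.307 F [-0.3 -0.2 -1.8]
row 178 theta 78.0 pred rows 0,10.. [66.0, 68.0, 76.0, 88.0, 104.0, 122.0, 141.0, 162.0, 183.0, 206.0] edge z -0.063
```

```bash
sed -i 's/range(178,480) if (g\[i:i+8\]>120)/range(r0,480) if (g[i:i+8]>thr)/; s/s=\.091,L=110/s=.091,r0=0,thr=200/' h.py
python3 -m jog '0 0 0 -4 0;0 0 0 -2.5 0;0 4 0 0 0;0 4 0 0 0;0 0 0 0 0' | grep -E 'tcp|wrist'
python3 -m jog '0 1.5 0 0 0;0 1.5 0 0 0;0 1 0 0 0;0 0 0 0 0' | grep -E 'tcp|wrist'
python3 -m jog '0 1 0 0 0;0 1 0 1 0;0 0.7 0 1.5 0;0 0.7 0 2 0;0 0 0 0 0' | grep -E 'tcp|wrist'
python3 -c "
from h import *
tilt('w68')"
```

```text
tcp_pos: [0.5036, 0.0056, 0.0191]
wrist_force: [1.2, 0.6, -1.0]
tcp_pos: [0.5053, 0.0051, 0.0186]
wrist_force: [-3.6, -0.5, 1.0]
tcp_pos: [0.5062, 0.0047, 0.0224]
wrist_force: [-8.5, 1.1, 0.2]
t 95.55 tcp [506.2   4.7  22.4] yaw 92.1 w 0.308 F [-8.5  1.1  0.2]
row 73 theta 17.0 pred rows 0,10.. [66.0, 68.0, 76.0, 88.0, 103.0, 121.0, 140.0, 161.0, 182.0, 205.0] edge z -0.0207
```

Same state as the successful run, so I'll repeat that row sequence.

```bash
python3 -m jog '0 0.8 0 2.6 0;0 0.8 0 2.6 0;0 0.9 0 2.8 0;0 1 0 2.8 0;0 1.1 0 2.8 0' | grep -E 'tcp|wrist'
python3 -m jog '0 1.2 0 2.8 0;0 1.3 0 2.8 0;0 1.4 0 2.8 0;0 1.5 0 2.8 0;0 0 0 0 0' | grep -E 'tcp|wrist'
python3 -c "
from h import *
tilt('w69'); g=load('w69')['pixels'].mean(2)[:,330]; print([(i,int(g[i])) for i in range(40,110,5)])"
python3 -m jog '0 1.6 0 2.7 0;0 1.7 0 2.6 0;0 1.8 0 2.6 0;0 1.9 0 2.5 0;0 2 0 2.4 0' | grep -E 'tcp|wrist'
python3 -c "
from h import *
tilt('w70')"
```

```text
tcp_pos: [0.5104, 0.0044, 0.0358]
wrist_force: [-7.5, 1.1, 0.5]
tcp_pos: [0.5163, 0.0046, 0.0474]
wrist_force: [-8.2, 0.2, 2.0]
t 96.85 tcp [516.3   4.6  47.4] yaw 92.1 w 0.31 F [-8.2  0.2  2. ]
row 86 theta 29.0 pred rows 0,10.. [66.0, 68.0, 76.0, 88.0, 103.0, 121.0, 140.0, 161.0, 182.0, 205.0] edge z -0.0114
[(40, 88), (45, 87), (50, 88), (55, 81), (60, 89), (65, 88), (70, 89), (75, 89), (80, 89), (85, 199), (90, 239), (95, 239), (100, 239), (105, 240)]
tcp_pos: [0.5257, 0.0048, 0.0604]
wrist_force: [-7.9, 1.1, 2.9]
t 97.53 tcp [525.7   4.8  60.4] yaw 92.1 w 0.309 F [-7.9  1.1  2.9]
row 99 theta 37.0 pred rows 0,10.. [66.0, 68.0, 76.0, 88.0, 103.0, 121.0, 140.0, 161.0, 182.0, 205.0] edge z -0.0074
```

```bash
python3 -m jog '0 2 0 2.4 0;0 2.1 0 2.3 0;0 2.2 0 2.3 0;0 2.2 0 2.2 0;0 2.2 0 2.1 0' | grep -E 'tcp|wrist'
python3 -m jog '0 2.3 0 2 0;0 2.3 0 1.9 0;0 2.3 0 1.8 0;0 2.3 0 1.6 0;0 0 0 0 0' | grep -E 'tcp|wrist'
python3 -c "
from h import *
tilt('w71')"
python3 -m jog '0 2.3 0 1.1 0;0 2.3 0 1 0;0 2.3 0 0.9 0;0 2.2 0 0.8 0;0 0 0 0 0' | grep -E 'tcp|wrist'
python3 -c "
from h import *
tilt('w72')"
```

```text
tcp_pos: [0.5378, 0.0051, 0.0722]
wrist_force: [-5.1, 1.2, 3.0]
tcp_pos: [0.5487, 0.0055, 0.0799]
wrist_force: [-4.9, 2.0, 3.2]
t 98.83 tcp [548.7   5.5  79.9] yaw 92.2 w 0.316 F [-4.9  2.   3.2]
row 131 theta 55.0 pred rows 0,10.. [66.0, 68.0, 76.0, 88.0, 104.0, 121.0, 141.0, 162.0, 183.0, 206.0] edge z -0.0026
tcp_pos: [0.5578, 0.0056, 0.0845]
wrist_force: [-7.0, 2.5, 7.4]
t 99.5 tcp [557.8   5.6  84.5] yaw 92.2 w 0.312 F [-7.   2.5  7.4]
row 143 theta 61.0 pred rows 0,10.. [66.0, 68.0, 76.0, 88.0, 104.0, 121.0, 141.0, 162.0, 183.0, 206.0] edge z -0.0012
```

```bash
python3 -m jog '0 2.3 0 0.9 0;0 2.3 0 0.8 0;0 2.3 0 0.7 0;0 2.2 0 0.6 0;0 2 0 0.5 0' | grep -E 'tcp|wrist'
python3 -c "
from h import *
tilt('w73')"
python3 -m jog '0 2 0 0.4 0;0 2 0 0.3 0;0 2 0 0.3 0;0 0 0 0 0' | grep -E 'tcp|wrist'
python3 -c "
from h import *
tilt('w74')"
python3 -m jog '0 -2 0 8 0;0 -16 0 0 0;0 -16 0 0 0;0 -16 0 0 0;0 0 0 0 0' | grep -E 'tcp|wrist'
python3 -m jog '0 0 0 -7 0;0 0 0 -3 0;0 0 0 0 0' | grep -E 'tcp|wrist'
python3 -m jog '0 0 0 -2 0;0 0 0 -2 0;0 0 0 0 0' | grep -E 'tcp|wrist'
```

```text
tcp_pos: [0.5699, 0.0059, 0.0888]
wrist_force: [-6.5, 1.9, 10.2]
t 100.17 tcp [569.9   5.9  88.8] yaw 92.2 w 0.312 F [-6.5  1.9 10.2]
row 159 theta 69.0 pred rows 0,10.. [66.0, 68.0, 76.0, 88.0, 104.0, 122.0, 141.0, 162.0, 184.0, 206.0] edge z 0.0006
tcp_pos: [0.5771, 0.006, 0.0905]
wrist_force: [-4.0, 1.8, 11.7]
t 100.72 tcp [577.1   6.   90.5] yaw 92.2 w 0.311 F [-4.   1.8 11.7]
row 169 theta 73.0 pred rows 0,10.. [65.0, 68.0, 76.0, 89.0, 104.0, 122.0, 141.0, 162.0, 184.0, 206.0] edge z 0.0017
tcp_pos: [0.5253, 0.0054, 0.0962]
wrist_force: [0.8, 0.2, -2.0]
tcp_pos: [0.5254, 0.0054, 0.0853]
wrist_force: [-0.9, -0.3, -1.3]
tcp_pos: [0.5265, 0.0056, 0.0841]
wrist_force: [-3.2, 0.6, 8.9]
```

```bash
python3 -m jog '0 2 0 -0.8 0;0 2 0 0 0;0 2 0 0 0;0 2 0 0 0;0 2 0 0 0' | grep -E 'tcp|wrist'
python3 -m jog '0 2 0 0 0;0 2 0 0 0;0 2 0 0 0;0 0 0 0 0' | grep -E 'tcp|wrist'
python3 -c "
from h import *
tilt('w75',r0=160)"
python3 -m jog '0 2 0 -0.3 0;0 2 0 -0.3 0;0 2 0 -0.3 0;0 0 0 0 0' | grep -E 'tcp|wrist'
python3 -c "
from h import *
tilt('w76',r0=178)"
python3 -m jog '0 2 0 -0.4 0;0 2 0 -0.4 0;0 0 0 0 0' | grep -E 'tcp|wrist'
python3 -c "
from h import *
tilt('w77',r0=192); g=load('w77')['pixels'].mean(2)[:,330]; print([(i,int(g[i])) for i in range(170,270,4)])"
```

```text
tcp_pos: [0.5376, 0.0061, 0.0847]
wrist_force: [-3.1, 2.3, 13.5]
tcp_pos: [0.544, 0.0063, 0.0845]
wrist_force: [-1.3, 2.8, 12.6]
t 103.28 tcp [544.    6.3  84.5] yaw 92.3 w 0.308 F [-1.3  2.8 12.6]
row 190 theta 83.0 pred rows 0,10.. [65.0, 68.0, 76.0, 89.0, 104.0, 122.0, 142.0, 162.0, 184.0, 207.0] edge z -0.0039
tcp_pos: [0.5508, 0.0065, 0.0838]
wrist_force: [-0.5, 3.2, 12.4]
t 103.83 tcp [550.8   6.5  83.8] yaw 92.3 w 0.309 F [-0.5  3.2 12.4]
row 200 theta 87.0 pred rows 0,10.. [65.0, 68.0, 76.0, 89.0, 104.0, 122.0, 142.0, 163.0, 184.0, 207.0] edge z -0.0035
tcp_pos: [0.5551, 0.0066, 0.0832]
wrist_force: [-0.1, 3.0, 12.0]
t 104.25 tcp [555.1   6.6  83.2] yaw 92.3 w 0.313 F [-0.1  3.  12. ]
row 205 theta 89.0 pred rows 0,10.. [65.0, 68.0, 76.0, 89.0, 104.0, 122.0, 142.0, 163.0, 184.0, 207.0] edge z -0.0036
[(170, 193), (174, 192), (178, 193), (182, 161), (186, 63), (190, 84), (194, 80), (198, 82), (202, 80), (206, 240), (210, 242), (214, 242), (218, 243), (222, 243), (226, 242), (230, 242), (234, 242), (238, 243), (242, 253), (246, 255), (250, 255), (254, 255), (258, 255), (262, 255), (266, 255)]
```

```bash
python3 -m jog '0 2 0 -0.5 0;0 1.5 0 -1 0;0 0 0 -1 0;0 0 0 0 0' | grep -E 'tcp|wrist'
python3 -m jog '0 0 0 -1 0;0 0 0 0 0;0 0 0 0 0' | grep -E 'tcp|wrist'
python3 -m jog '0 -1 0 2 0;0 -1 0 2 0;0 0 0 2 0;0 0 0 10 0;0 0 0 0 0' | grep -E 'tcp|wrist'
python3 -m jog '0 0 0 10 0;0 0 0 0 0;0 0 0 0 0' | grep -E 'tcp|wrist'
python3 - <<'E'
from h import *
tilt('w78',r0=195)
T=shot('top','top78'); S=shot('scene','scene78'); H=hsv(T)
b=(abs(H[...,0]-107)<15)&(H[...,1]>130)&(H[...,2]>70)
for k in comps(b,40,3000): print('top blue',k[1],k[2].round())
st1=[.646,-.045,.099]; print('b1 cap pred',proj(T,[st1]).round())
H=hsv(S); b=(abs(H[...,0]-107)<15)&(H[...,1]>130)&(H[...,2]>70)
for k in comps(b,20,900): print('scene blue',k[1],k[2].round())
E
```

```text
tcp_pos: [0.5605, 0.007, 0.082]
wrist_force: [0.3, 3.1, 15.4]
tcp_pos: [0.5614, 0.0072, 0.0817]
wrist_force: [0.9, 2.7, 16.4]
tcp_pos: [0.5527, 0.0053, 0.0923]
wrist_force: [-0.3, 0.9, -2.0]
tcp_pos: [0.5525, 0.0054, 0.1019]
wrist_force: [-0.3, 0.4, -1.0]
t 106.17 tcp [552.5   5.4 101.9] yaw 92.2 w 0.316 F [-0.3  0.4 -1. ]
row 211 theta 92.0 pred rows 0,10.. [66.0, 68.0, 76.0, 88.0, 104.0, 121.0, 141.0, 162.0, 183.0, 206.0] edge z 0.0163
top blue [105 171  25  25 467] [117. 183.]
top blue [ 343  278   42   42 1197] [364. 298.]
top blue [601 470  39  10 309] [622. 475.]
b1 cap pred [[345. 153.]]
scene blue [153   0  15  40 329] [160.  13.]
scene blue [417   0  53   7 275] [444.   2.]
scene blue [385  62  31  24 403] [400.  73.]
scene blue [402 160  16  23 219] [409. 171.]
scene blue [332 208   7  12  64] [335. 213.]
scene blue [230 239  37  25 505] [248. 251.]
scene blue [354 238  14  13 131] [360. 243.]
```

```bash
python3 -m jog '0 0 0 13 0;0 14 15 0 0;0 18 15 0 0;0 18 15 0 0;0 18 15 0 0' | grep -E 'tcp|wrist'
python3 -m jog '0 15 14.6 0 0;0 0 0 -10 0;0 0 0 -10 0;0 0 0 -4 0;0 0 0 0 0' | grep -E 'tcp|wrist'
python3 -m jog '0 0 0 -1.5 0;0 0 0 0 0;0 0 0 0 0' | grep -E 'tcp|wrist'
python3 -m jog '0 0 0 -1 0;0 0 0 0 0;0 0 0 0 0' | grep -E 'tcp|wrist'
python3 -m jog '0 0 0 -1 0;0 0 0 0 0;0 0 0 0 0' | grep -E 'tcp|wrist'
```

```text
tcp_pos: [0.6221, 0.0668, 0.1152]
wrist_force: [0.4, -0.3, -2.4]
tcp_pos: [0.6351, 0.0795, 0.0905]
wrist_force: [0.3, -0.3, -1.5]
tcp_pos: [0.6358, 0.08, 0.0897]
wrist_force: [0.3, -1.0, -0.9]
tcp_pos: [0.6357, 0.0801, 0.0884]
wrist_force: [0.3, -0.2, -1.3]
tcp_pos: [0.6357, 0.08, 0.0874]
wrist_force: [0.2, 0.1, -1.1]
```

```bash
python3 -m jog '0 0 0 -1 0;0 0 0 0 0;0 0 0 0 0' | grep -E 'tcp|wrist'
python3 -m jog '0 0 0 -1 0;0 0 0 0 0;0 0 0 0 0' | grep -E 'tcp|wrist'
```

```text
tcp_pos: [0.6357, 0.0801, 0.0865]
wrist_force: [0.1, 0.7, -1.7]
tcp_pos: [0.6363, 0.0802, 0.0862]
wrist_force: [0.7, -0.6, 2.5]
```

Contact with the lane floor. Releasing, rising and checking.

```bash
python3 -m jog '0.34 0 0 0 0;0.38 0 0 0 0;0.42 0 0 0 0;0.5 0 0 0 0;0.5 0 0 0 0' | grep -E 'tcp|wid'
python3 -m jog '0.5 0 0 10 0;0.5 0 0 20 0;0.5 0 0 40 0;0.5 0 0 50 0;0.5 -40 0 0 0' | grep -E 'tcp|wid'
python3 -m jog '0.5 -50 0 0 0;0.5 -50 0 0 0;0.5 -50 0 0 0;0.5 -30 0 0 0;0.5 0 0 0 0' | grep -E 'tcp|wid'
python3 - <<'E'
from h import *
T=shot('top','top80'); S=shot('scene','scene80')
for n,c in(('top',T),('scene',S)):
    H=hsv(c); b=(abs(H[...,0]-107)<15)&(H[...,1]>130)&(H[...,2]>70)
    print(n,[(k[2].round().tolist(),k[1].tolist()) for k in comps(b,20,1300)])
    print(' pred caps b0,b1',proj(c,[[.641,.08,.099],[.646,-.045,.099]]).round().tolist(),'bases',proj(c,[[.641,.08,.004],[.646,-.045,.004]]).round().tolist())
    o=(H[...,0]<20)&(H[...,1]>120)&(H[...,2]>60); print(' orange',[(k[2].round().tolist(),k[1].tolist()) for k in comps(o,800,4000)])
H=hsv(T); w=(H[...,2]>130)&(H[...,1]<60)
print([(k[2].round().tolist(),k[1].tolist()) for k in comps(w,100)])
asc(hsv(T),4,(130,190),(205,460)); asc(hsv(S),3,(195,300),(325,420))
E
```

```text
tcp_pos: [0.6356, 0.08, 0.0853]
gripper_width: 0.49
tcp_pos: [0.5998, 0.0809, 0.211]
gripper_width: 0.5
tcp_pos: [0.4142, 0.0798, 0.2067]
gripper_width: 0.5
top [([344.0, 154.0], [338, 147, 14, 15, 161]), ([276.0, 156.0], [270, 149, 14, 15, 161]), ([117.0, 183.0], [105, 171, 25, 25, 470]), ([364.0, 298.0], [343, 277, 42, 43, 1195]), ([622.0, 475.0], [601, 470, 39, 10, 306])]
 pred caps b0,b1 [[277.0, 155.0], [345.0, 153.0]] bases [[281.0, 166.0], [343.0, 165.0]]
 orange [([32.0, 178.0], [0, 146, 69, 65, 2814]), ([513.0, 228.0], [493, 208, 44, 42, 1300])]
scene [([444.0, 2.0], [417, 0, 53, 7, 274]), ([400.0, 73.0], [385, 62, 31, 24, 404]), ([409.0, 171.0], [402, 160, 16, 23, 220]), ([381.0, 212.0], [375, 207, 13, 12, 123]), ([248.0, 251.0], [230, 239, 37, 25, 506]), ([361.0, 242.0], [354, 238, 13, 11, 105])]
 pred caps b0,b1 [[382.0, 211.0], [361.0, 242.0]] bases [[380.0, 244.0], [360.0, 275.0]]
 orange [([14.0, 58.0], [0, 30, 34, 55, 1271]), ([604.0, 186.0], [568, 172, 70, 42, 1002]), ([214.0, 360.0], [192, 327, 48, 60, 2021])]
[([432.0, 153.0], [418, 143, 26, 21, 368]), ([277.0, 159
[... 2136 characters left out ...]
3 gggggggggWBBBBWWWWWWWWWWWggggggg
246 gggggggggWBBBBWWWWWWWWWWgggggggg
249 ggggggggWWWWWWWWWgWWWWWWgggggggg
252 gggggggWWWWWWWWWWWWWWWWggggggggg
255 gggggggWWWWWWWWWWWWWWWgggggggggg
258 gggggggWWWWWWWWWWWWWWWgggggggggg
261 gggggggWWWWWWWWWWWWWWggggggggggg
264 ggggggWWWWWWWWWWWWWWWggggggggggg
267 gggggWWWWWWWWWWWWWWWgggggggggggg
270 gggggWgWWWWWWWWWWWWggggggggggggg
273 ggggWggWWWWWWWWWWWWggggggggggggg
276 gggWWggWWWWWWWWWWWgggggggggggggg
279 gggWgggggWWWWWWWWWgggggggggggggg
282 ggWWWWWWWgggWWWWWggggggggggggggg
285 gWWWWWWWWWWWWWWWgggggggggggggggg
288 gWWWWWWWWWWWWWWWgggggggggggggggg
291 WWWWWWWWWWWWWWWggggggggggggggggg
294 WWWWWWWWWWWWWWWggggggggggggggggg
297 WWWWWWWWWWWWWWgggggggggggggggggg
```

Both bottles stand with their caps exactly where predicted. I'll move the arm clear and check the covers, flask and stopper once more.

```bash
python3 -m jog '0.5 0 -20 30 0;0.5 0 -30 30 0;0.5 0 -30 0 0;0.5 0 0 0 0;0.5 0 0 0 0' | grep tcp
python3 - <<'E'
from h import *
T=shot('top','top90'); S=shot('scene','scene90'); H=hsv(T); w=(H[...,2]>130)&(H[...,1]<60)
for uv,b in(((249,233),(498.5,133.2)),((204,290),(392.3,212)),((389,235),(500,-128.5))):
    k=near(w,uv); ct=cv2.findContours(k[0].astype(np.uint8),0,2)[0][0][:,0]
    q=cv2.minAreaRect((toplane(T,ct,.066)[:,:2]*1e3).astype(np.float32)); print(np.round(q[0],1),np.round(q[1],1),b)
k=near(w,(540,222)); print('stopper top',k[1],k[2], 'pred', proj(T,[[.5192,-.388,.12],[.5192,-.388,.146]]).round(0).tolist())
H=hsv(S); b=(abs(H[...,0]-107)<15)&(H[...,1]>130)&(H[...,2]>70); print([k[2].round().tolist() for k in comps(b,90,140)])
st()
E
```

```text
tcp_pos: [0.4163, 0.0001, 0.2653]
[499.7 133.6] [67.  66.9] (498.5, 133.2)
[308.6 236.6] [169.2  19.6] (392.3, 212)
[ 500.7 -127.8] [67.1 66.9] (500, -128.5)
stopper top [529 212  23  22 248] [539.45967742 221.39112903] pred [[539.0, 224.0], [546.0, 222.0]]
[[381.0, 212.0], [361.0, 242.0]]
t 112.15 tcp [416.    0.5 265.2] yaw 92.2 w 0.498 F [-0.8 -0.6 -0.5]
```

```bash
python3 -m jog '0.5 0 -40 0 0;0.5 0 -40 0 0;0.5 0 -40 0 0;0.5 0 -20 0 0;0.5 0 0 0 0' | grep tcp
python3 - <<'E'
from h import *
T=shot('top','top91'); H=hsv(T); w=(H[...,2]>130)&(H[...,1]<60)
k=near(w,(204,290)); ct=cv2.findContours(k[0].astype(np.uint8),0,2)[0][0][:,0]
q=cv2.minAreaRect((toplane(T,ct,.066)[:,:2]*1e3).astype(np.float32)); print(k[1],np.round(q[0],1),np.round(q[1],1))
E
```

```text
tcp_pos: [0.4159, -0.1404, 0.2651]
[182 268  33  44 963] [394.  215.1] [60.2 67.2]
```

All covers are unchanged (the third is partly hidden by the arm, but its visible edges sit at the same pixels as before). Handing in.

```bash
python3 -c "
from station import r
print(r.finish_job())"
```

```text
the job is handed in; nothing more can be done
None
```

The job is handed in at about 113 s: all three beakers are covered, the stopper is fully home in the flask, and both bottles stand in the lane; bottle1 slipped and toppled twice before I got it upright, but no beaker, jar or flask was knocked over.

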